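# Load and lock the instrument cassette carrier for the steriliser

## Task

Load the steriliser carrier: draw out its locking pin and lay it on the worktop, lift the clamp arm and swing it clear of the seat, then stack all the closed instrument cassettes squarely on the rubber seat, one flat on another, lengthwise towards the post. Swing the arm back over the middle of the column, lower it until its foot rests on the top cassette and, with the holes of post and mast lined up, push the pin right through the post again from the same side until its shoulder is against the post. Leave everything else on the worktop where it is.

Things in the scene. Friction and masses are not known exactly. Their poses are not given: they have to be found in the camera images.
- carrier: the steriliser carrier, a heavy stainless stand, fixed: base plate 130 mm (its x) by 316 mm (its y), 9 mm high. Origin on the worktop under the seat's centre. +y runs from the seat to the square post (axis at y = +115 mm), +x away from the side where the pin goes in. At y = -132 mm a carrying handle, 42 mm high. Front left of it (x -0.17 to 0, y 0.2 to 0.3 m) the worktop is free for the pin
- seat (a point): centre of the top face of the black rubber seat (64 mm along the carrier's x, 154 mm along its y, top 12 mm above the worktop), where the column of cassettes stands, cassettes lengthwise along the carrier's y
- post_hole (a point): centre of the round cross hole, diameter 14 mm, in the -x face of the square post (44 x 44 mm, 104 mm high, walls 4 mm), 76 mm above the worktop. It goes level along the carrier's +x through the mast inside (a 24 mm square bar with 14 mm cross holes) and out of the far wall, 44 mm in all; free only when the mast is turned and set to the right height
- swivel (a joint): turn of the mast and its clamp arm about the post's upright axis, rad: 0 when the arm points from the post straight over the middle of the seat (then the mast's cross holes run along the post's), growing as the arm swings to the carrier's -x side (1.57: it points along -x); range -0.4 to 2.3, it has no stop at 0 and light friction (0.06 N m) holds it where it is left
- mast (a joint): how far the mast, with its arm, is pushed down into the post, m: 0 fully raised (foot's face 150 mm above the worktop), to 0.085; friction holds it where it is left, about 3 N on the knob pushes it down, 10 N pulls it up. Its three cross holes are 30 mm apart, one cassette's height: with the foot resting on a column of 2, 3 or 4 cassettes one of them is level with the post's hole
- knob (a point): centre of the black round knob (diameter 24 mm, 32 mm tall, upright) on top of the end of the clamp arm, 115 mm out from the post's axis, its centre 78 mm above the foot's face; the flat arm (26 mm wide, 12 mm thick) lies 24 mm below this point. Fixed to the arm: take it from above to swing and lower the arm
- foot (a point): centre of the lower face of the rubber clamp foot (diameter 40 mm) under the end of the arm, straight below the knob. At the start the arm lies over the empty seat, pinned in the mast's uppermost hole, the foot 72 mm above the worktop
- pin_grip (a point): centre of the square black grip (66 mm long, 20 x 20 mm) of the locking pin. x runs along the pin towards the nose. At the start the pin is through post and mast, grip towards the robot, drooping a little in its slack holes; laid down it lies flat on the grip, its axis 10 mm above the worktop. The grip is centred 37 mm behind the shoulder's face
- pin_shoulder (a point): centre of the pin's round shoulder face (diameter 20 mm), from which the steel shank goes out along +x: diameter 11 mm, 63 mm long, the last 14 mm tapering to a 4 mm tip. 0.16 kg in all; it balances about 25 mm behind this point, within the grip
- cassette0_mid (a point): centre of a closed metal instrument cassette, 60 mm (x) by 150 mm (y) by 30 mm high, 0.24 kg, lying flat, slotted lid up; all alike, two to four of them are there
- cassette1_mid (a point): centre of a closed metal instrument cassette, 60 mm (x) by 150 mm (y) by 30 mm high, 0.24 kg, lying flat, slotted lid up; all alike, two to four of them are there
- cassette2_mid (a point): centre of a closed metal instrument cassette, 60 mm (x) by 150 mm (y) by 30 mm high, 0.24 kg, lying flat, slotted lid up; all alike, two to four of them are there
- cassette3_mid (a point): centre of a closed metal instrument cassette, 60 mm (x) by 150 mm (y) by 30 mm high, 0.24 kg, lying flat, slotted lid up; all alike, two to four of them are there
- marker_green: bystander: green-capped felt marker, 137 mm long, lying on the worktop; origin at the centre of its underside
- marker_black: bystander: black felt marker, 137 mm long, lying on the worktop; origin at the centre of its underside
- thermometer: bystander: digital thermometer, 129 mm long, lying on the worktop; origin at the centre of its underside
- suture_carton: bystander: small white carton with a teal end, 55 x 110 x 30 mm, lying on the worktop; origin at the centre of its underside
- syringe: bystander: capped disposable syringe, 159 mm long, lying on the worktop; origin at the centre of its underside
Not all that is in view belongs to the job. What is shaped like the part that bears pin_grip but pink or purple is not meant.

How it is judged:
By the outcome, as a careful person would: the job done as asked, in the order asked, and still so for the second after the job is handed in, with the robot touching nothing.
Of cassette0, cassette1, cassette2, cassette3 only 2 to 4 are there at a start; the rules pass over those that are not, and their reading is None.
At some moment in a run one of cassette0, cassette1, cassette2, cassette3 may be knocked a few centimetres aside while the robot is not near it.
Once in a run the grip may slacken for a moment while it holds something.
It also fails if it takes over 210 s, if anything falls off the work surface, if the arm or the gripper's body presses on something with over 40 N, if the wrist force passes 120 N, or if a joint passes its speed limit or range.

## Robot

A 7-joint arm with a two-finger parallel gripper is mounted at the origin on a cart in front of the work surface, level with it; the furniture and walls round the work are solid. World frame = base frame: x ahead of the robot, y to its left, z up, the work surface at z = 0. Lengths are in m, angles in rad, forces in N, time in s.
With the tool pointing down it reaches from about 0.4 to 0.85 m from the base axis. Payload 4.5 kg.
Tool frame: the origin (TCP) lies on the centre line of the jaws, within the pads' length; the fingertips stand r.tcp_to_tips ahead of it and the grasp point (between the pads) lies 11 mm behind it (r.tcp_to_tips is the distance from the TCP to the fingertips, in m); y points along the fingers, x is the direction in which the jaws open and shut, and the axes are right-handed (so a half turn about y gives the same grasp; the last joint's range is limited). The gripper opens to 88 mm and grips with 3 to 60 N. Pads are 18 mm wide; open, the fingers measure 123 mm over their backs; the gripper's body (75 mm by 187 mm) begins 45 mm behind the grasp point.
Start: joints at [-1.222, 0.689, -0.195, 1.565, 0.157, 0.902, -0.215], TCP at [0.193, 0.594, 0.247] pointing down, gripper open.
Joint ranges: [-3.01, 3.01], [-0.46, 2.08], [-1.47, 1.51], [0.13, 2.56], [-1, 4.14], [0.04, 2.09], [-2.66, 2.66]. Speed limits (rad/s): [2.57, 2.57, 3.14, 3.14, 3.14, 3.14, 3.14].

## Interface

Orientations are given as a unit quaternion [x, y, z, w].
In Python, from plant import r gives the robot as it stands. The module is installed in compiled form; this text tells all that it offers.
- The arm moves only by the shell command python3 -m inch 'ROWS' [OPENING] [FORCE]. ROWS is text: rows parted by semicolons, each of 4 numbers parted by spaces: the shift along the tool's x, y, z in mm, then the turn about the tool's y in degrees. In form: x y z spin; .... A call has 1 to 10 rows; each row is the pose to reach, as a shift and turn from the pose commanded when the call began, along the tool's axes at that moment; what a row does not reach only later rows make up. A row lasts 1/10 s, in which the tool goes at most 50 mm and 8.59 degrees, less where a joint would pass 70% of its speed; a pose out of reach is approached as far as the arm can. A call with a gripper value outside its range is refused whole. OPENING is the gripper command: -1 is shut, 1 is fully open, values between are in proportion, set as the call begins (- or left out, the last holds). The fingers move at their own pace and stop on an object; FORCE is the grip in N (left out, the last holds). Time passes only in rows, so rows that repeat a pose let the fingers close. It gives the time, the measured TCP pose, the force and the opening at its end, in the units of the state.
- r.get_state(): the state, without advancing time (a new reading comes with each control period).
- r.snapshot(name): name is "side" or "top" or "wrist"; returns a dict with "frame" (420x560x3 uint8, red, green, blue), "intrinsics" (3x3 intrinsics, pixels), "R" (3x3) and "t" (3): a world point X has camera coordinates R X + t. Camera axes: x right, y down, z forward; pixel columns grow to the right and rows downward; lengths in m; the calibration is good to about 2 mm. A picture is of the moment at which its call begins. There is no depth.
- r.finish_job(): hands the job in, once; it reports no verdict.
Trained networks look in the newest picture that a camera, given by its name, has taken for a name from the list of things; names that differ only in an ending like _2 or _b are one class to them, and where a whole thing is asked for, a point or a joint stands for the part that bears it (a point fixed in the world has none). Each returns a list of dicts, best first, with "p" (0 to 1); they miss things now and then, are a little off and sometimes report something else, mostly with a low value. They report only what shows in the picture. A call takes as long as a camera call. They do not tell look-alikes from the thing itself.
- r.trace(camera, name): "region" (420x560 bool, what is visible of it) and "centre" ([row, column] in pixels, amid what is visible of it).
- r.tip_of(camera, name): "centre" ([row, column] in pixels: a listed point, or the origin of a listed thing).
The state is a dict: "clock": time; "q": joint angles; "qd": joint speeds; "joint_torque": joint torques, N m; "tool_pos": TCP position; "eef_rot": TCP orientation; "contact_force": force on the tool from outside, world axes, zero at the start; "moment": the same for the moment, N m; "opening": opening from 0.0 (shut) to 1.0 (fully open).
Only numpy, scipy, OpenCV 4.12 (cv2) and the standard library are available. Lean on these libraries where they do the work, as an engineer would, in place of code of your own. Each camera call takes 0.05 s, during which the arm holds its last target.

## Working session

There is one attempt and no reset: what is moved stays moved. The work goes in short steps, Python scripts to look and compute and a shell command to move; the robot and the scene stay as the last step left them, time stands still between calls to the robot, and variables do not carry over. Pictures are saved under pics/ and viewed, and the job is handed in when it is done.

```bash
ls; mkdir -p pics
python3 - <<'E'
from plant import r
import cv2
s=r.get_state()
print({k:(v if not hasattr(v,'round') else v) for k,v in s.items()}, r.tcp_to_tips)
for c in ("side","top","wrist"):
    f=r.snapshot(c); cv2.imwrite(f"pics/{c}0.png",f["frame"][:,:,::-1]); print(c,f["intrinsics"].tolist(),f["R"].round(3).tolist(),f["t"].round(3).tolist())
E
```

```text
pics
{'clock': 0.0, 'q': array([-1.22222167,  0.68995009, -0.19450664,  1.56634421,  0.15729728,
        0.90247904, -0.21513718]), 'qd': array([-0.00092334, -0.00036288, -0.00086033,  0.00016168, -0.00041492,
        0.00015615, -0.00109466]), 'joint_torque': array([-7.37058836e-04, -5.27560294e+01, -1.26740467e+00, -1.53438073e+01,
       -5.26575919e-02,  6.30472699e-03,  1.69943169e-04]), 'tool_pos': array([0.19336091, 0.59369496, 0.24593093]), 'eef_rot': array([ 0.57258977,  0.41497916, -0.41594512, -0.57177173]), 'contact_force': array([-0.33483918, -1.053211  , -0.2496061 ]), 'moment': array([-0.04036133,  0.01262604, -0.02659006]), 'opening': 0.9957341831908241} 0.008
side [[453.5420423171536, 0.0, 288.792521580028], [0.0, 453.5420423171536, 211.9190821589096], [0.0, 0.0, 1.0]] [[0.999, -0.046, -0.012], [-0.032, -0.459, -0.888], [0.036, 0.887, -0.459]] [-0.586, 0.115, 1.575]
top [[399.75182943023896, 0.0, 282.42741839114825], [0.0, 399.75182943023896, 203.22546874729977], [0.0, 0.0, 1.0]] [[-0.022, -1.0, 0.004], [-0.978, 0.021, -0.206], [0.206, -0.009, -0.978]] [-0.066, 0.583, 1.303]
wrist [[326.25343945203724, 0.0, 279.3947560016215], [0.0, 326.25343945203724, 211.98016754501816], [0.0, 0.0, 1.0]] [[0.309, 0.951, -0.0], [0.901, -0.293, 0.321], [0.305, -0.099, -0.947]] [-0.624, -0.043, 0.391]
```

View pics/side0.png

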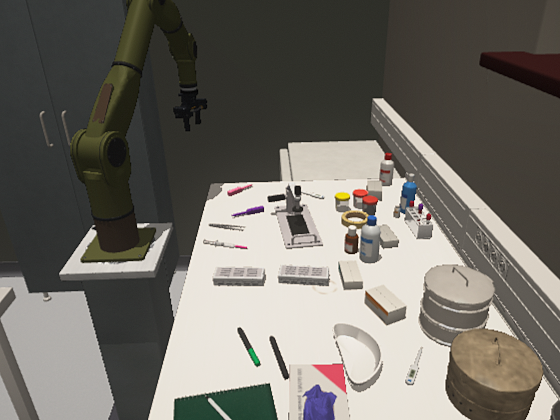

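View pics/top0.png

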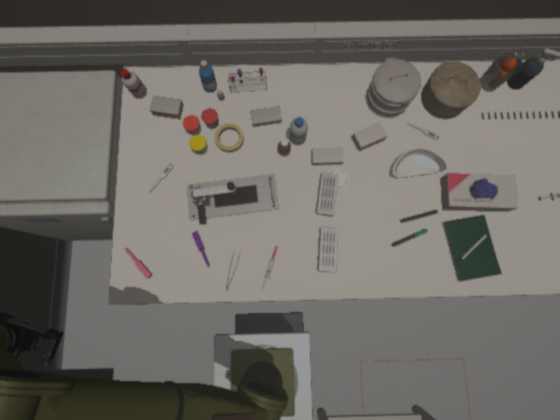

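View pics/wrist0.png

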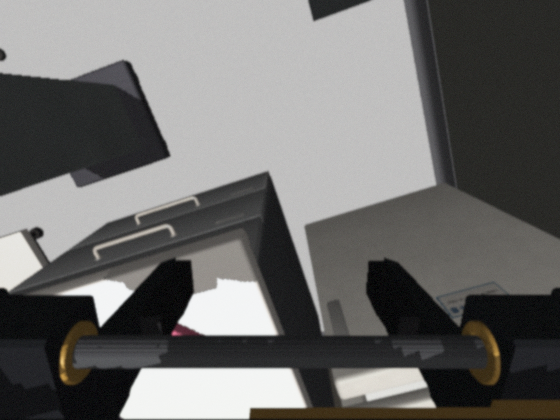

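```bash
cat > h.py <<'E'
import numpy as np, cv2
from plant import r
from scipy.spatial.transform import Rotation as Ro
def ray(f,px):  # px=[row,col]
    d=np.linalg.inv(f["intrinsics"])@np.array([px[1],px[0],1.0]); R=f["R"]
    return -R.T@f["t"], R.T@d
def onz(f,px,z):
    c,d=ray(f,px); return c+d*(z-c[2])/d[2]
def tri(obs):
    A=np.zeros((3,3));b=np.zeros(3)
    for f,px in obs:
        c,d=ray(f,px); d=d/np.linalg.norm(d);P=np.eye(3)-np.outer(d,d);A+=P;b+=P@c
    X=np.linalg.solve(A,b)
    return X,[float(np.linalg.norm(proj(f,X)-np.array(px))) for f,px in obs]
def proj(f,X):
    p=f["intrinsics"]@(f["R"]@np.asarray(X,float)+f["t"]); return np.array([p[1]/p[2],p[0]/p[2]])
def st():
    s=r.get_state(); M=Ro.from_quat(s["eef_rot"]).as_matrix()
    print("t %.2f"%s["clock"],"pos",s["tool_pos"].round(4),"X",M[:,0].round(3),"Y",M[:,1].round(3),"Z",M[:,2].round(3),"F",s["contact_force"].round(1),"op %.3f"%s["opening"]); return s,M
def to_tool(target):
    """shift mm along tool axes from present pose to target TCP"""
    s,M=st(); return (M.T@(np.array(target)-s["tool_pos"])*1000).round(1)
def save(f,name,crop=None,k=1):
    im=f["frame"][:,:,::-1]
    if crop: a,b,c,d=crop; im=im[a:b,c:d]
    if k!=1: im=cv2.resize(im,None,fx=k,fy=k,interpolation=cv2.INTER_CUBIC)
    cv2.imwrite("pics/"+name,im)
E
python3 - <<'E'
from h import *
fs={c:r.snapshot(c) for c in ("side","top")}
for c in fs: np.set_printoptions(suppress=True)
for n in ["carrier","seat","post_hole","knob","foot","pin_grip","pin_shoulder","cassette0_mid","marker_green","marker_black","thermometer","suture_carton","syringe"]:
    for c in fs:
        print(n,c,[(round(d["p"],2),np.round(d["centre"],1).tolist()) for d in r.tip_of(c,n)][:6])
save(fs["top"],"t1.png",(60,300,110,450),2.3)
save(fs["side"],"s1.png",(170,300,190,450),3)
E
```

```text
carrier side []
carrier top [(0.77, [196.4, 238.1])]
seat side [(0.89, [224.2, 298.7])]
seat top [(0.79, [195.4, 233.1]), (0.21, [216.2, 418.6])]
post_hole side [(0.47, [348.5, 251.2])]
post_hole top [(0.88, [202.4, 198.0])]
knob side [(0.75, [195.4, 296.0])]
knob top [(0.56, [188.3, 226.2]), (0.15, [194.5, 237.1])]
foot side [(0.5, [209.4, 296.7])]
foot top [(0.68, [192.2, 235.7])]
pin_grip side [(0.66, [227.6, 294.7]), (0.64, [201.5, 276.7]), (0.46, [193.6, 237.0]), (0.42, [211.3, 253.1])]
pin_grip top [(0.72, [240.6, 197.1]), (0.54, [270.3, 141.8]), (0.51, [214.4, 203.0])]
pin_shoulder side [(0.65, [214.3, 251.3]), (0.5, [193.1, 284.8]), (0.5, [187.0, 241.1])]
pin_shoulder top [(0.65, [249.7, 202.9]), (0.6, [260.3, 136.1]), (0.54, [200.9, 196.7])]
cassette0_mid side [(0.56, [276.4, 238.9])]
cassette0_mid top [(0.78, [248.9, 329.4]), (0.33, [194.7, 231.8])]
marker_green side [(0.74, [347.3, 251.4])]
marker_green top [(0.52, [235.9, 410.0])]
marker_black side [(0.49, [359.1, 279.0]), (0.22, [225.4, 293.8])]
marker_black top [(0.71, [214.8, 419.9]), (0.16, [201.5, 197.2])]
thermometer side [(0.52, [195.7, 312.5])]
thermometer top []
suture_carton side [(0.66, [348.3, 252.6]), (0.58, [278.6, 352.4])]
suture_carton top [(0.83, [156.5, 329.9])]
syringe side [(0.7, [247.3, 223.9]), (0.26, [192.8, 294.0])]
syringe top []
```

View pics/t1.png

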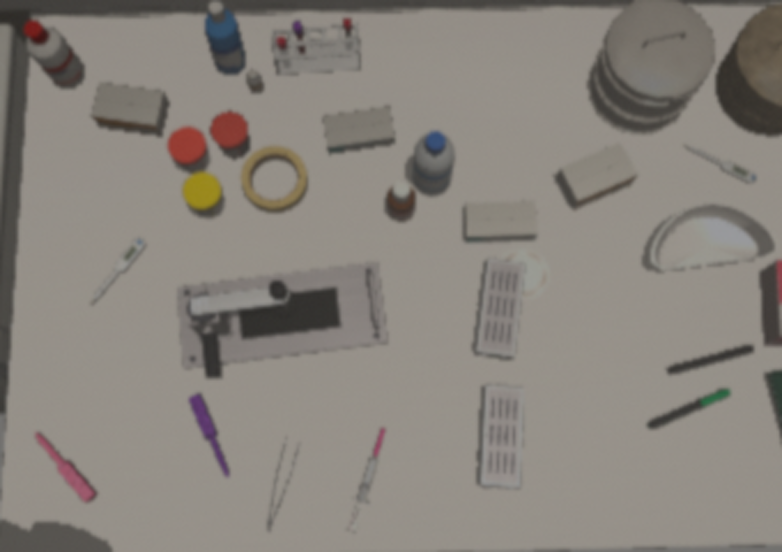

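View pics/s1.png

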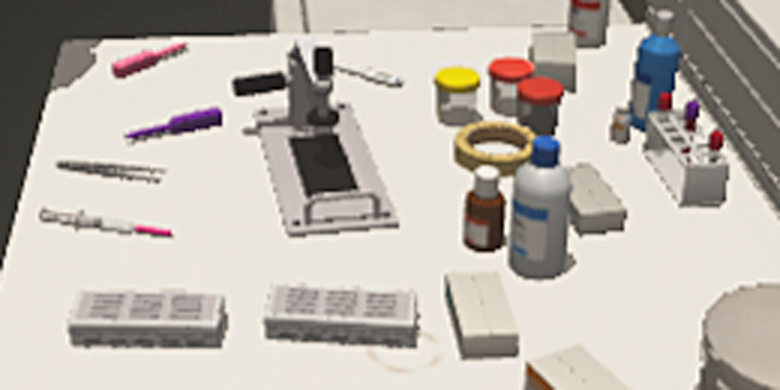

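Run:
```python
from h import *
np.set_printoptions(suppress=True,precision=4)
f=r.snapshot("top"); g=r.snapshot("side")
for p in [(184.3,187.4),(173.9,273),(210,278.7),(220,190.4)]: print("base",onz(f,p,.009))
print("seat",onz(f,(195.4,233.1),.012),onz(g,(224.2,298.7),.012))
print("knob",tri([(f,(188.3-0,231)),(g,(195.4,296))]), onz(f,(186.5,231),.15))
print("grip",tri([(f,(214.4,203)),(g,(201.5,276.7))]))
print("shoulder",tri([(f,(200.9,196.7)),(g,(193.1,284.8))]))
for n,z in (("cassette0_mid",.03),("carrier",.009)):
  for m in r.trace("top",n)[:4]:
    rg=m["region"].astype(np.uint8); c=cv2.minAreaRect(cv2.findNonZero(rg)); b=cv2.boxPoints(c)
    W=np.array([onz(f,(y,x),z) for x,y in b]); print(n,round(m["p"],2),rg.sum(),c); print(W)
```

```text
base [0.6685 0.259  0.009 ]
base [ 0.7007 -0.0477  0.009 ]
base [ 0.568  -0.0655  0.009 ]
base [0.5389 0.245  0.009 ]
seat [0.6236 0.0952 0.012 ] [0.6273 0.0849 0.012 ]
knob (array([0.6193, 0.0885, 0.1279]), [0.34487629984799667, 0.31536136043800794]) [0.6208 0.0859 0.15  ]
grip (array([0.5496, 0.1923, 0.0551]), [0.08772384948930471, 0.07781668403351596])
shoulder (array([0.5862, 0.2083, 0.0833]), [1.272234548836799, 1.1095863093306215])
cassette0_mid 0.6 763 ((327.9560546875, 249.7689208984375), (18.255935668945312, 44.2706413269043), 3.2704875469207764)
[[ 0.3506 -0.1922  0.03  ]
 [ 0.5007 -0.207   0.03  ]
 [ 0.4957 -0.2697  0.03  ]
 [ 0.3458 -0.2535  0.03  ]]
carrier 0.57 3185 ((232.14280700683594, 196.83636474609375), (37.40734100341797, 90.93916320800781), 82.7468032836914)
[[ 0.6698  0.2687  0.009 ]
 [ 0.7056 -0.0546  0.009 ]
 [ 0.5692 -0.0687  0.009 ]
 [ 0.5349  0.2484  0.009 ]]
carrier 0.41 535 ((327.49749755859375, 155.9501190185547), (17.328353881835938, 31.56057357788086), 87.1375961303711)
[[ 0.7956 -0.1892  0.009 ]
 [ 0.7993 -0.3047  0.009 ]
 [ 0.7332 -0.3043  0.009 ]
 [ 0.7297 -0.1899  0.009 ]]
```

Run:
```python
from h import *
np.set_printoptions(suppress=True,precision=3)
s,M=st()
f=r.snapshot("wrist"); R=f["R"];t=f["t"]
print("cam in tool",M.T@(-R.T@t-s["tool_pos"]),"cam axes in tool (rows x,y,z)\n",R@M)
for tx in ([-.1,.995,0],[.1,-.995,0]):
    tx=np.array(tx);T=np.column_stack([tx,[0,0,-1],np.cross(tx,[0,0,-1])])
    print("spin",np.degrees(np.arctan2(*( [ (M.T@T)[0,2],(M.T@T)[0,0]]))), M.T@(np.array([.50,.20,.28])-s["tool_pos"])*1000)
```

```text
t 1.75 pos [0.194 0.594 0.247] X [0.31  0.951 0.   ] Y [ 0.  0. -1.] Z [-0.951  0.31  -0.   ] F [-0.2 -0.1 -0.2] op 1.001
cam in tool [-0.001 -0.138  0.085] cam axes in tool (rows x,y,z)
 [[ 1.    -0.001  0.   ]
 [-0.    -0.321 -0.947]
 [ 0.001  0.947 -0.321]]
spin -23.776546369728017 [-280.041  -33.275 -413.508]
spin 156.223453630272 [-280.041  -33.275 -413.508]
```

```bash
python3 -m inch '-280 -33 -413 -23.8; -280 -33 -413 -23.8; -280 -33 -413 -23.8; -280 -33 -413 -23.8; -280 -33 -413 -23.8; -280 -33 -413 -23.8; -280 -33 -413 -23.8; -280 -33 -413 -23.8; -280 -33 -413 -23.8; -280 -33 -413 -23.8'; python3 -m inch '0 0 0 0; 0 0 0 0; 0 0 0 0'
python3 - <<'E'
from h import *
st()
f=r.snapshot("wrist"); save(f,"w1.png",k=1.4)
for n in ["seat","post_hole","knob","foot","pin_grip","pin_shoulder"]:
    print(n,[(round(d["p"],2),np.round(d["centre"],1).tolist()) for d in r.tip_of("wrist",n)][:6])
E
```

```text
clock: 2.8
tool_pos: [0.5006, 0.1984, 0.2801]
eef_rot: [0.474, 0.525, -0.524, -0.474]
contact_force: [0.9, 1.1, -0.7]
opening: 0.999
clock: 3.1
tool_pos: [0.4986, 0.2017, 0.2798]
eef_rot: [0.473, 0.525, -0.525, -0.474]
contact_force: [-0.1, 0.6, 1.2]
opening: 1.0
t 3.10 pos [0.4986 0.2017 0.2798] X [-0.103  0.995  0.001] Y [-0.001  0.001 -1.   ] Z [-0.995 -0.103  0.   ] F [-0.1  0.6  1.2] op 1.000
seat []
post_hole []
knob []
foot []
pin_grip [(0.9, [145.4, 294.5]), (0.7, [81.8, 463.5]), (0.61, [260.1, 268.1]), (0.57, [224.9, 269.7]), (0.17, [252.8, 189.7])]
pin_shoulder [(0.8, [118.1, 285.0]), (0.73, [109.2, 477.7])]
```

View pics/w1.png

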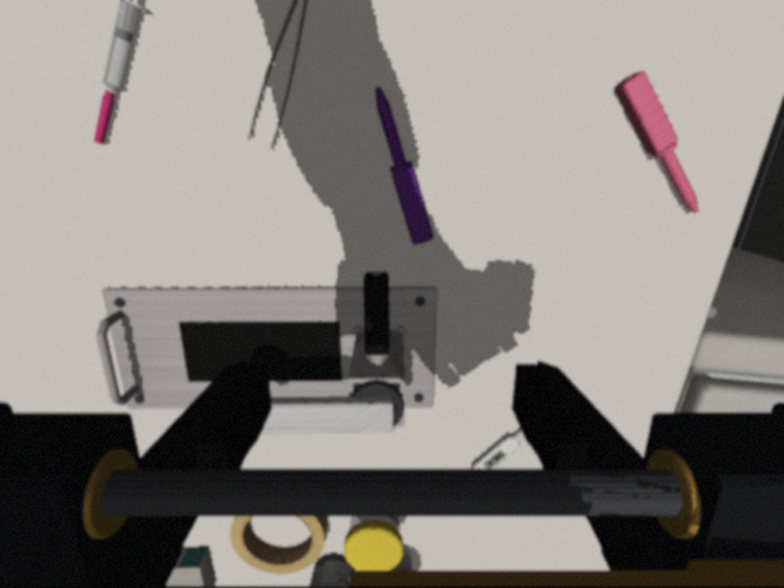

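Run:
```python
from h import *
f=r.snapshot("wrist"); save(f,"w2.png",(185,310,60,320),3)
import pickle; pickle.dump(f,open("w2.pkl","wb"))
```

```text
(no output)
```

View pics/w2.png

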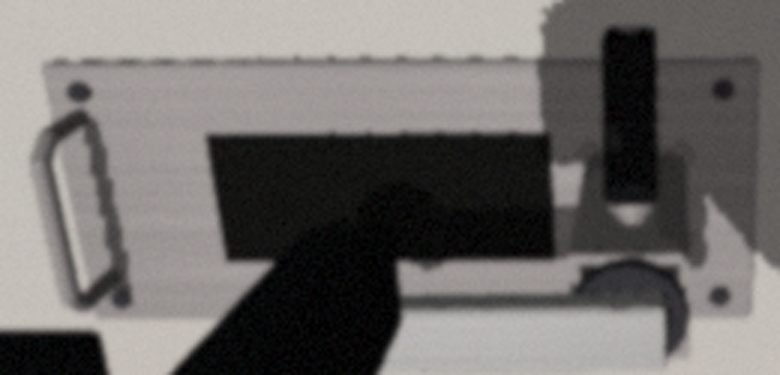

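Run:
```python
from h import *
import pickle
np.set_printoptions(suppress=True,precision=4)
f=pickle.load(open("w2.pkl","rb"))
P=lambda x,y:(y/3+185-1/3,x/3+60-1/3)
S=[onz(f,P(*p),.012) for p in [(208,136),(548,134),(553,257),(228,259)]]
print("seat",np.array(S),np.mean(S,0))
print([np.linalg.norm(S[i]-S[(i+1)%4]) for i in range(4)])
B=[onz(f,P(*p),.009) for p in [(45,61),(757,59),(750,315)]]
print("plate",np.array(B),np.linalg.norm(B[0]-B[1]),np.linalg.norm(B[1]-B[2]))
d=B[1]-B[0]; print("yaw plate",np.degrees(np.arctan2(-d[0],d[1])));d=S[1]-S[0]; print("yaw seat",np.degrees(np.arctan2(-d[0],d[1])))
d=B[2]-B[1];print("yaw",np.degrees(np.arctan2(d[1],d[0])))
for z in (.076,.086): print("grip",onz(f,P(630,28),z),onz(f,P(630,200),z))
```

```text
seat [[0.5972 0.0088 0.012 ]
 [0.5809 0.1595 0.012 ]
 [0.6421 0.1658 0.012 ]
 [0.6585 0.0153 0.012 ]] [0.6197 0.0874 0.012 ]
[np.float64(0.15152157878256936), np.float64(0.06158492897370661), np.float64(0.15141024707614759), np.float64(0.06165041636242276)]
plate [[ 0.5702 -0.0618  0.009 ]
 [ 0.5376  0.2478  0.009 ]
 [ 0.6654  0.2617  0.009 ]] 0.3113253644671759 0.1285789227266158
yaw plate 6.007168561822594
yaw seat 6.195831812242226
yaw 6.199403657534005
grip [0.5105 0.1914 0.076 ] [0.5787 0.1977 0.076 ]
grip [0.5077 0.1914 0.086 ] [0.5739 0.1975 0.086 ]
```

```bash
python3 -m inch '-11 0 -46 0.2; -11 50 -46 0.2; -11 100 -46 0.2; -11 150 -46 0.2;-11 150 -46 0.2;-11 150 -46 0.2' 0.2
python3 - <<'E'
from h import *
st()
f=r.snapshot("wrist"); save(f,"w3.png",k=1.4)
f=r.snapshot("side"); save(f,"s3.png",(150,260,200,360),4)
E
```

```text
clock: 4.1
tool_pos: [0.5463, 0.1942, 0.1301]
eef_rot: [-0.475, -0.524, 0.524, 0.475]
contact_force: [-0.2, -0.2, 0.1]
opening: 0.598
t 4.10 pos [0.5463 0.1942 0.1301] X [-0.097  0.995 -0.   ] Y [-0.001 -0.    -1.   ] Z [-0.995 -0.097  0.001] F [-0.2 -0.2  0.1] op 0.598
```

View pics/w3.png

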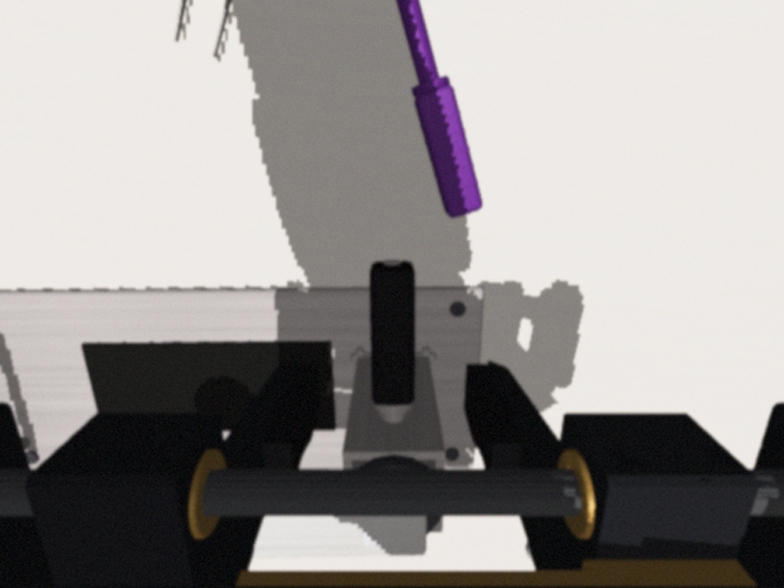

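View pics/s3.png

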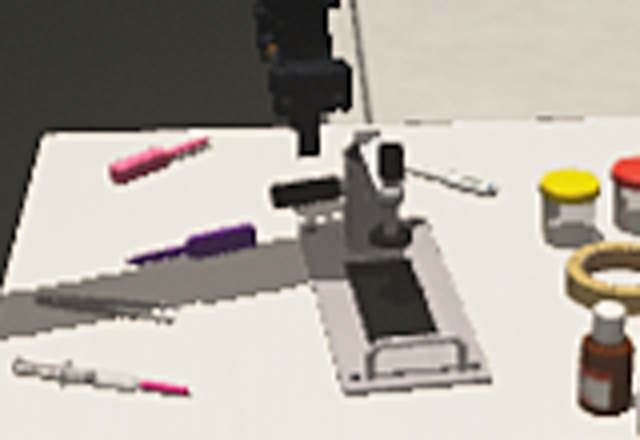

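```bash
python3 - <<'E'
from h import *
np.set_printoptions(suppress=True,precision=4)
f=r.snapshot("wrist")
for z in (.08,.085):print(onz(f,(287,280.5),z),onz(f,(189.3,280.5),z))
E
python3 -m inch '0 30 0 0; 0 55 0 0; 0 66 0 0;0 66 0 0;0 66 0 0;0 66 0 0'; python3 -m inch '0 0 0 0;0 0 0 0;0 0 0 0;0 0 0 0;0 0 0 0;0 0 0 0' -1 30
python3 - <<'E'
from h import *
st()
f=r.snapshot("side"); save(f,"s4.png",(150,260,200,360),4)
E
```

```text
[0.5808 0.1988 0.08  ] [0.5137 0.1921 0.08  ]
[0.5778 0.1984 0.085 ] [0.5124 0.192  0.085 ]
clock: 4.85
tool_pos: [0.5474, 0.1945, 0.0653]
eef_rot: [0.476, 0.525, -0.523, -0.475]
contact_force: [-0.3, -0.3, 0.1]
opening: 0.597
clock: 5.45
tool_pos: [0.5464, 0.1937, 0.0637]
eef_rot: [-0.475, -0.524, 0.524, 0.475]
contact_force: [-0.9, -0.1, 0.4]
opening: 0.22
t 5.45 pos [0.5464 0.1937 0.0637] X [-0.097  0.995 -0.   ] Y [-0. -0. -1.] Z [-0.995 -0.097  0.   ] F [-0.9 -0.1  0.4] op 0.220
```

View pics/s4.png

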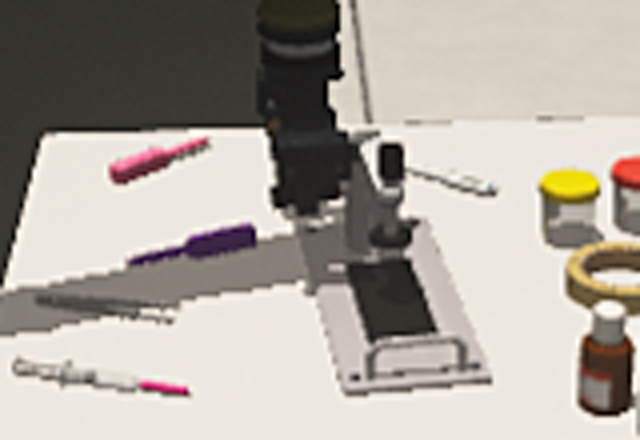

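```bash
python3 -m inch '0 0 10 0; 0 -0.5 25 0; 0.3 -1 40 0; 0.5 -1 55 0; 0.6 -1 70 0; 0.7 -1 80 0;0.7 -1 80 0;0.7 -1 80 0'
python3 - <<'E'
from h import *
st()
f=r.snapshot("side"); save(f,"s5.png",(150,260,200,360),4)
f=r.snapshot("wrist"); save(f,"w5.png",k=1.4)
E
```

```text
clock: 6.3
tool_pos: [0.4673, 0.1871, 0.0647]
eef_rot: [0.475, 0.524, -0.523, -0.475]
contact_force: [1.0, -0.2, -2.6]
opening: 0.229
t 6.30 pos [0.4673 0.1871 0.0647] X [-0.097  0.995  0.   ] Y [ 0.001  0.    -1.   ] Z [-0.995 -0.097 -0.001] F [ 1.  -0.2 -2.6] op 0.229
```

View pics/s5.png

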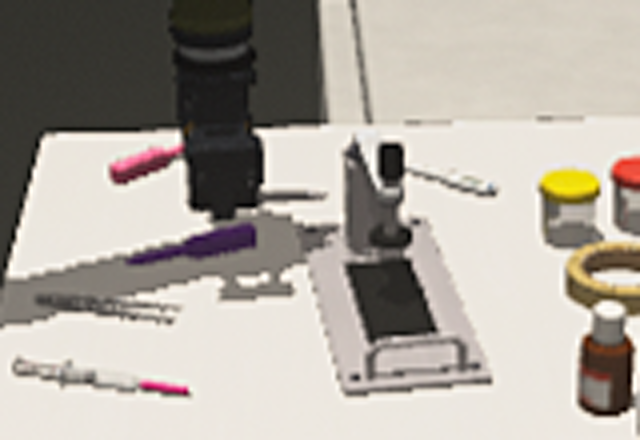

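View pics/w5.png

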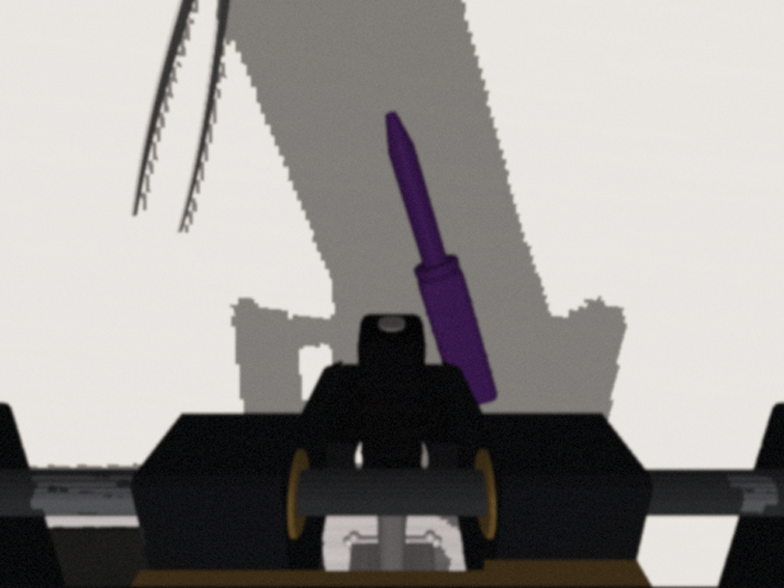

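Run:
```python
from h import *
print(to_tool([.479,.324,.0105]))
```

```text
t 6.40 pos [0.4678 0.1871 0.0647] X [-0.096  0.995  0.001] Y [ 0.001  0.001 -1.   ] Z [-0.995 -0.096 -0.001] F [ 0.1  0.6 -2.8] op 0.228
[135.1  54.3 -24.3]
```

```bash
python3 -m inch '50 -10 -10 0; 100 -10 -20 0; 135 0 -24 0; 135 30 -24 0; 135 45 -24 0; 135 50 -24 0; 135 54 -24 0; 135 54 -24 0; 135 54 -24 0'
python3 - <<'E'
from h import *
st()
f=r.snapshot("side"); save(f,"s6.png",(150,260,180,360),4)
E
```

```text
clock: 7.3
tool_pos: [0.4784, 0.323, 0.0115]
eef_rot: [0.476, 0.524, -0.523, -0.475]
contact_force: [0.4, -0.3, -1.9]
opening: 0.217
t 7.30 pos [0.4784 0.323  0.0115] X [-0.096  0.995  0.   ] Y [ 0.001  0.    -1.   ] Z [-0.995 -0.096 -0.001] F [ 0.4 -0.3 -1.9] op 0.217
```

View pics/s6.png

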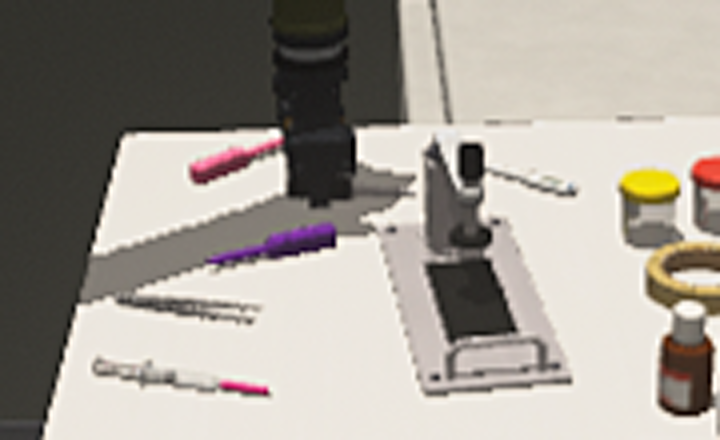

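```bash
python3 -m inch '0 1 0 0; 0 1 0 0; 0 1 0 0'; python3 -m inch '0 0 0 0; 0 0 0 0;0 0 0 0;0 0 0 0' -0.3; python3 -m inch '0 -40 0 0; 0 -90 0 0; 0 -140 0 0; 0 -190 0 0; 0 -190 0 0;0 -190 0 0'
python3 - <<'E'
from h import *
st()
f=r.snapshot("wrist"); save(f,"w6.png",k=1.4)
E
```

```text
clock: 7.65
tool_pos: [0.4781, 0.3236, 0.0102]
eef_rot: [0.475, 0.524, -0.523, -0.475]
contact_force: [0.4, -1.2, 1.2]
opening: 0.222
clock: 8.05
tool_pos: [0.4773, 0.3237, 0.0097]
eef_rot: [0.475, 0.524, -0.524, -0.475]
contact_force: [0.1, -0.4, 0.1]
opening: 0.346
clock: 8.65
tool_pos: [0.4779, 0.3238, 0.2008]
eef_rot: [0.475, 0.525, -0.523, -0.475]
contact_force: [-0.2, 0.7, -0.6]
opening: 0.348
t 8.65 pos [0.4779 0.3238 0.2008] X [-0.097  0.995  0.001] Y [ 0.002  0.001 -1.   ] Z [-0.995 -0.097 -0.002] F [-0.2  0.7 -0.6] op 0.348
```

View pics/w6.png

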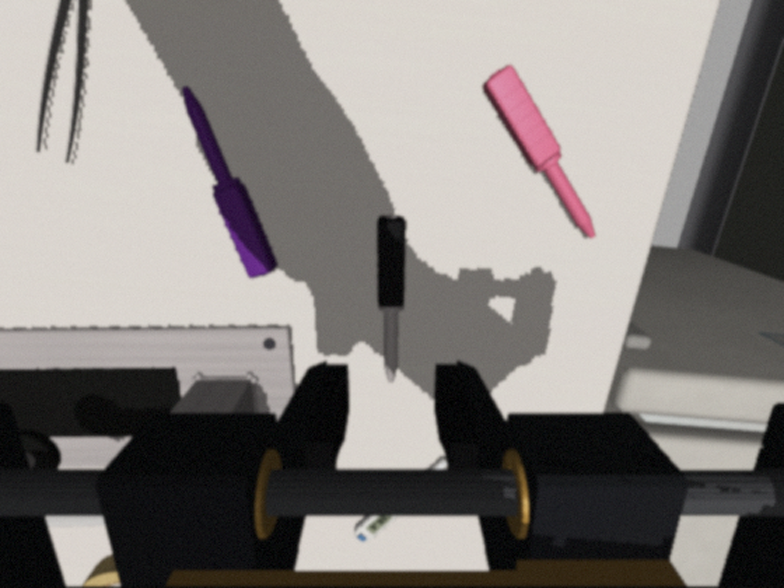

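Run:
```python
from h import *
s,M=st(); print(s["q"].round(2)); print(to_tool([.6197,.0874,.26]))
```

```text
t 8.70 pos [0.4771 0.3231 0.1993] X [-0.097  0.995 -0.001] Y [-0.001 -0.001 -1.   ] Z [-0.995 -0.097  0.001] F [ 0.1 -0.2 -0.8] op 0.346
[-0.51  0.69 -0.28  1.76  0.27  0.73  0.73]
t 8.70 pos [0.4771 0.3231 0.1993] X [-0.097  0.995 -0.001] Y [-0.001 -0.001 -1.   ] Z [-0.995 -0.097  0.001] F [ 0.1 -0.2 -0.8] op 0.346
[-248.4  -60.6 -119.1]
```

```bash
python3 -m inch '-50 -80 -24 9; -100 -80 -48 18; -150 -80 -72 27; -198 -80 -95 36; -248 -80 -119 45; -248 -80 -119 54; -248 -80 -119 63; -248 -80 -119 72; -248 -80 -119 81; -248 -80 -119 90' 0; python3 -m inch '0 0 0 0; 0 0 0 0;0 0 0 0'
python3 - <<'E'
from h import *
s,M=st(); print(s["q"].round(2)); print(to_tool([.6197,.0874,.26]))
f=r.snapshot("wrist"); save(f,"w7.png",k=1.4)
for n in ["knob","foot","seat","post_hole"]:
    print(n,[(round(d["p"],2),np.round(d["centre"],1).tolist()) for d in r.tip_of("wrist",n)][:6])
E
```

```text
clock: 9.7
tool_pos: [0.6188, 0.0879, 0.2769]
eef_rot: [0.705, 0.055, -0.059, -0.704]
contact_force: [-1.1, 0.3, 0.4]
opening: 0.501
clock: 10.0
tool_pos: [0.6195, 0.0882, 0.2787]
eef_rot: [0.705, 0.06, -0.061, -0.704]
contact_force: [0.6, 0.6, 0.2]
opening: 0.498
t 10.00 pos [0.6195 0.0882 0.2787] X [ 0.985  0.17  -0.002] Y [-0.002 -0.    -1.   ] Z [-0.17   0.985 -0.   ] F [0.6 0.6 0.2] op 0.498
[-0.27  0.66  0.11  1.53 -0.08  0.96  0.03]
t 10.00 pos [0.6195 0.0882 0.2787] X [ 0.985  0.17  -0.002] Y [-0.002 -0.    -1.   ] Z [-0.17   0.985 -0.   ] F [0.6 0.6 0.2] op 0.498
[ 0.1 18.7 -0.8]
knob [(0.61, [209.0, 281.2])]
foot []
seat [(0.59, [170.6, 280.5])]
post_hole [(0.69, [67.3, 269.7])]
```

View pics/w7.png

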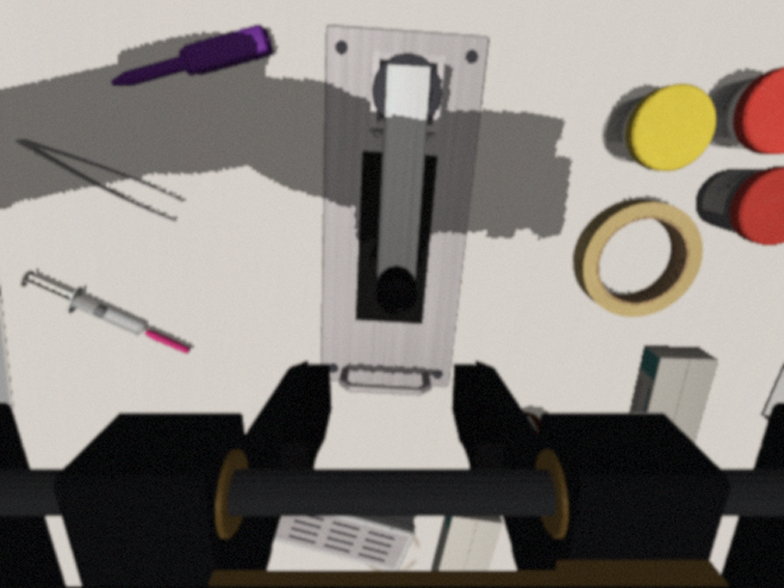

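Run:
```python
from h import *
f=r.snapshot("wrist"); save(f,"w8.png",(10,290,215,365),2.1)
import pickle; pickle.dump(f,open("w8.pkl","wb"))
```

```text
(no output)
```

View pics/w8.png

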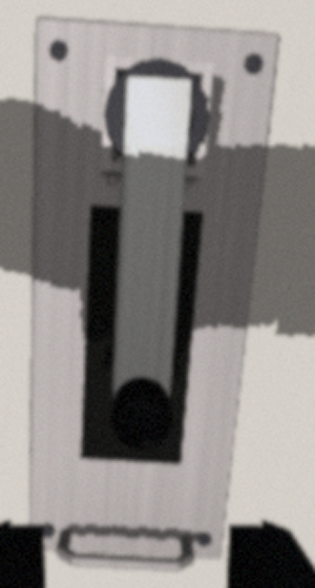

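Run:
```python
from h import *
import pickle
np.set_printoptions(suppress=True,precision=4)
f=pickle.load(open("w8.pkl","rb"))
P=lambda x,y:(y/2.1+10-.25,x/2.1+215-.25)
S=np.array([onz(f,P(*p),.012) for p in [(91,206),(203,213),(180,462),(82,456)]])
print("seat",S.mean(0),[np.linalg.norm(S[i]-S[(i+1)%4]).round(4) for i in range(4)])
d=S[0]-S[3];e=S[1]-S[2];print([np.degrees(np.arctan2(-v[0],v[1])) for v in (d,e)])
B=np.array([onz(f,P(*p),.009) for p in [(37,18),(279,36),(30,525)]]);print(B); d=B[0]-B[2];print("plate yaw",np.degrees(np.arctan2(-d[0],d[1])));d=B[1]-B[0];print(np.degrees(np.arctan2(d[1],d[0])))
for z in (.160,.166): print("knobtop",onz(f,P(142,409),z))
A=np.array([onz(f,P(*p),.132) for p in [(127,76),(191,80),(177,340),(116,340)]]);print("arm",A)
d=(A[0]+A[1]-A[2]-A[3])/2;print("arm yaw",np.degrees(np.arctan2(-d[0],d[1])))
```

```text
seat [0.621  0.0876 0.012 ] [np.float64(0.0634), np.float64(0.1517), np.float64(0.0624), np.float64(0.1513)]
[np.float64(6.305351256333255), np.float64(5.919344827234509)]
[[ 0.5395  0.2475  0.009 ]
 [ 0.6666  0.2607  0.009 ]
 [ 0.5711 -0.0463  0.009 ]]
plate yaw 6.132167096365174
5.922494749060953
knobtop [0.6209 0.0913 0.16  ]
knobtop [0.6205 0.0931 0.166 ]
arm [[0.5948 0.2108 0.132 ]
 [0.6187 0.2135 0.132 ]
 [0.632  0.1153 0.132 ]
 [0.6066 0.1109 0.132 ]]
arm yaw 7.2427045312017535
```

```bash
python3 - <<'E'
from h import *
print(to_tool([.6203,.0885,.146]))
E
python3 -m inch '0 40 0 3.7; 0 80 0 3.7; 0 115 0 3.7; 0 130 0 3.7; 0 133 0 3.7; 0 133 0 3.7;0 133 0 3.7'
python3 - <<'E'
from h import *
st(); f=r.snapshot("side"); save(f,"s9.png",(150,260,220,360),4)
f=r.snapshot("wrist"); save(f,"w9.png",k=1.4)
E
```

```text
t 10.30 pos [0.6199 0.0882 0.2797] X [0.986 0.167 0.   ] Y [ 0.  0. -1.] Z [-0.167  0.986  0.   ] F [-0.5 -0.3  0.1] op 0.498
[  0.4 133.7   0.3]
clock: 11.0
tool_pos: [0.621, 0.0883, 0.148]
eef_rot: [-0.706, -0.037, 0.036, 0.706]
contact_force: [-1.1, -0.6, -0.4]
opening: 0.498
t 11.00 pos [0.621  0.0883 0.148 ] X [0.995 0.103 0.003] Y [ 0.003  0.    -1.   ] Z [-0.103  0.995  0.   ] F [-1.1 -0.6 -0.4] op 0.498
```

View pics/s9.png

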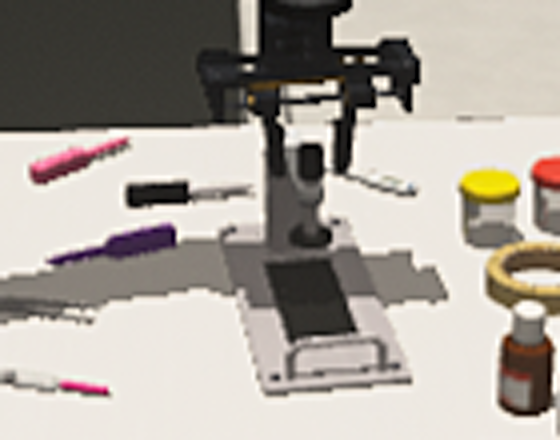

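View pics/w9.png

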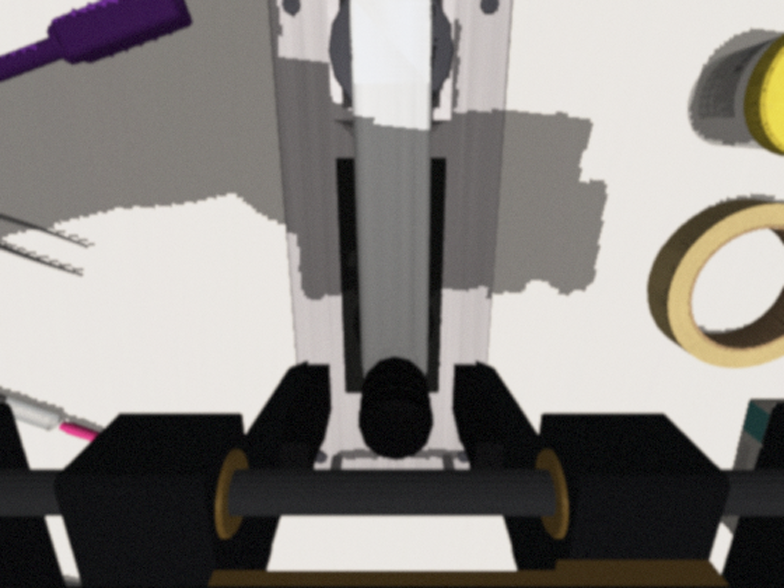

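```bash
python3 -m inch '1 2 0 0; 1 2 0 0;1 2 0 0; 1 2 0 0; 1 2 0 0; 1 2 0 0' -1 35; python3 -m inch '0 -4 0 0;0 -8 0 0; 0 -14 0 0; 0 -20 0 0; 0 -26 0 0;0 -32 0 0;0 -38 0 0;0 -44 0 0;0 -50 0 0;0 -50 0 0'
python3 - <<'E'
from h import *
s,M=st(); print(s["q"].round(2)); f=r.snapshot("side"); save(f,"s10.png",(150,260,220,360),4)
E
```

```text
clock: 11.7
tool_pos: [0.6212, 0.0883, 0.1449]
eef_rot: [-0.706, -0.037, 0.036, 0.706]
contact_force: [1.2, 1.1, 0.8]
opening: 0.263
clock: 12.7
tool_pos: [0.621, 0.0889, 0.1958]
eef_rot: [-0.706, -0.037, 0.037, 0.706]
contact_force: [-0.2, 4.1, -7.1]
opening: 0.258
t 12.70 pos [0.621  0.0889 0.1958] X [0.995 0.104 0.001] Y [ 0.001  0.001 -1.   ] Z [-0.104  0.995  0.001] F [-0.2  4.1 -7.1] op 0.258
[-0.27  0.75  0.11  1.62 -0.11  0.77 -0.02]
```

View pics/s10.png

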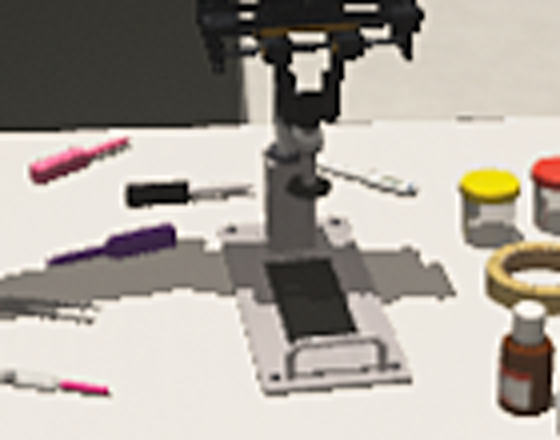

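```bash
python3 -m inch '-12 0 0.6 6; -23.9 0 2.5 12; -35.5 0 5.6 18; -46.8 0 9.9 24; -57.5 0 15.4 30; -67.6 0 22 36; -77 0 29.5 42; -85.5 0 38.1 48; -93 0 47.4 54; -99.6 0 57.5 60'
python3 - <<'E'
from h import *
s,M=st(); print(s["q"].round(2))
E
```

```text
clock: 13.75
tool_pos: [0.5179, 0.135, 0.1959]
eef_rot: [-0.628, 0.321, -0.324, 0.63]
contact_force: [3.9, 2.8, -8.4]
opening: 0.259
t 13.75 pos [0.5179 0.135  0.1959] X [ 0.583 -0.812  0.003] Y [ 0.005 -0.    -1.   ] Z [0.812 0.583 0.004] F [ 3.9  2.8 -8.4] op 0.259
[-0.59  0.68  0.41  1.91 -0.44  0.63 -0.85]
```

```bash
python3 -m inch '-12 0 0.6 6; -23.9 0 2.5 12; -35.5 0 5.6 18; -46.8 0 9.9 24; -57.5 0 15.4 30; -67.6 0 22 36; -77 0 29.5 42; -85.5 0 38.1 48; -85.5 0 38.1 48'; python3 -m inch '0 0 0 0; 0 0 0 0;0 0 0 0' 0;  python3 - <<'E'
from h import *
s,M=st(); print(s["q"].round(2))
f=r.snapshot("side"); save(f,"s11.png",(130,290,180,380),4)
f=r.snapshot("top"); save(f,"t11.png",(130,300,120,380),3)
E
```

```text
clock: 14.65
tool_pos: [0.4987, 0.2265, 0.1955]
eef_rot: [0.444, -0.548, 0.551, -0.446]
contact_force: [2.7, -2.3, -5.6]
opening: 0.26
clock: 14.95
tool_pos: [0.4968, 0.2264, 0.1955]
eef_rot: [-0.444, 0.55, -0.55, 0.445]
contact_force: [-0.1, -0.1, -0.5]
opening: 0.488
t 14.95 pos [0.4968 0.2264 0.1955] X [-0.209 -0.978 -0.001] Y [ 0.     0.001 -1.   ] Z [ 0.978 -0.209  0.   ] F [-0.1 -0.1 -0.5] op 0.488
[-0.9   0.76  0.68  1.89 -0.7   0.75 -1.59]
```

View pics/s11.png

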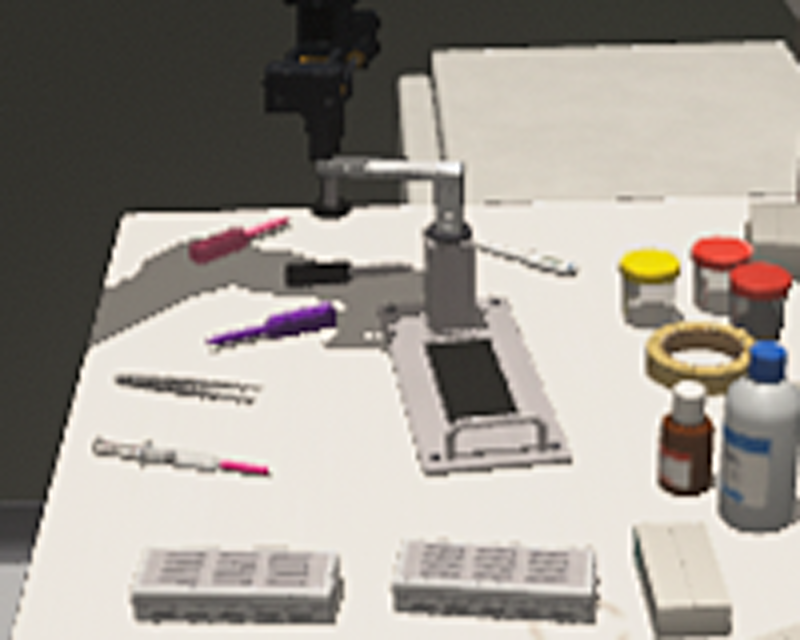

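View pics/t11.png

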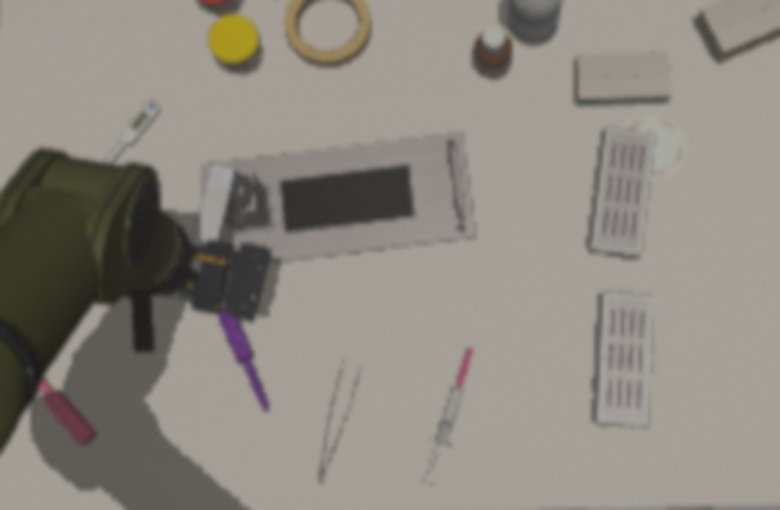

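```bash
python3 - <<'E'
from h import *
print(to_tool([.50,-.20,.30]))
E
python3 -m inch '0 -30 0 0; 0 -70 0 0; 0 -104 0 0; 0 -104 0 0' 1
python3 - <<'E'
from h import *
st()
f=r.snapshot("side"); save(f,"s12.png",(130,290,180,380),4)
E
```

```text
t 15.05 pos [0.4967 0.2266 0.1952] X [-0.209 -0.978 -0.001] Y [ 0.     0.001 -1.   ] Z [ 0.978 -0.209 -0.   ] F [ 0.4 -0.3 -1.1] op 0.499
[ 416.4 -105.2   92.5]
clock: 15.45
tool_pos: [0.4993, 0.2267, 0.3031]
eef_rot: [0.442, -0.549, 0.551, -0.448]
contact_force: [0.3, -0.6, -0.7]
opening: 0.837
t 15.45 pos [0.4993 0.2267 0.3031] X [-0.209 -0.978 -0.005] Y [ 0.008  0.003 -1.   ] Z [ 0.978 -0.209  0.007] F [ 0.3 -0.6 -0.7] op 0.837
```

View pics/s12.png

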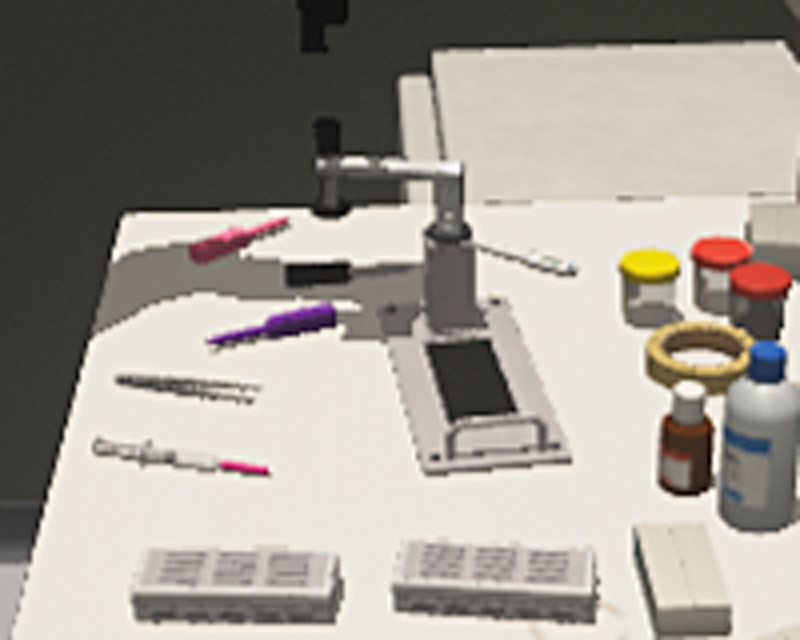

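```bash
python3 -m inch '46 0 10 -1; 92 0 20 -2; 138 0 30 -3; 184 0 40 -4; 230 0 50 -5; 276 0 60 -6.4; 322 0 70 -6.4; 368 0 82 -6.4; 416 0 92 -6.4; 416 0 92 -6.4' 1; python3 -m inch '0 0 0 0; 0 0 0 0; 0 0 0 0';python3 - <<'E'
from h import *
s,M=st();print(s["q"].round(2))
f=r.snapshot("wrist"); save(f,"w13.png",k=1.4)
import pickle; pickle.dump(f,open("w13.pkl","wb"))
print([(round(d["p"],2),np.round(d["centre"],1).tolist(),onz(f,d["centre"],.015).round(4)) for d in r.tip_of("wrist","cassette0_mid")])
E
```

```text
clock: 16.5
tool_pos: [0.4969, -0.2076, 0.2985]
eef_rot: [0.473, -0.526, 0.528, -0.47]
contact_force: [-0.6, 0.2, -0.3]
opening: 1.002
clock: 16.8
tool_pos: [0.4997, -0.197, 0.2981]
eef_rot: [-0.475, 0.524, -0.523, 0.476]
contact_force: [0.5, -0.4, 0.0]
opening: 1.001
t 16.80 pos [ 0.4997 -0.197   0.2981] X [-0.096 -0.995 -0.001] Y [-0.001  0.002 -1.   ] Z [ 0.995 -0.096 -0.001] F [ 0.5 -0.4  0. ] op 1.001
[-0.12  0.6   0.7   1.79 -0.47  0.93 -0.89]
[(0.7, [221.0, 312.6], array([ 0.423 , -0.2353,  0.015 ])), (0.54, [111.5, 559.0], array([ 0.5377, -0.546 ,  0.015 ]))]
```

View pics/w13.png

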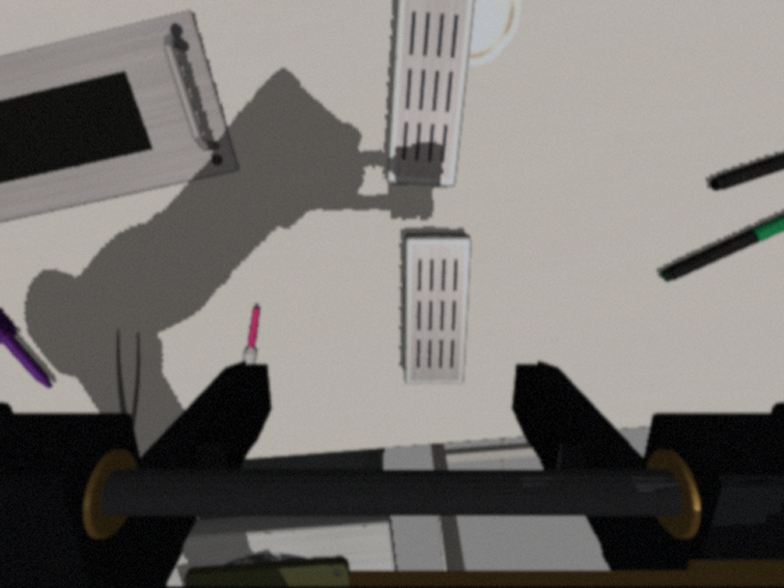

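```bash
cat >> h.py <<'E'
def quad(f,pts,z,k=1.4):
    S=np.array([onz(f,((y+.5)/k-.5,(x+.5)/k-.5),z) for x,y in pts])
    L=[round(float(np.linalg.norm(S[i]-S[(i+1)%4])),4) for i in range(4)]
    d=(S[0]+S[1]-S[2]-S[3])/2   # long axis
    e=(S[1]+S[2]-S[0]-S[3])/2
    print("c",S.mean(0).round(4),"sides",L,"long yaw",np.degrees(np.arctan2(d[1],d[0])).round(2),"short yaw",np.degrees(np.arctan2(e[1],e[0])).round(2))
    return S
E
python3 - <<'E'
from h import *
import pickle
f=pickle.load(open("w13.pkl","rb"))
quad(f,[(407,238),(470,238),(463,382),(406,382)],.03)
print(to_tool([.423,-.2335,.20]))
E
```

```text
c [ 0.4245 -0.2326  0.03  ] sides [0.0566, 0.1456, 0.057, 0.1457] long yaw -5.17 short yaw -95.43
t 16.90 pos [ 0.4998 -0.1974  0.2984] X [-0.096 -0.995 -0.001] Y [-0.     0.001 -1.   ] Z [ 0.995 -0.096 -0.001] F [ 1.4 -0.5  0.6] op 0.998
[ 43.4  98.4 -72.9]
```

```bash
python3 -m inch '15 50 -24 0; 30 100 -48 0; 42.7 150 -72 0; 42.7 190 -72 0; 42.7 200 -72 0; 42.7 200 -72 0; 42.7 200 -72 0' 1
python3 - <<'E'
from h import *
s,M=st()
f=r.snapshot("wrist"); save(f,"w14.png",k=1.4)
f=r.snapshot("side"); save(f,"s14.png",(200,320,160,320),4)
E
```

```text
clock: 17.6
tool_pos: [0.4243, -0.2343, 0.0991]
eef_rot: [0.475, -0.524, 0.524, -0.475]
contact_force: [0.0, 0.4, 0.4]
opening: 1.001
t 17.60 pos [ 0.4243 -0.2343  0.0991] X [-0.098 -0.995  0.   ] Y [ 0.001 -0.    -1.   ] Z [ 0.995 -0.098  0.001] F [0.  0.4 0.4] op 1.001
```

View pics/w14.png

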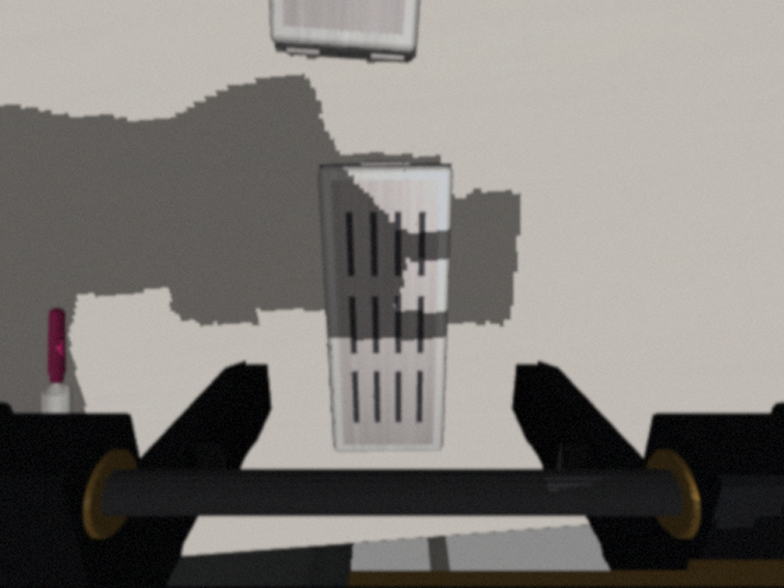

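View pics/s14.png

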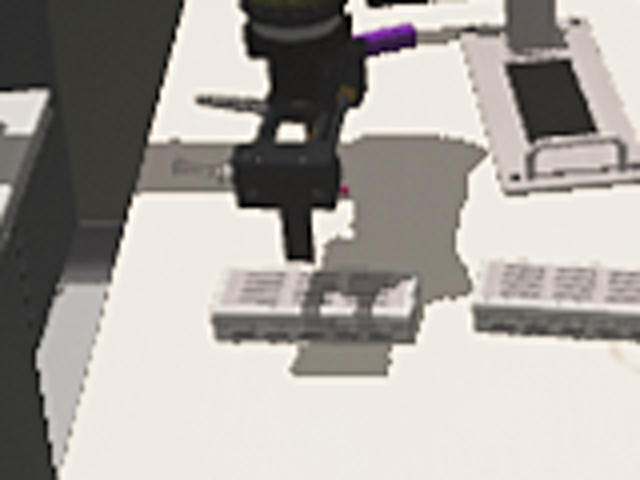

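```bash
python3 - <<'E'
from h import *
f=r.snapshot("wrist")
quad(f,[(319,166),(452,166),(444,450),(333,450)],.03)
E
python3 -m inch '0 40 0 0; 0 75 0 0; 0 84 0 0; 0 84 0 0; 0 84 0 0';python3 -m inch '0 0 0 0; 0 0 0 0; 0 0 0 0; 0 0 0 0; 0 0 0 0; 0 0 0 0' -1 40;python3 - <<'E'
from h import *
s,M=st()
E
```

```text
c [ 0.4244 -0.2331  0.03  ] sides [0.0583, 0.1476, 0.06, 0.1476] long yaw -5.2 short yaw -95.6
clock: 18.25
tool_pos: [0.4243, -0.235, 0.0159]
eef_rot: [0.475, -0.523, 0.525, -0.475]
contact_force: [0.2, 0.3, 0.9]
opening: 0.999
clock: 18.85
tool_pos: [0.424, -0.2338, 0.0152]
eef_rot: [-0.474, 0.524, -0.524, 0.475]
contact_force: [0.2, 1.8, 5.9]
opening: 0.675
t 18.85 pos [ 0.424  -0.2338  0.0152] X [-0.098 -0.995 -0.001] Y [ 0.001  0.001 -1.   ] Z [ 0.995 -0.098  0.001] F [0.2 1.8 5.9] op 0.675
```

```bash
python3 -m inch '0 -10 0 0; 0 -30 0 0; 0 -60 0 0; 0 -95 0 0; 0 -130 0 0; 0 -145 0 0; 0 -145 0 0'
python3 - <<'E'
from h import *
s,M=st(); print(to_tool([.6200,.0875,.16]))
f=r.snapshot("side"); save(f,"s15.png",(150,310,160,360),4)
E
```

```text
clock: 19.55
tool_pos: [0.4245, -0.2351, 0.1618]
eef_rot: [0.474, -0.523, 0.526, -0.475]
contact_force: [0.1, -0.4, -2.8]
opening: 0.678
t 19.55 pos [ 0.4245 -0.2351  0.1618] X [-0.099 -0.995  0.002] Y [ 0.003 -0.002 -1.   ] Z [ 0.995 -0.099  0.004] F [ 0.1 -0.4 -2.8] op 0.678
t 19.55 pos [ 0.4245 -0.2351  0.1618] X [-0.099 -0.995  0.002] Y [ 0.003 -0.002 -1.   ] Z [ 0.995 -0.099  0.004] F [ 0.1 -0.4 -2.8] op 0.678
[-340.4    1.7  162.6]
```

View pics/s15.png

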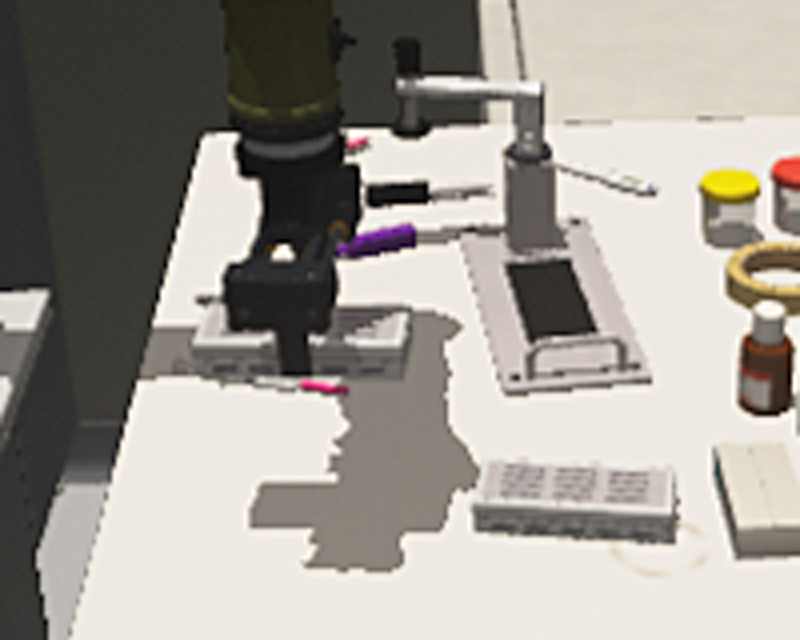

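```bash
python3 -m inch '-34 0 16 -8.5; -68 0 32 -17; -102 0 49 -25.5; -136 0 65 -34; -170 0 81 -42.5; -204 0 98 -51; -238 0 114 -59.5; -272 0 130 -68; -306 0 146 -76.5; -325 0 155 -85'
python3 - <<'E'
from h import *
print(to_tool([.6200,.0875,.16])); s,M=st(); print(np.degrees(np.arctan2(M[1,0],M[0,0])),s["q"].round(2))
E
```

```text
clock: 20.6
tool_pos: [0.6102, 0.0779, 0.1576]
eef_rot: [-0.703, 0.063, -0.061, 0.705]
contact_force: [0.0, 0.8, -2.0]
opening: 0.675
t 20.60 pos [0.6102 0.0779 0.1576] X [ 0.984 -0.176 -0.003] Y [-0.002  0.003 -1.   ] Z [0.176 0.984 0.002] F [ 0.   0.8 -2. ] op 0.675
[ 8.  -2.4 11.2]
t 20.60 pos [0.6102 0.0779 0.1576] X [ 0.984 -0.176 -0.003] Y [-0.002  0.003 -1.   ] Z [0.176 0.984 0.002] F [ 0.   0.8 -2. ] op 0.675
-10.116857075435783 [-0.33  0.8   0.23  1.69 -0.27  0.68 -0.13]
```

```bash
python3 -m inch '4 20 6 -8; 8 50 11 -16.2; 8 70 11 -16.2; 8 70 11 -16.2; 8 70 11 -16.2;8 70 11 -16.2'
python3 - <<'E'
from h import *
print(to_tool([.6200,.0875,.0275])); s,M=st(); print(np.degrees(np.arctan2(M[1,0],M[0,0])))
f=r.snapshot("wrist"); save(f,"w16.png",k=1.4)
f=r.snapshot("side"); save(f,"s16.png",(150,270,230,370),5)
E
```

```text
clock: 21.2
tool_pos: [0.6204, 0.0826, 0.0903]
eef_rot: [-0.706, -0.034, 0.033, 0.706]
contact_force: [-0.2, 0.5, -2.5]
opening: 0.674
t 21.20 pos [0.6204 0.0826 0.0903] X [0.995 0.095 0.001] Y [ 0.001  0.    -1.   ] Z [-0.095  0.995  0.   ] F [-0.2  0.5 -2.5] op 0.674
[-0.  62.8  4.9]
t 21.20 pos [0.6204 0.0826 0.0903] X [0.995 0.095 0.001] Y [ 0.001  0.    -1.   ] Z [-0.095  0.995  0.   ] F [-0.2  0.5 -2.5] op 0.674
5.47510651647558
```

View pics/w16.png

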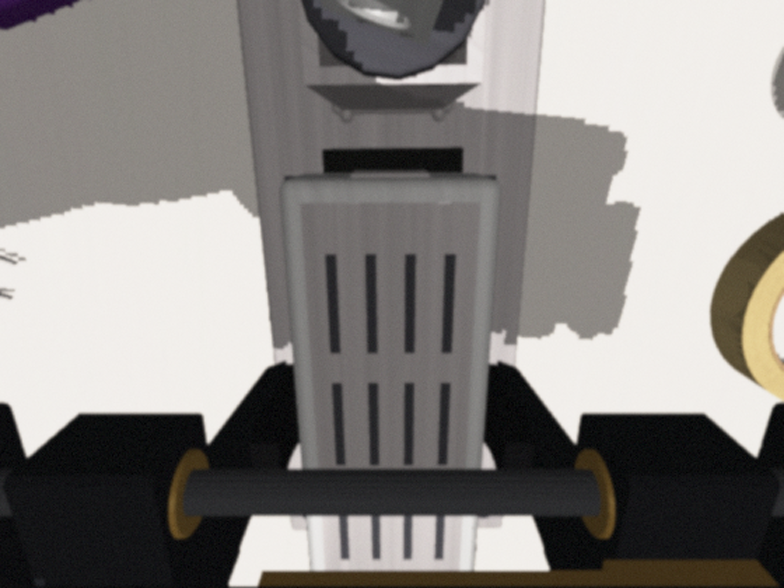

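View pics/s16.png

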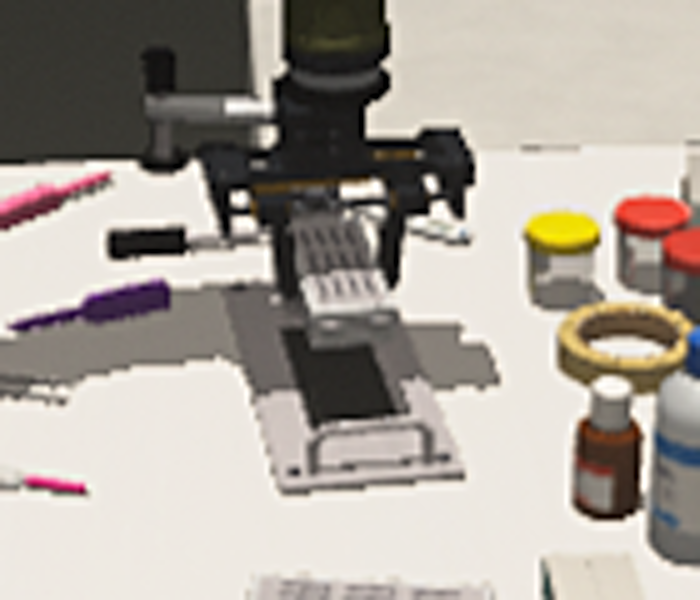

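```bash
python3 -m inch '0.5 15 5 -0.6; 0.5 30 5 -0.6; 0.5 45 5 -0.6; 0.5 52 5 -0.6; 0.5 57 5 -0.6; 0.5 60 5 -0.6;0.5 62 5 -0.6; 0.5 62 5 -0.6; 0.5 62 5 -0.6'
python3 - <<'E'
from h import *
print(to_tool([.6200,.0875,.0275]))
E
```

```text
clock: 22.2
tool_pos: [0.6203, 0.0879, 0.0281]
eef_rot: [-0.706, -0.038, 0.037, 0.706]
contact_force: [-0.0, -0.1, -2.6]
opening: 0.676
t 22.20 pos [0.6203 0.0879 0.0281] X [0.994 0.107 0.001] Y [ 0.001  0.    -1.   ] Z [-0.107  0.994  0.   ] F [-0.  -0.1 -2.6] op 0.676
[-0.3  0.6 -0.4]
```

```bash
python3 -m inch '0 1 0 0; 0 1.5 0 0; 0 1.5 0 0; 0 1.5 0 0'; python3 -m inch '0 0 0 0; 0 0 0 0; 0 0 0 0;0 0 0 0' 0.75; python3 -m inch '0 -40 0 0; 0 -80 0 0; 0 -125 0 0; 0 -170 0 0; 0 -215 0 0; 0 -250 0 0; 0 -250 0 0' 1;  python3 - <<'E'
from h import *
s,M=st(); print(np.degrees(np.arctan2(M[1,0],M[0,0])))
f=r.snapshot("wrist"); save(f,"w17.png",k=1.4)
import pickle; pickle.dump(f,open("w17.pkl","wb"))
E
```

```text
clock: 22.6
tool_pos: [0.6204, 0.0879, 0.0273]
eef_rot: [-0.706, -0.038, 0.037, 0.706]
contact_force: [-0.5, -0.1, 4.8]
opening: 0.678
clock: 23.0
tool_pos: [0.62, 0.0879, 0.0261]
eef_rot: [-0.706, -0.038, 0.038, 0.706]
contact_force: [0.2, -0.7, -0.5]
opening: 0.873
clock: 23.7
tool_pos: [0.6231, 0.0879, 0.2818]
eef_rot: [-0.706, -0.041, 0.034, 0.707]
contact_force: [0.5, 0.5, -0.5]
opening: 0.997
t 23.70 pos [0.6231 0.0879 0.2818] X [0.994 0.106 0.011] Y [ 0.011  0.002 -1.   ] Z [-0.106  0.994  0.001] F [ 0.5  0.5 -0.5] op 0.997
6.100054315933366
```

View pics/w17.png

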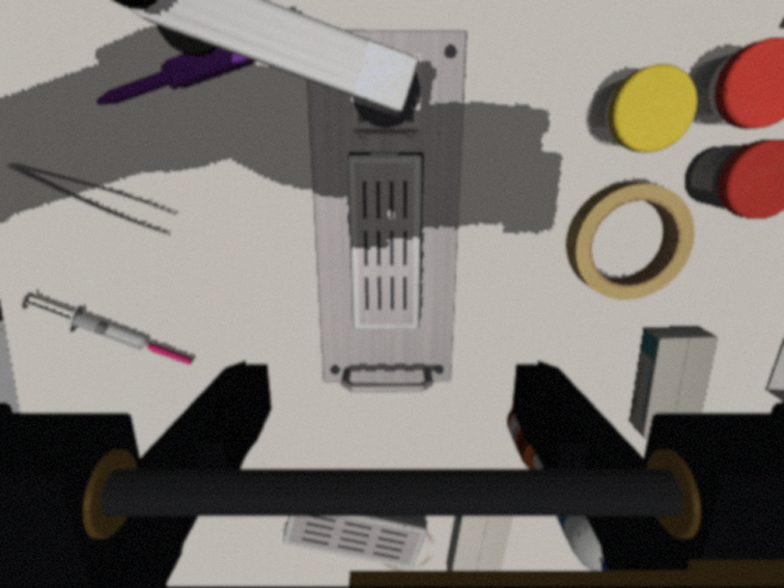

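```bash
python3 -m inch '0 0 -30 8.5; 0 0 -60 17; 1 0 -90 25.5; 2 0 -120 34; 3 0 -150 42.5; 4 0 -180 51; 5 0 -210 59.5; 5 0 -240 68; 5 0 -270 76.5; 5 0 -297 85'; python3 -m inch '0 0 0 8.5; 0 0 0 16; 0 0 0 16; 0 0 0 16'
python3 - <<'E'
from h import *
s,M=st(); print(np.degrees(np.arctan2(M[1,0],M[0,0])),s["q"].round(2))
f=r.snapshot("wrist"); save(f,"w18.png",k=1.4)
import pickle; pickle.dump(f,open("w18.pkl","wb"))
E
```

```text
clock: 24.75
tool_pos: [0.6557, -0.2082, 0.2741]
eef_rot: [0.545, -0.452, 0.45, -0.544]
contact_force: [-0.1, -0.1, 0.1]
opening: 1.0
clock: 25.15
tool_pos: [0.6561, -0.2064, 0.2747]
eef_rot: [-0.48, 0.521, -0.519, 0.479]
contact_force: [0.6, -0.6, 0.5]
opening: 1.003
t 25.15 pos [ 0.6561 -0.2064  0.2747] X [-0.082 -0.997 -0.   ] Y [-0.002  0.001 -1.   ] Z [ 0.997 -0.082 -0.002] F [ 0.6 -0.6  0.5] op 1.003
-94.69843839928248 [-0.06  0.84  0.66  1.34 -0.53  1.14 -1.  ]
```

View pics/w18.png

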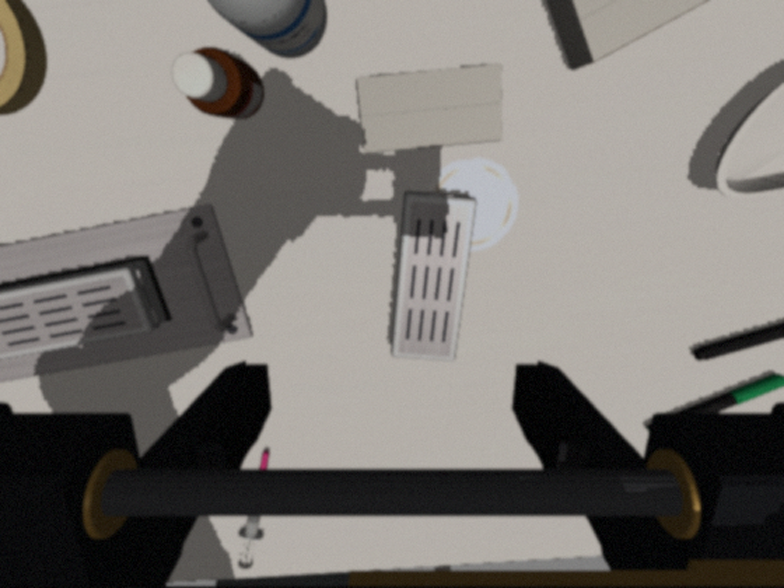

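Run:
```python
from h import *
import pickle
f=pickle.load(open("w18.pkl","rb"))
quad(f,[(408,194),(475,199),(457,358),(397,354)],.03)
save(f,"w18z.png",(130,265,270,350),5)
```

```text
c [ 0.621 -0.241  0.03 ] sides [0.0554, 0.1451, 0.0557, 0.1451] long yaw -7.97 short yaw -98.85
```

View pics/w18z.png

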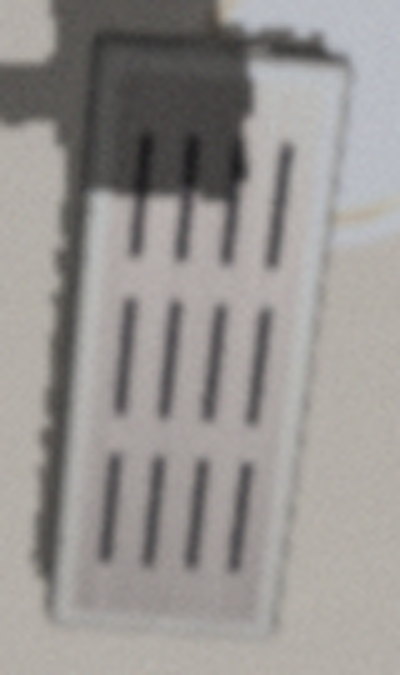

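Run:
```python
from h import *
import pickle
f=pickle.load(open("w18.pkl","rb"))
quad(f,[(x/5+270,y/5+130) for x,y in [(95,38),(350,62),(275,630),(52,622)]],.03,1)
print(to_tool([.6215,-.240,.1]))
```

```text
c [ 0.6205 -0.2391  0.03  ] sides [0.0591, 0.1454, 0.0579, 0.1485] long yaw -8.69 short yaw -98.44
t 25.20 pos [ 0.6563 -0.2065  0.2751] X [-0.082 -0.997 -0.   ] Y [-0.002  0.001 -1.   ] Z [ 0.997 -0.082 -0.002] F [ 0.7 -0.1 -0.7] op 1.000
[ 36.4 175.2 -31.6]
```

```bash
python3 -m inch '20 40 -16 2; 36 80 -32 3.8; 36 120 -32 3.8; 36 160 -32 3.8; 36 175 -32 3.8; 36 175 -32 3.8; 36 175 -32 3.8' 1
python3 - <<'E'
from h import *
s,M=st(); print(np.degrees(np.arctan2(M[1,0],M[0,0])))
f=r.snapshot("wrist"); save(f,"w19.png",k=1.4)
import pickle; pickle.dump(f,open("w19.pkl","wb"))
E
```

```text
clock: 25.9
tool_pos: [0.6227, -0.2406, 0.1027]
eef_rot: [0.461, -0.535, 0.537, -0.461]
contact_force: [0.5, -0.6, 0.2]
opening: 0.998
t 25.90 pos [ 0.6227 -0.2406  0.1027] X [-0.15  -0.989  0.001] Y [ 0.002 -0.001 -1.   ] Z [ 0.989 -0.15   0.002] F [ 0.5 -0.6  0.2] op 0.998
-98.6225203780739
```

View pics/w19.png

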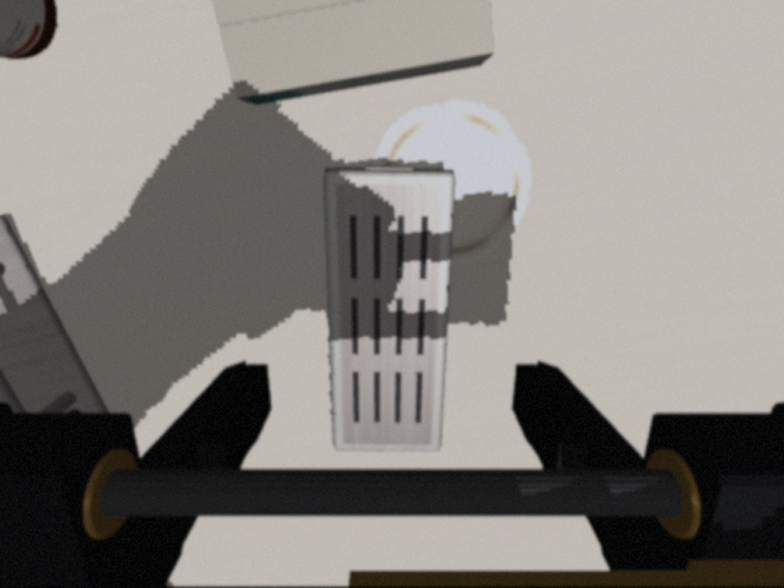

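Run:
```python
from h import *
import pickle
f=pickle.load(open("w19.pkl","rb"))
quad(f,[(324,170),(455,172),(441,450),(334,450)],.03)
print(to_tool([.6215,-.240,.015]))
```

```text
c [ 0.6199 -0.2394  0.03  ] sides [0.0583, 0.147, 0.0586, 0.1479] long yaw -9.12 short yaw -99.03
t 25.95 pos [ 0.6231 -0.2409  0.1034] X [-0.15  -0.989  0.001] Y [ 0.003 -0.002 -1.   ] Z [ 0.989 -0.15   0.004] F [-0.1 -0.3  0.1] op 1.002
[-0.8 88.4 -2. ]
```

```bash
python3 -m inch '-1 40 -3 0.4; -1 75 -3 0.4; -1 86 -3 0.4; -1 87 -3 0.4; -1 87 -3 0.4; -1 87 -3 0.4';python3 -m inch '0 0 0 0; 0 0 0 0; 0 0 0 0; 0 0 0 0; 0 0 0 0; 0 0 0 0' -1 40;python3 - <<'E'
from h import *
s,M=st()
E
python3 -m inch '0 -10 0 0; 0 -30 0 0; 0 -60 0 0; 0 -95 0 0; 0 -130 0 0; 0 -155 0 0; 0 -155 0 0'
python3 - <<'E'
from h import *
f=r.snapshot("side"); save(f,"s20.png",(150,310,200,400),4)
print(to_tool([.6200,.0875,.16])); s,M=st(); print(np.degrees(np.arctan2(M[1,0],M[0,0])))
E
```

```text
clock: 26.55
tool_pos: [0.6203, -0.2396, 0.0165]
eef_rot: [0.458, -0.537, 0.539, -0.459]
contact_force: [-0.6, 0.3, -1.2]
opening: 0.999
clock: 27.15
tool_pos: [0.619, -0.2385, 0.0144]
eef_rot: [0.459, -0.538, 0.538, -0.459]
contact_force: [-0.0, 0.9, 2.8]
opening: 0.675
t 27.15 pos [ 0.619  -0.2385  0.0144] X [-0.158 -0.987 -0.   ] Y [ 0.  0. -1.] Z [ 0.987 -0.158  0.   ] F [-0.   0.9  2.8] op 0.675
clock: 27.85
tool_pos: [0.6206, -0.2401, 0.1731]
eef_rot: [0.458, -0.536, 0.54, -0.46]
contact_force: [0.3, -1.1, -2.9]
opening: 0.679
t 27.90 pos [ 0.6194 -0.2389  0.1704] X [-0.158 -0.987  0.001] Y [ 0.002 -0.001 -1.   ] Z [ 0.987 -0.158  0.003] F [ 0.5  0.5 -3.7] op 0.676
[-322.4   10.1  -50.9]
t 27.90 pos [ 0.6194 -0.2389  0.1704] X [-0.158 -0.987  0.001] Y [ 0.002 -0.001 -1.   ] Z [ 0.987 -0.158  0.003] F [ 0.5  0.5 -3.7] op 0.676
-99.07969877804996
```

View pics/s20.png

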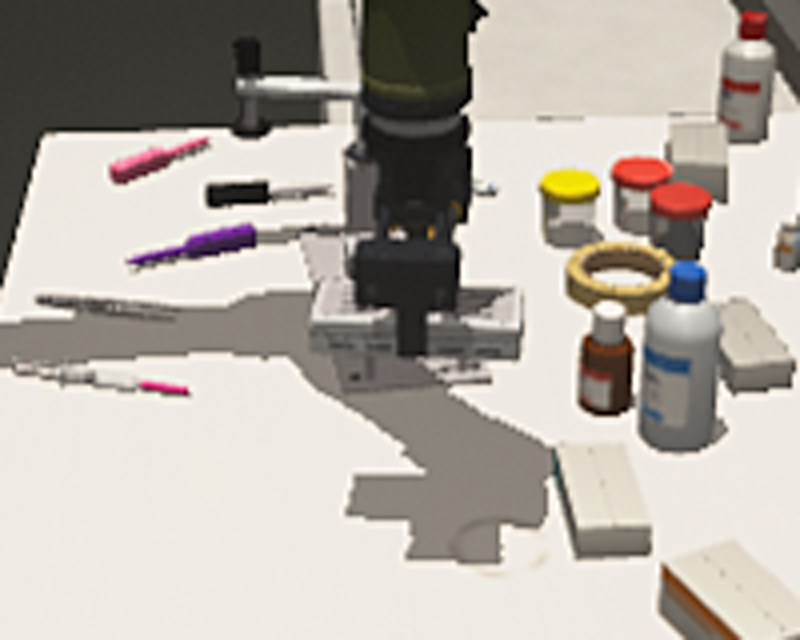

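```bash
python3 -m inch '-30 0 -5 -8.5; -60 0 -10 -17; -90 0 -15 -25.5; -120 0 -20 -34; -150 0 -25 -42.5; -180 0 -30 -51; -210 0 -35 -59.5; -240 0 -40 -68; -270 0 -45 -76.5; -300 0 -48 -85'
python3 - <<'E'
from h import *
print(to_tool([.6200,.0872,.12])); s,M=st(); print(np.degrees(np.arctan2(M[1,0],M[0,0])))
E
```

```text
clock: 28.9
tool_pos: [0.6167, 0.0668, 0.1668]
eef_rot: [0.702, -0.086, 0.083, -0.702]
contact_force: [0.4, -0.3, -3.7]
opening: 0.678
t 28.90 pos [0.6167 0.0668 0.1668] X [ 0.972 -0.237 -0.005] Y [-0.005  0.    -1.   ] Z [ 0.237  0.972 -0.001] F [ 0.4 -0.3 -3.7] op 0.678
[-1.4 46.8 20.7]
t 28.90 pos [0.6167 0.0668 0.1668] X [ 0.972 -0.237 -0.005] Y [-0.005  0.    -1.   ] Z [ 0.237  0.972 -0.001] F [ 0.4 -0.3 -3.7] op 0.678
-13.705516359553636
```

```bash
python3 -m inch '-1 10 8 -8; -1 30 16 -16; -1 46 20 -19.8; -1 46 20 -19.8; -1 46 20 -19.8;-1 46 20 -19.8'
python3 - <<'E'
from h import *
print(to_tool([.6200,.0872,.0575])); s,M=st(); print(np.degrees(np.arctan2(M[1,0],M[0,0])))
f=r.snapshot("wrist"); save(f,"w21.png",k=1.4)
E
```

```text
clock: 29.5
tool_pos: [0.6228, 0.0842, 0.1233]
eef_rot: [0.706, 0.035, -0.035, -0.706]
contact_force: [0.9, -0.5, -2.9]
opening: 0.683
t 29.50 pos [0.6228 0.0842 0.1233] X [0.995 0.098 0.   ] Y [ 0. -0. -1.] Z [-0.098  0.995 -0.   ] F [ 0.9 -0.5 -2.9] op 0.683
[-2.5 65.8  3.3]
t 29.50 pos [0.6228 0.0842 0.1233] X [0.995 0.098 0.   ] Y [ 0. -0. -1.] Z [-0.098  0.995 -0.   ] F [ 0.9 -0.5 -2.9] op 0.683
5.606505948011845
```

View pics/w21.png

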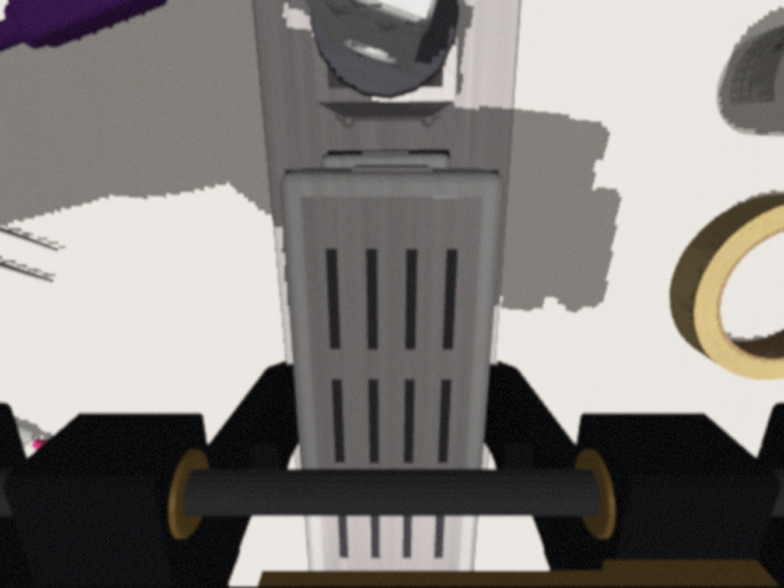

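```bash
python3 -m inch '-2.5 15 3 -0.5; -2.5 30 3 -0.5; -2.5 42 3 -0.5; -2.5 50 3 -0.5; -2.5 55 3 -0.5; -2.5 58 3 -0.5; -2.5 60 3 -0.5; -2.5 60 3 -0.5;-2.5 60 3 -0.5'
python3 - <<'E'
from h import *
print(to_tool([.6200,.0872,.0564])); s,M=st(); print(np.degrees(np.arctan2(M[1,0],M[0,0])))
f=r.snapshot("wrist"); save(f,"w22.png",(90,300,180,390),3)
E
```

```text
clock: 30.45
tool_pos: [0.6202, 0.0876, 0.0636]
eef_rot: [-0.706, -0.039, 0.038, 0.706]
contact_force: [0.3, -0.3, -3.0]
opening: 0.675
t 30.45 pos [0.6202 0.0876 0.0636] X [0.994 0.108 0.001] Y [ 0.001  0.    -1.   ] Z [-0.108  0.994  0.   ] F [ 0.3 -0.3 -3. ] op 0.675
[-0.3  7.2 -0.4]
t 30.45 pos [0.6202 0.0876 0.0636] X [0.994 0.108 0.001] Y [ 0.001  0.    -1.   ] Z [-0.108  0.994  0.   ] F [ 0.3 -0.3 -3. ] op 0.675
6.22159227715424
```

View pics/w22.png

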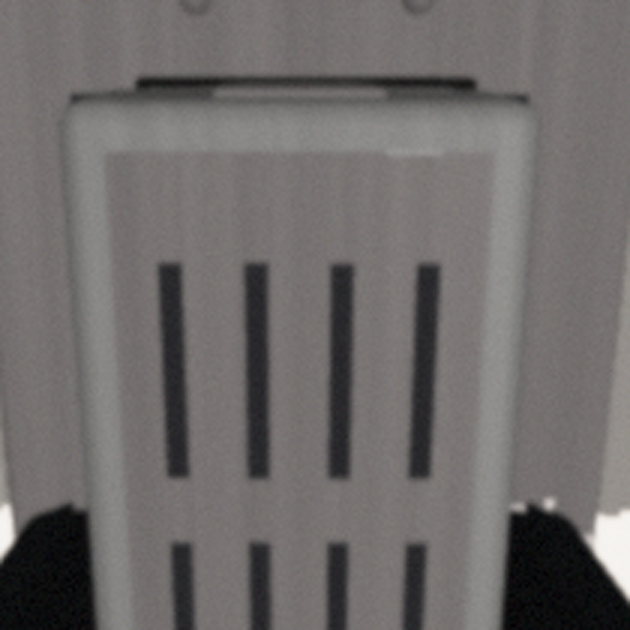

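```bash
python3 -m inch '0.2 3 0 0.2; 0.2 5.5 0 0.2; 0.2 7 0 0.2; 0.2 8 0 0.2; 0.2 8 0 0.2; 0.2 8 0 0.2'; python3 -m inch '0 0 0 0; 0 0 0 0; 0 0 0 0;0 0 0 0' 0.75; python3 -m inch '0 -40 0 0; 0 -80 0 0; 0 -125 0 0; 0 -170 0 0; 0 -215 0 0; 0 -215 0 0; 0 -215 0 0' 1;  python3 - <<'E'
from h import *
s,M=st(); print(np.degrees(np.arctan2(M[1,0],M[0,0])),s["q"].round(2))
f=r.snapshot("wrist"); save(f,"w23.png",k=1.4)
f=r.snapshot("side"); save(f,"s23.png",(140,300,200,400),4)
E
```

```text
clock: 31.1
tool_pos: [0.62, 0.0877, 0.0564]
eef_rot: [-0.706, -0.037, 0.037, 0.706]
contact_force: [-2.5, -1.4, 7.7]
opening: 0.68
clock: 31.5
tool_pos: [0.6202, 0.0877, 0.0551]
eef_rot: [-0.706, -0.037, 0.037, 0.706]
contact_force: [-0.5, -0.1, -0.6]
opening: 0.874
clock: 32.2
tool_pos: [0.6205, 0.0877, 0.2711]
eef_rot: [-0.706, -0.038, 0.036, 0.706]
contact_force: [-0.9, 0.1, -0.6]
opening: 1.001
t 32.20 pos [0.6205 0.0877 0.2711] X [0.994 0.105 0.002] Y [ 0.002  0.001 -1.   ] Z [-0.105  0.994  0.   ] F [-0.9  0.1 -0.6] op 1.001
6.0248641596320525 [-0.31  0.67  0.18  1.55 -0.14  0.94  0.02]
```

View pics/w23.png

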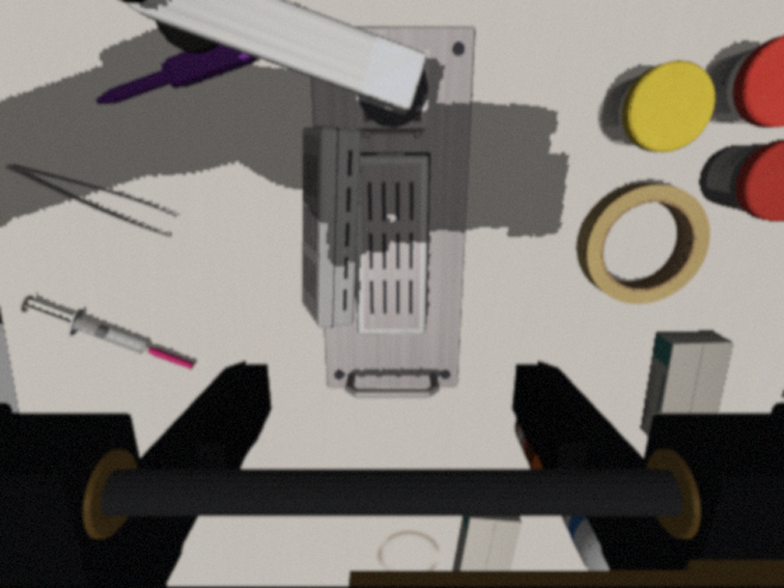

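View pics/s23.png

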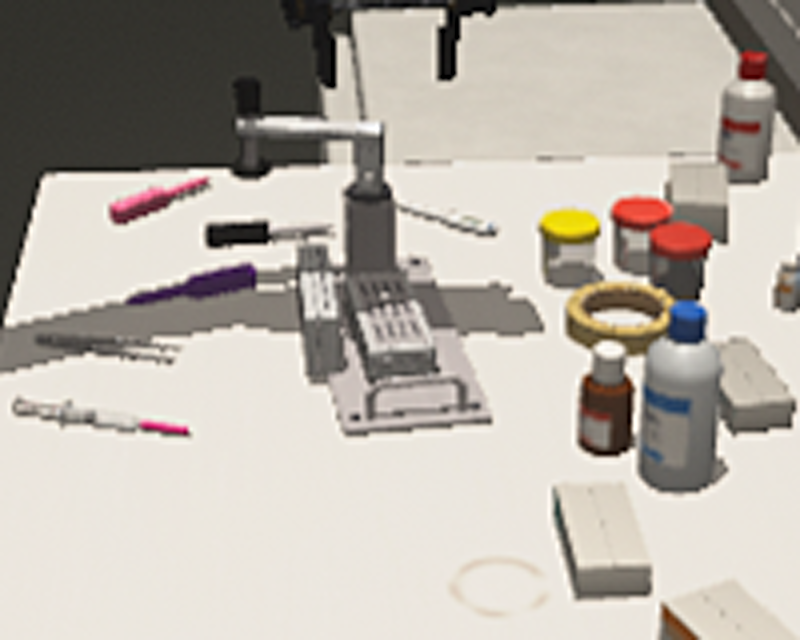

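Run:
```python
from h import *
f=r.snapshot("side"); save(f,"s24.png",(190,255,260,330),9)
f=r.snapshot("wrist"); save(f,"w24.png",(70,280,200,350),3.5)
f=r.snapshot("top"); save(f,"t24.png",(160,240,170,290),6)
```

```text
(no output)
```

View pics/s24.png

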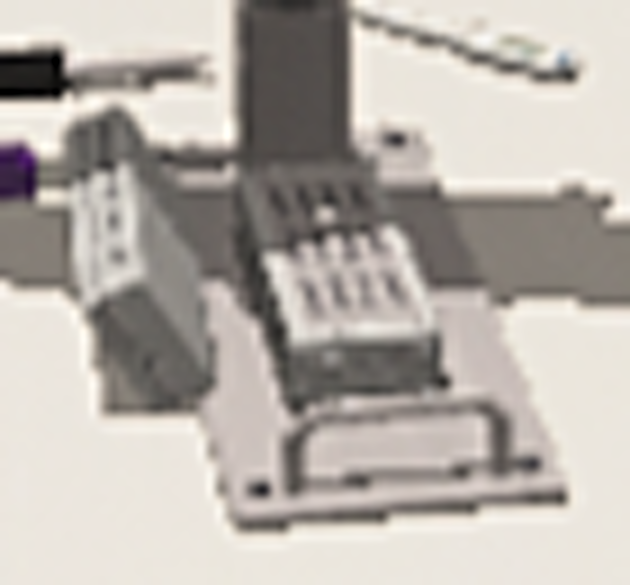

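View pics/w24.png

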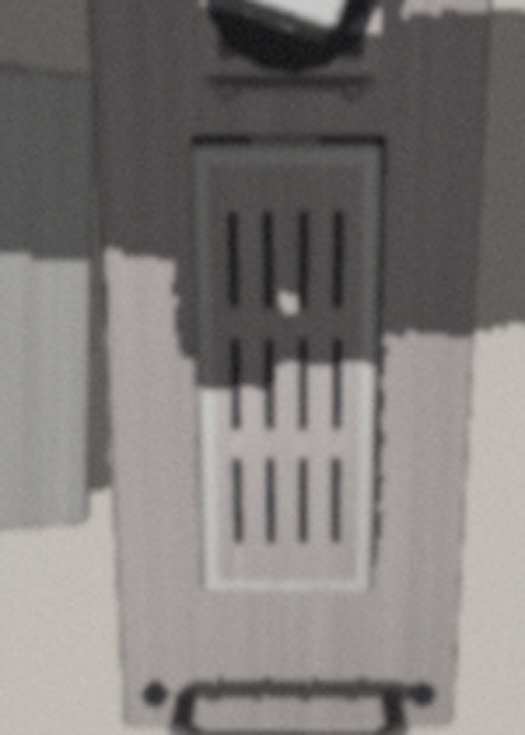

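View pics/t24.png

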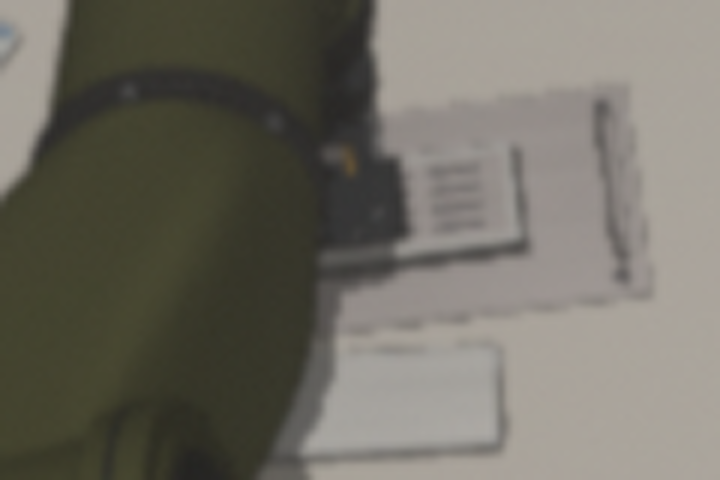

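```bash
python3 -m inch '0 -5 0 0; 0 -5 0 0'
python3 - <<'E'
from h import *
f=r.snapshot("side"); save(f,"s25.png",(190,255,250,330),9)
f=r.snapshot("wrist"); save(f,"w25.png",k=1.4)
st()
for n in ["cassette0_mid"]:
    print(n,[(round(d["p"],2),np.round(d["centre"],1).tolist()) for d in r.tip_of("wrist",n)][:6])
E
```

```text
clock: 32.65
tool_pos: [0.6204, 0.0876, 0.2753]
eef_rot: [0.706, 0.037, -0.037, -0.706]
contact_force: [-0.0, 1.0, 0.6]
opening: 1.003
t 32.75 pos [0.6202 0.0876 0.2752] X [0.994 0.105 0.   ] Y [ 0.  0. -1.] Z [-0.105  0.994  0.   ] F [ 0.1  0.5 -0.7] op 0.998
cassette0_mid [(0.59, [176.2, 280.0])]
```

View pics/s25.png

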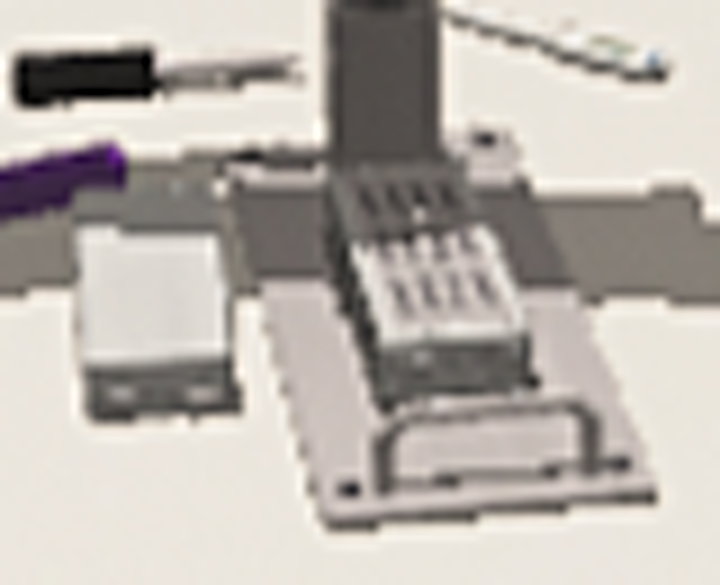

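View pics/w25.png

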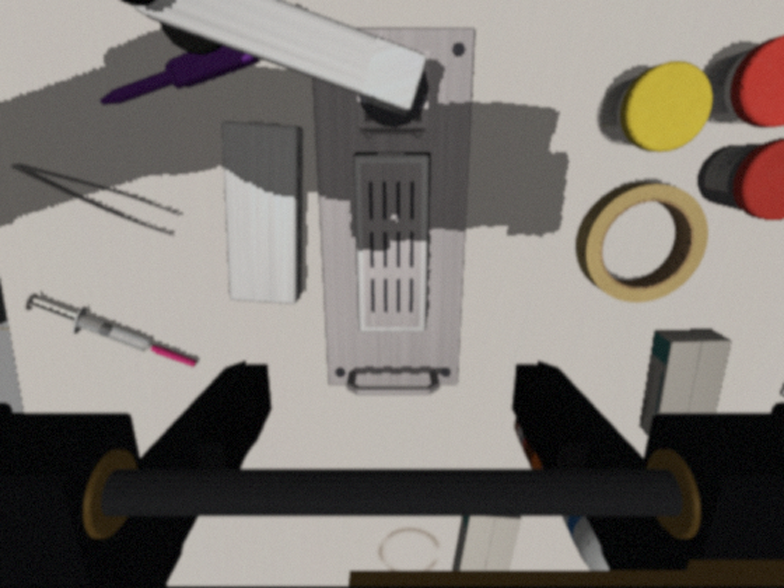

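Run:
```python
from h import *
f=r.snapshot("wrist"); save(f,"w26.png",(75,230,150,250),4)
quad(f,[(222,122),(299,126),(295,303),(231,301)],.03)
print("first",quad(f,[(355,154),(430,153),(425,330),(360,330)],.042))
for n in ("syringe",):
  print([(d["p"],onz(f,d["centre"],0)) for d in r.tip_of("wrist",n)])
```

```text
c [0.5092 0.0994 0.03  ] sides [0.0602, 0.1479, 0.0566, 0.1487] long yaw 91.66 short yaw 3.65
c [0.6201 0.0891 0.042 ] sides [0.0581, 0.1483, 0.0571, 0.1475] long yaw 96.08 short yaw 6.38
first [[0.5833757  0.15926164 0.042     ]
 [0.64109912 0.16610035 0.042     ]
 [0.65628651 0.01858328 0.042     ]
 [0.59951458 0.01261979 0.042     ]]
[(0.83, array([ 0.36821966, -0.02940816,  0.        ]))]
```

View pics/w26.png

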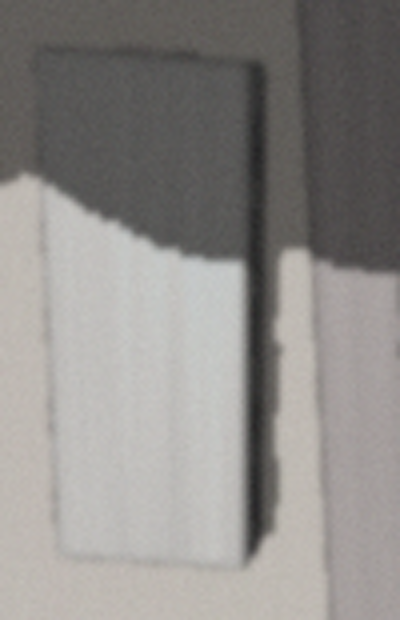

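Run:
```python
from h import *
print(to_tool([.5104,.0644,.021]))
```

```text
t 32.90 pos [0.6201 0.0877 0.2752] X [ 0.994  0.105 -0.   ] Y [-0.  0. -1.] Z [-0.105  0.994  0.   ] F [ 0.  -0.6 -0. ] op 0.999
[-111.5  254.2  -11.7]
```

```bash
python3 -m inch '-40 0 -4 1; -80 10 -8 3; -111.5 60 -12 3.7; -111.5 110 -12 3.7; -111.5 150 -12 3.7; -111.5 170 -12 3.7; -111.5 170 -12 3.7; -111.5 170 -12 3.7' 0.6
python3 - <<'E'
from h import *
s,M=st(); print(np.degrees(np.arctan2(M[1,0],M[0,0])))
f=r.snapshot("wrist"); save(f,"w27.png",k=1.4)
import pickle; pickle.dump(f,open("w27.pkl","wb"))
f=r.snapshot("side"); save(f,"s27.png",(140,300,200,400),4)
E
```

```text
clock: 33.7
tool_pos: [0.511, 0.0639, 0.1056]
eef_rot: [-0.707, -0.014, 0.014, 0.707]
contact_force: [0.1, 0.3, 0.9]
opening: 0.802
t 33.70 pos [0.511  0.0639 0.1056] X [0.999 0.04  0.   ] Y [ 0.  0. -1.] Z [-0.04   0.999  0.   ] F [0.1 0.3 0.9] op 0.802
2.306657506835628
```

View pics/w27.png

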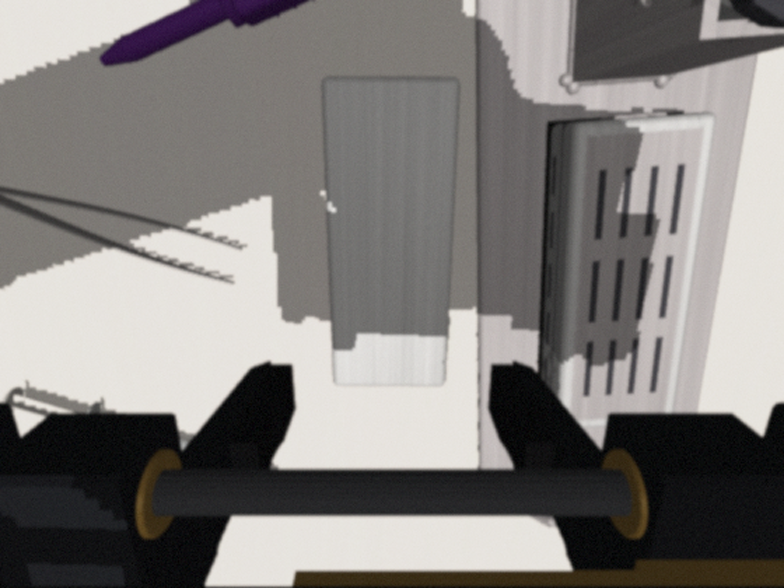

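View pics/s27.png

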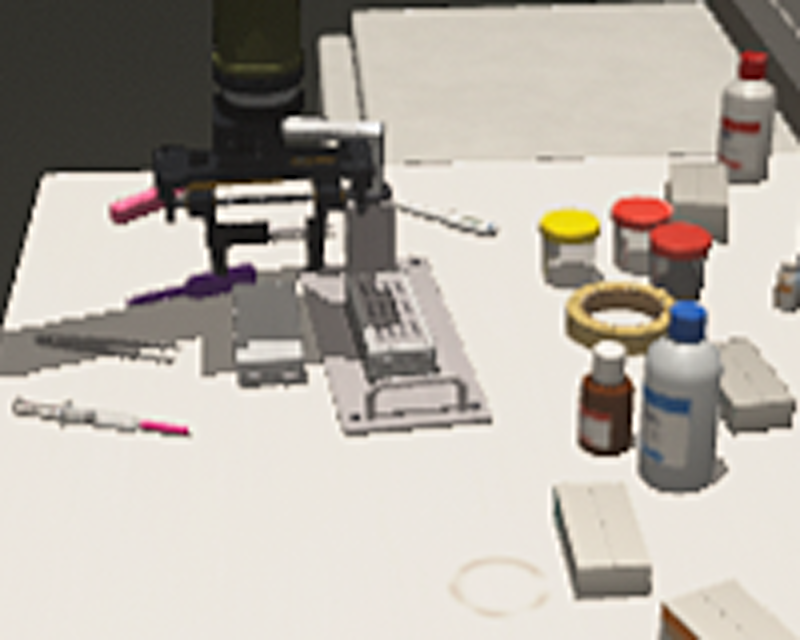

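```bash
python3 - <<'E'
from h import *
import pickle
f=pickle.load(open("w27.pkl","rb"))
quad(f,[(323,80),(460,80),(446,384),(334,384)],.03)
E
python3 -m inch '0 40 0 0; 0 75 0 0; 0 84 0 0; 0 84 0 0; 0 84 0 0;0 84 0 0';python3 -m inch '0 0 0 0; 0 0 0 0; 0 0 0 0; 0 0 0 0; 0 0 0 0; 0 0 0 0' -1 55;python3 - <<'E'
from h import *
s,M=st()
E
python3 -m inch '0 -8 0 0; 0 -20 -5 0; 0 -40 -20 0; 0 -70 -50 0; 0 -110 -80 0; 0 -140 -110 0; 0 -140 -110 0'
python3 - <<'E'
from h import *
f=r.snapshot("side"); save(f,"s28.png",(140,300,200,400),4)
s,M=st(); print(s["q"].round(2))
E
```

```text
c [0.5082 0.0994 0.03  ] sides [0.0582, 0.1457, 0.059, 0.1456] long yaw 92.01 short yaw 2.3
clock: 34.4
tool_pos: [0.5117, 0.0641, 0.0229]
eef_rot: [-0.707, -0.015, 0.013, 0.707]
contact_force: [-0.4, 0.5, 0.0]
opening: 0.801
clock: 35.0
tool_pos: [0.5108, 0.0641, 0.0222]
eef_rot: [-0.707, -0.015, 0.014, 0.707]
contact_force: [-0.7, -0.4, 7.4]
opening: 0.674
t 35.00 pos [0.5108 0.0641 0.0222] X [0.999 0.041 0.001] Y [ 0.001  0.    -1.   ] Z [-0.041  0.999  0.   ] F [-0.7 -0.4  7.4] op 0.674
clock: 35.7
tool_pos: [0.517, -0.0528, 0.1658]
eef_rot: [0.709, 0.014, -0.008, -0.705]
contact_force: [0.3, -0.6, -3.2]
opening: 0.673
t 35.75 pos [ 0.5159 -0.0495  0.1639] X [0.999 0.035 0.005] Y [ 0.005 -0.002 -1.   ] Z [-0.035  0.999 -0.002] F [-0.2  1.6 -3.4] op 0.676
[-0.06  0.68  0.1   1.98 -0.13  0.48  0.17]
```

View pics/s28.png

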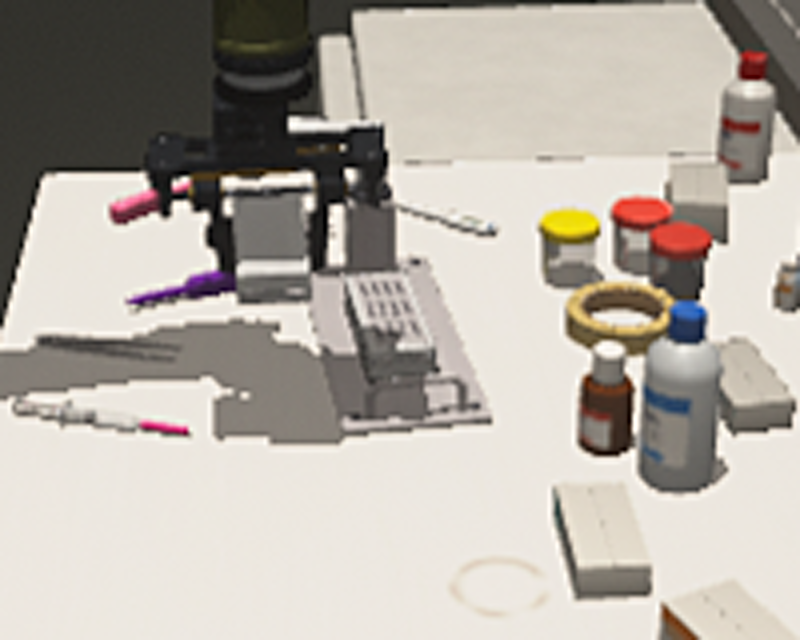

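```bash
python3 -m inch '0 0 -30 0; 0 30 -60 0; 0 70 -88 0; 0 100 -88 0; 0 120 -88 0; 0 130 -88 0; 0 134 -88 0; 0 134 -88 0;0 134 -88 0'
python3 - <<'E'
from h import *
s,M=st(); f=r.snapshot("side"); save(f,"s29.png",(160,320,180,380),4)
E
```

```text
clock: 36.65
tool_pos: [0.5191, -0.1336, 0.028]
eef_rot: [0.707, 0.015, -0.014, -0.707]
contact_force: [-0.2, 0.9, -2.8]
opening: 0.673
t 36.65 pos [ 0.5191 -0.1336  0.028 ] X [0.999 0.041 0.001] Y [ 0.001 -0.    -1.   ] Z [-0.041  0.999 -0.   ] F [-0.2  0.9 -2.8] op 0.673
```

View pics/s29.png

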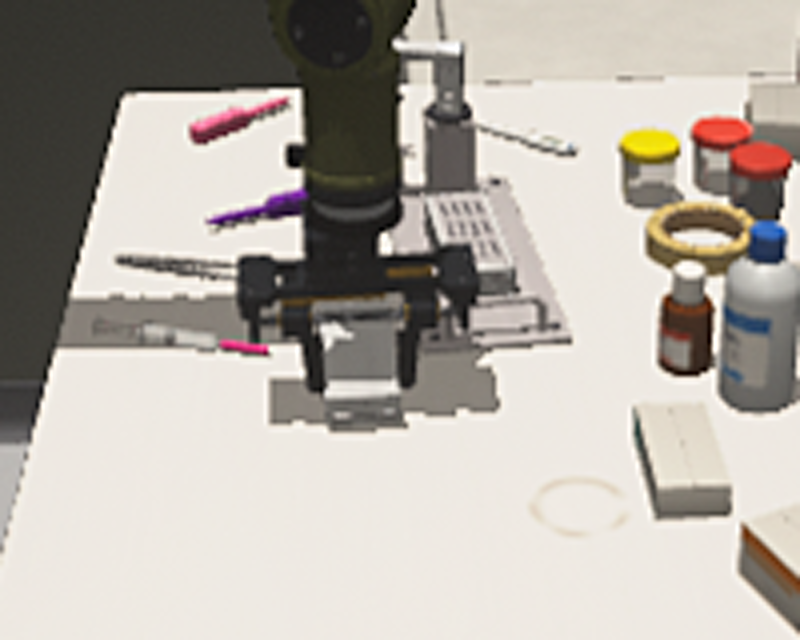

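```bash
python3 -m inch '-12 -3 -4 0; -25 -3 -10 0; -25 2 -10 0; -25 5 -10 0; -25 6.5 -10 0; -25 6.5 -10 0'
python3 - <<'E'
from h import *
st()
E
```

```text
clock: 37.3
tool_pos: [0.4949, -0.1448, 0.0222]
eef_rot: [0.707, 0.015, -0.014, -0.707]
contact_force: [-2.2, -0.5, 14.9]
opening: 0.68
t 37.30 pos [ 0.4949 -0.1448  0.0222] X [0.999 0.041 0.002] Y [ 0.002 -0.    -1.   ] Z [-0.041  0.999 -0.   ] F [-2.2 -0.5 14.9] op 0.680
```

```bash
python3 -m inch '0 0 0 0; 0 0 0 0; 0 0 0 0' 0.6; python3 -m inch '0 -40 0 0; 0 -80 30 0; 0 -80 70 0; 0 -80 70 0; 0 -80 70 0;0 -80 70 0'
python3 - <<'E'
from h import *
s,M=st()
f=r.snapshot("wrist"); save(f,"w30.png",k=1.4)
import pickle; pickle.dump(f,open("w30.pkl","wb"))
E
```

```text
clock: 37.6
tool_pos: [0.4948, -0.1444, 0.0207]
eef_rot: [-0.707, -0.015, 0.014, 0.707]
contact_force: [-0.1, -0.6, -0.4]
opening: 0.801
clock: 38.2
tool_pos: [0.4911, -0.0759, 0.1004]
eef_rot: [0.707, 0.014, -0.014, -0.707]
contact_force: [-0.8, 0.0, 1.4]
opening: 0.801
t 38.20 pos [ 0.4911 -0.0759  0.1004] X [ 0.999  0.039 -0.   ] Y [-0.    -0.001 -1.   ] Z [-0.039  0.999 -0.001] F [-0.8  0.   1.4] op 0.801
```

View pics/w30.png

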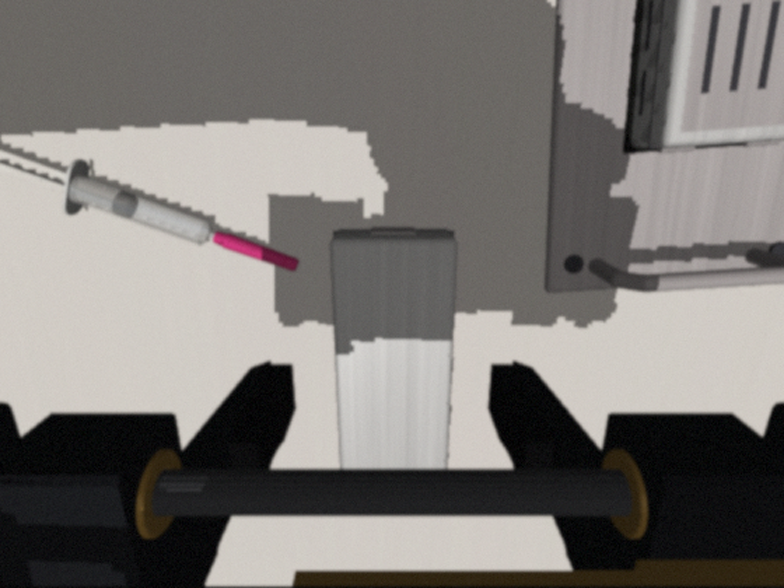

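Run:
```python
from h import *
import pickle
f=pickle.load(open("w30.pkl","rb"))
p=lambda x,y,z: onz(f,((y+.5)/1.4-.5,(x+.5)/1.4-.5),z).round(4)
print("A",p(332,238,.03),p(455,238,.03),"syr",p(298,265,.008),"plate corner",p(547,291,.009))
s,M=st()
```

```text
A [ 0.461  -0.0355  0.03  ] [ 0.5176 -0.0333  0.03  ] syr [ 0.4406 -0.0549  0.008 ] plate corner [ 0.5716 -0.0636  0.009 ]
t 38.25 pos [ 0.4909 -0.0762  0.1003] X [ 0.999  0.039 -0.001] Y [-0.001 -0.001 -1.   ] Z [-0.039  0.999 -0.001] F [ 1.  -0.  -0.3] op 0.800
```

```bash
python3 -m inch '-1 40 -12 0; -1 70 -12 0; -1 79 -12 0; -1 79 -12 0; -1 79 -12 0';python3 -m inch '0 0 0 0; 0 0 0 0; 0 0 0 0; 0 0 0 0; 0 0 0 0' -1 40; python3 -m inch '0 -6 0 0; 5 -10 -4 0; 12 -10 -8 0; 20 -10 -15 0; 20 -10 -15 0; 20 -4 -15 0;20 0 -15 0; 20 0.5 -15 0;20 0.5 -15 0'; python3 -m inch '0 0 0 0; 0 0 0 0; 0 0 0 0' 0.5; python3 -m inch '0 -40 0 0; 0 -80 0 0; 0 -80 0 0; 0 -80 0 0'
python3 - <<'E'
from h import *
s,M=st()
f=r.snapshot("wrist"); save(f,"w31.png",k=1.4)
p=lambda x,y,z: onz(f,((y+.5)/1.4-.5,(x+.5)/1.4-.5),z).round(4)
import pickle; pickle.dump(f,open("w31.pkl","wb"))
E
```

```text
clock: 38.75
tool_pos: [0.4908, -0.0873, 0.0222]
eef_rot: [0.707, 0.014, -0.014, -0.707]
contact_force: [0.4, -0.5, -0.2]
opening: 0.8
clock: 39.25
tool_pos: [0.4916, -0.087, 0.0228]
eef_rot: [0.707, 0.015, -0.013, -0.707]
contact_force: [0.4, 0.1, 6.8]
opening: 0.679
clock: 40.15
tool_pos: [0.5108, -0.101, 0.0227]
eef_rot: [-0.707, -0.015, 0.014, 0.707]
contact_force: [-1.8, 0.4, 18.2]
opening: 0.674
clock: 40.45
tool_pos: [0.5109, -0.1009, 0.0208]
eef_rot: [-0.707, -0.014, 0.015, 0.707]
contact_force: [-0.1, -0.8, -0.3]
opening: 0.749
clock: 40.85
tool_pos: [0.5115, -0.101, 0.1015]
eef_rot: [0.707, 0.015, -0.014, -0.707]
contact_force: [-0.2, 0.1, 0.1]
opening: 0.75
t 40.85 pos [ 0.5115 -0.101   0.1015] X [0.999 0.041 0.001] Y [ 0.001 -0.    -1.   ] Z [-0.041  0.999 -0.   ] F [-0.2  0.1  0.1] op 0.750
```

View pics/w31.png

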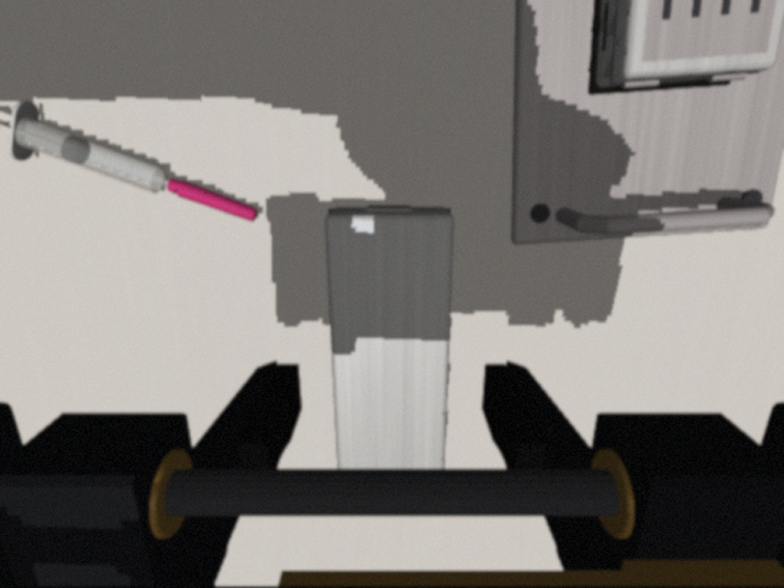

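```bash
python3 - <<'E'
from h import *
import pickle
f=pickle.load(open("w31.pkl","rb"))
p=lambda x,y,z: onz(f,((y+.5)/1.4-.5,(x+.5)/1.4-.5),z).round(4)
print("A",p(328,213,.03),p(453,213,.03),"syr",p(260,215,.008))
E
python3 -m inch '-1 0 18 0; -1.5 40 36 0; -1.5 75 36 0; -1.5 88 36 0; -1.5 89 36 0; -1.5 89 36 0'; python3 -m inch '0 0 0 0; 0 0 0 0; 0 0 0 0; 0 0 0 0; 0 0 0 0' -1 12
python3 - <<'E'
from h import *
s,M=st()
E
```

```text
A [ 0.4796 -0.0495  0.03  ] [ 0.5364 -0.0472  0.03  ] syr [ 0.4425 -0.0551  0.008 ]
clock: 41.5
tool_pos: [0.5077, -0.0658, 0.0118]
eef_rot: [0.707, 0.013, -0.015, -0.707]
contact_force: [1.6, -0.4, -0.3]
opening: 0.742
clock: 42.0
tool_pos: [0.5085, -0.0656, 0.0127]
eef_rot: [0.707, 0.014, -0.014, -0.707]
contact_force: [0.8, -1.1, 3.6]
opening: 0.679
t 42.00 pos [ 0.5085 -0.0656  0.0127] X [0.999 0.04  0.001] Y [ 0.001 -0.    -1.   ] Z [-0.04   0.999 -0.   ] F [ 0.8 -1.1  3.6] op 0.679
```

```bash
python3 -m inch '0 -8 -1.2 0; 0 -17.2 -3.4 0; 0 -26 -5.5 0; 0 -33.8 -8.9 0; 0 -42 -12.5 0; 0 -49.6 -16.6 0; 0 -57 -21 0; 0 -64.2 -26.3 0; 0 -77.5 -37.8 0; 0 -89 -51 0'
python3 - <<'E'
from h import *
s,M=st()
f=r.snapshot("side"); save(f,"s32.png",(160,300,180,380),4)
E
```

```text
clock: 43.0
tool_pos: [0.5101, -0.1164, 0.1018]
eef_rot: [-0.707, -0.014, 0.015, 0.707]
contact_force: [-0.3, -0.2, -2.7]
opening: 0.678
t 43.00 pos [ 0.5101 -0.1164  0.1018] X [ 0.999  0.041 -0.001] Y [-0.001  0.    -1.   ] Z [-0.041  0.999  0.   ] F [-0.3 -0.2 -2.7] op 0.678
```

View pics/s32.png

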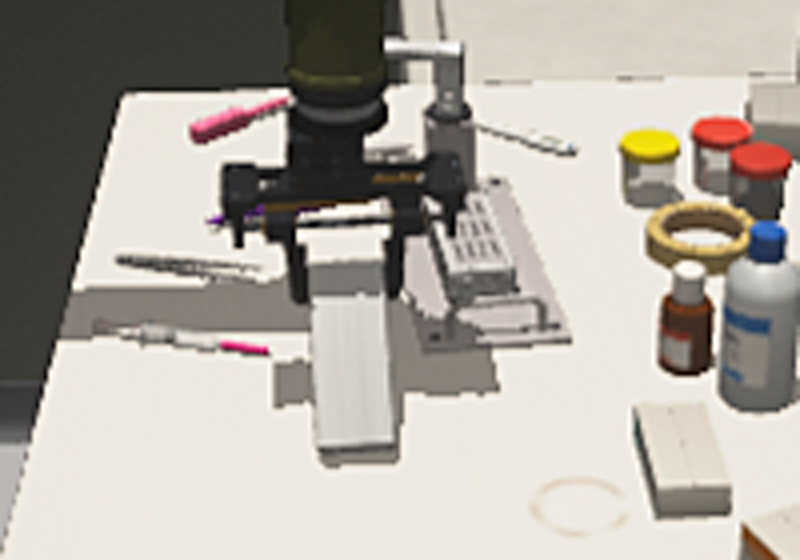

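```bash
python3 -m inch '0 0 0 0; 0 0 0 0; 0 0 0 0' -1 5
python3 - <<'E'
from h import *
s,M=st()
f=r.snapshot("side"); save(f,"s33.png",(180,300,220,340),5)
E
```

```text
clock: 43.35
tool_pos: [0.5101, -0.1154, 0.1007]
eef_rot: [-0.707, -0.014, 0.015, 0.707]
contact_force: [1.0, -0.6, -2.2]
opening: 0.682
t 43.35 pos [ 0.5101 -0.1154  0.1007] X [ 0.999  0.042 -0.001] Y [-0.001  0.001 -1.   ] Z [-0.042  0.999  0.001] F [ 1.  -0.6 -2.2] op 0.682
```

View pics/s33.png

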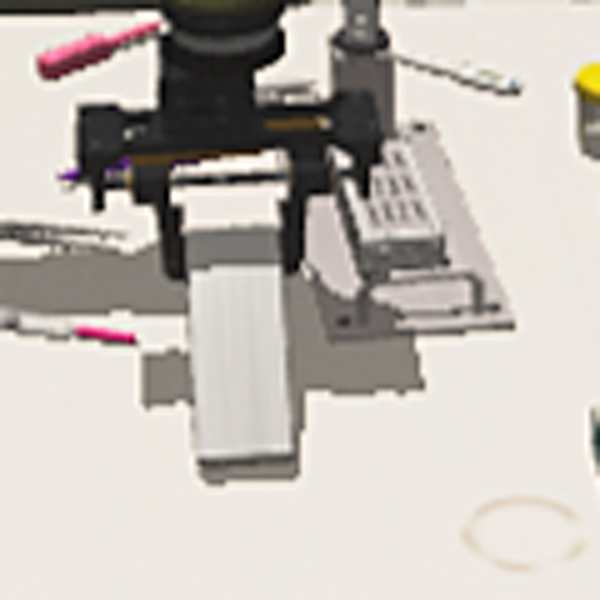

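Run:
```python
from h import *
f=r.snapshot("side")
for z in (0,.01,.02,.03): print(z,onz(f,(180+478/5,220+248/5),z).round(3))
print(proj(f,[.512,-.199,0]))
```

```text
0 [ 0.517 -0.215  0.   ]
0.01 [ 0.517 -0.229  0.01 ]
0.02 [ 0.518 -0.243  0.02 ]
0.03 [ 0.518 -0.258  0.03 ]
[272.63914444 267.86054775]
```

```bash
python3 -m inch '0 -5 -7 0; 0 -9.8 -14.5 0; 0 -14 -22 0; 0 -17.7 -30 0; 0 -20 -38 0; 0 -23 -47 0; 0 -25 -55 0; 0 -26 -64 0; 0 -26 -73 0;0 -26 -81 0'
python3 - <<'E'
from h import *
s,M=st()
f=r.snapshot("side"); save(f,"s34.png",(160,300,200,340),5)
E
```

```text
clock: 44.45
tool_pos: [0.5136, -0.1989, 0.1275]
eef_rot: [0.707, 0.014, -0.014, -0.707]
contact_force: [-0.5, -0.1, 4.1]
opening: 0.679
t 44.45 pos [ 0.5136 -0.1989  0.1275] X [0.999 0.04  0.   ] Y [ 0.001 -0.001 -1.   ] Z [-0.04   0.999 -0.001] F [-0.5 -0.1  4.1] op 0.679
```

View pics/s34.png

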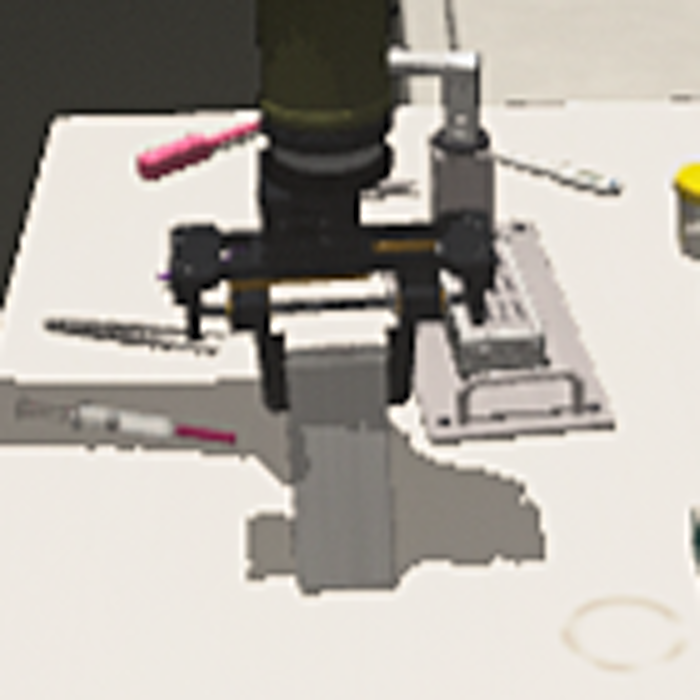

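```bash
python3 -m inch '0 0 -6 0; 0 0 -12 0; 0 0 -18 0; 0 0 -24 0; 0 0 -24 0'
python3 - <<'E'
from h import *
s,M=st()
f=r.snapshot("side"); save(f,"s35.png",(160,300,200,340),5)
f=r.snapshot("wrist"); save(f,"w35.png",k=1.4)
E
```

```text
clock: 45.0
tool_pos: [0.5142, -0.2223, 0.1267]
eef_rot: [0.707, 0.014, -0.014, -0.707]
contact_force: [-0.6, -0.3, -2.9]
opening: 0.68
t 45.00 pos [ 0.5142 -0.2223  0.1267] X [ 0.999  0.039 -0.001] Y [-0.001 -0.001 -1.   ] Z [-0.039  0.999 -0.001] F [-0.6 -0.3 -2.9] op 0.680
```

View pics/s35.png

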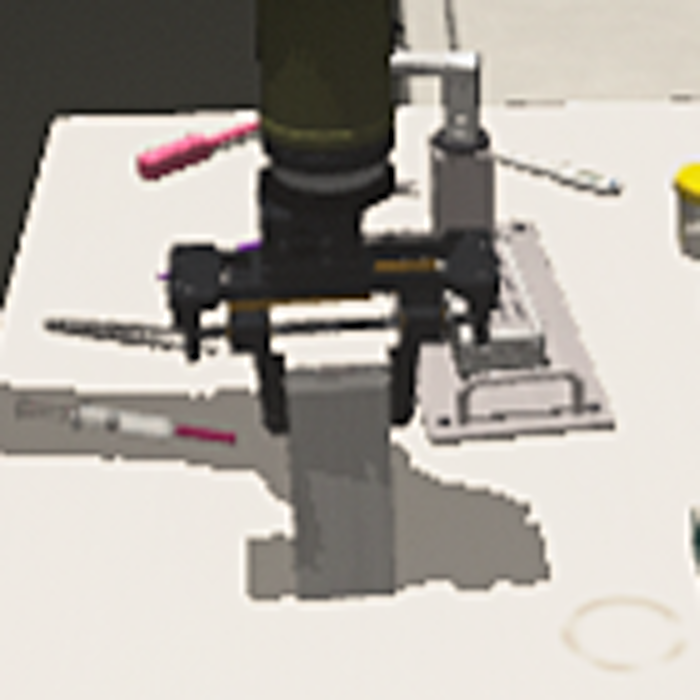

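View pics/w35.png

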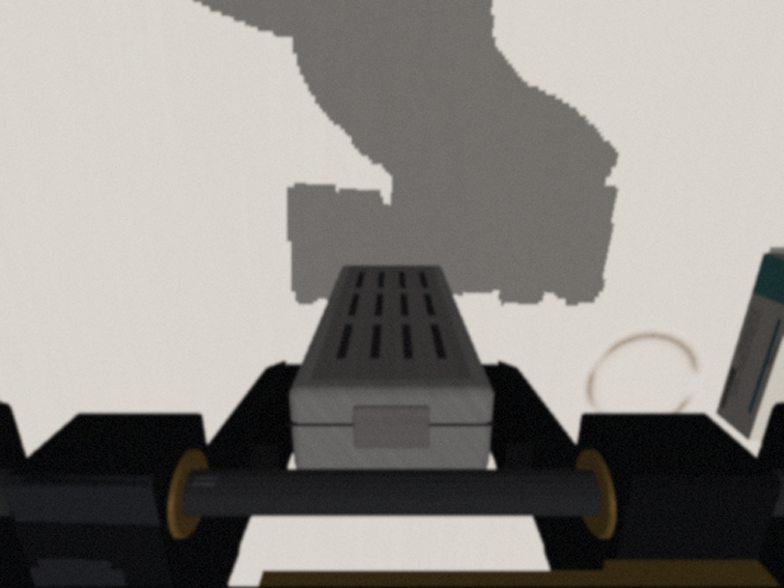

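```bash
python3 -m inch '0 2 0 0; 0 4 0 0; 0 4 0 0;0 4 0 0'
python3 - <<'E'
from h import *
s,M=st()
f=r.snapshot("wrist"); save(f,"w36.png",k=1.4)
p=lambda x,y,z: onz(f,((y+.5)/1.4-.5,(x+.5)/1.4-.5),z).round(4)
print(p(390,267,0),p(390,267,.01),p(392,385,.15),p(392,466,.15))
E
```

```text
clock: 45.5
tool_pos: [0.5145, -0.2214, 0.1238]
eef_rot: [0.707, 0.014, -0.014, -0.707]
contact_force: [-2.8, -1.5, 4.6]
opening: 0.68
t 45.50 pos [ 0.5145 -0.2214  0.1238] X [0.999 0.041 0.   ] Y [ 0.    -0.001 -1.   ] Z [-0.041  0.999 -0.001] F [-2.8 -1.5  4.6] op 0.680
[ 0.5122 -0.208   0.    ] [ 0.5121 -0.2054  0.01  ] [ 0.5127 -0.2017  0.15  ] [ 0.5138 -0.2286  0.15  ]
```

View pics/w36.png

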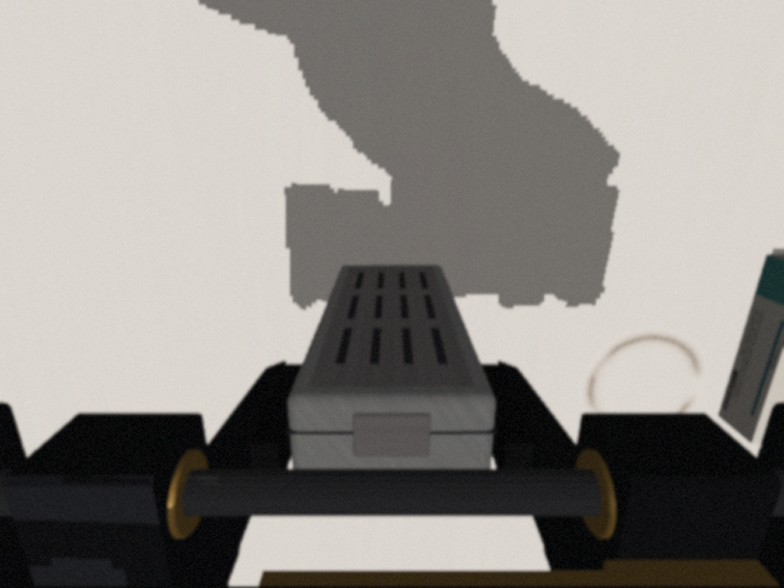

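```bash
python3 -m inch '0 0 0 0;0 -6 0 0; 0 -10 10 0; 0 -10 20 0; 0 -10 30 0; 0 -10 40 0; 0 -10 50 0; 0 -10 50 0;0 -4 50 0;0 1 50 0' -1 12; python3 -m inch '0 0 0 0;0 0 0 0' -1 5
python3 - <<'E'
from h import *
s,M=st()
f=r.snapshot("wrist"); save(f,"w37.png",k=1.4)
f=r.snapshot("side"); save(f,"s37.png",(160,300,200,340),5)
E
```

```text
clock: 46.55
tool_pos: [0.5127, -0.1721, 0.1223]
eef_rot: [0.707, 0.014, -0.014, -0.707]
contact_force: [-3.7, 0.5, 17.8]
opening: 0.681
clock: 46.75
tool_pos: [0.5124, -0.1718, 0.1219]
eef_rot: [0.707, 0.014, -0.014, -0.707]
contact_force: [-0.5, 0.2, -2.9]
opening: 0.68
t 46.75 pos [ 0.5124 -0.1718  0.1219] X [ 0.999  0.039 -0.   ] Y [-0. -0. -1.] Z [-0.039  0.999 -0.   ] F [-0.5  0.2 -2.9] op 0.680
```

View pics/w37.png

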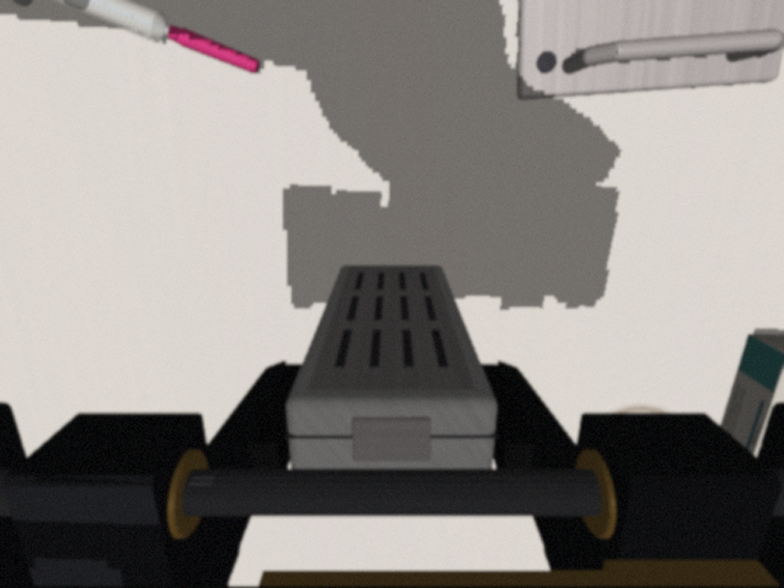

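View pics/s37.png

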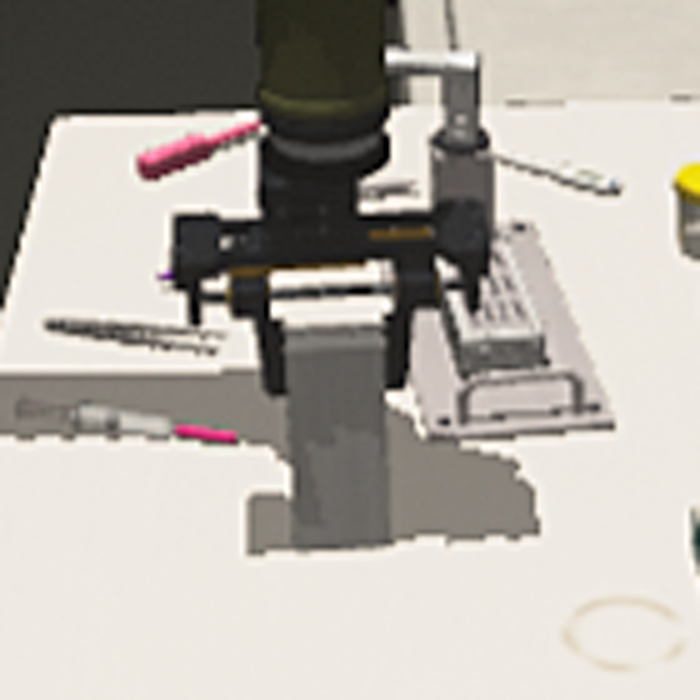

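```bash
python3 -m inch '0 -0.5 -11 0; 0 -1 -22 0; 0 0 -33 0; 0 1.8 -44.5 0; 0 5 -55 0; 0 8.5 -65.8 0; 0 13 -76 0; 0 18.8 -85.6 0; 0 25 -95 0; 0 32.3 -103.4 0'
python3 - <<'E'
from h import *
s,M=st()
f=r.snapshot("side"); save(f,"s38.png",(160,300,200,340),5)
E
```

```text
clock: 47.85
tool_pos: [0.517, -0.2776, 0.0902]
eef_rot: [0.708, 0.014, -0.013, -0.706]
contact_force: [-0.3, -3.6, 2.0]
opening: 0.681
t 47.85 pos [ 0.517  -0.2776  0.0902] X [0.999 0.039 0.002] Y [ 0.002 -0.003 -1.   ] Z [-0.039  0.999 -0.003] F [-0.3 -3.6  2. ] op 0.681
```

View pics/s38.png

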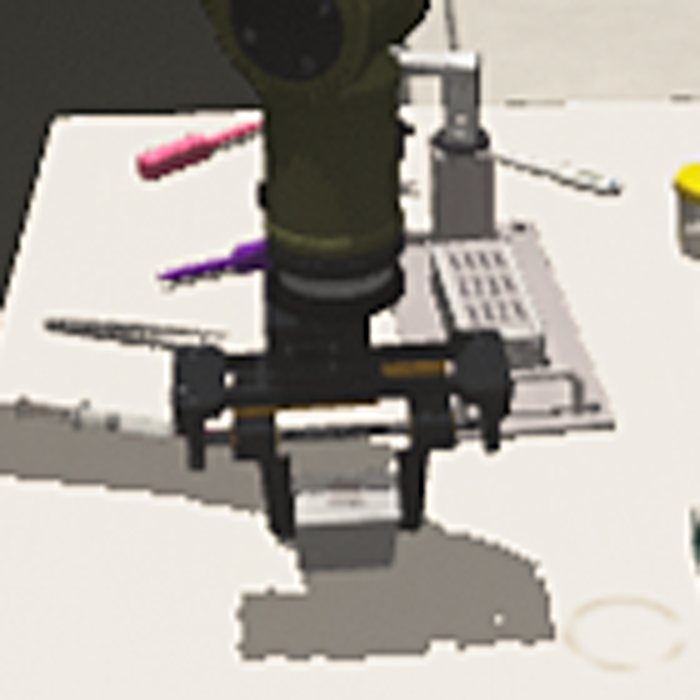

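```bash
python3 -m inch '0 7.9 -7.9 0; 0 16.5 -15.1 0; 0 25.6 -21.5 0; 0 35.3 -27.1 0; 0 45.4 -31.9 0; 0 55.9 -35.6 0; 0 66.7 -38.6 0; 0 75 -40.6 0; 0 77 -40.6 0;0 77 -40.6 0'
python3 - <<'E'
from h import *
s,M=st()
f=r.snapshot("side"); save(f,"s39.png",(160,320,200,360),5)
E
```

```text
clock: 48.9
tool_pos: [0.5181, -0.3145, 0.0125]
eef_rot: [-0.707, -0.014, 0.015, 0.707]
contact_force: [-0.5, -0.2, -1.8]
opening: 0.681
t 48.90 pos [ 0.5181 -0.3145  0.0125] X [ 0.999  0.041 -0.001] Y [-0.001  0.001 -1.   ] Z [-0.041  0.999  0.001] F [-0.5 -0.2 -1.8] op 0.681
```

View pics/s39.png

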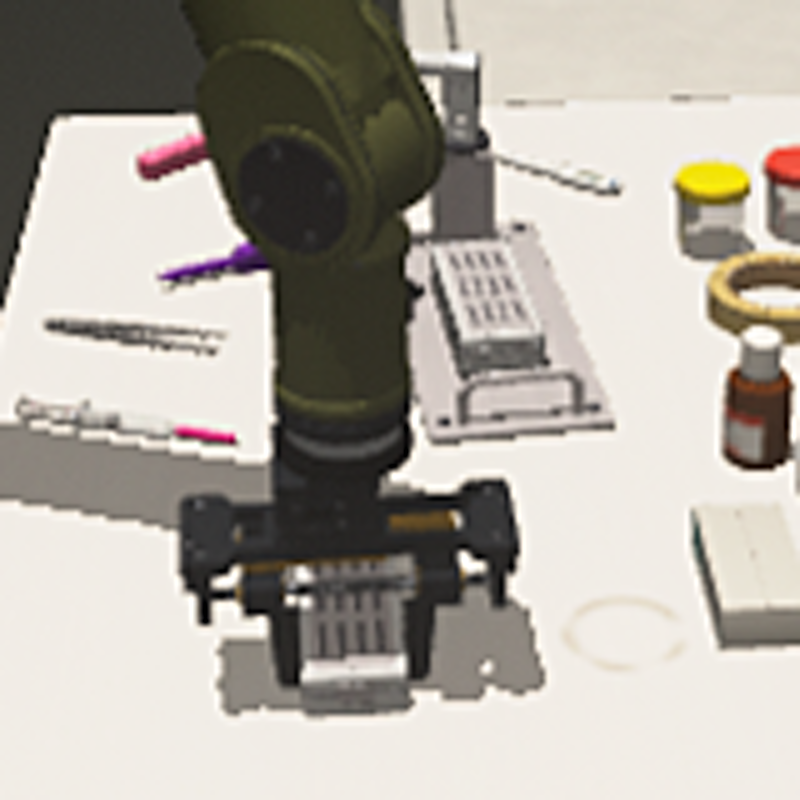

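```bash
python3 -m inch '0 0 0 0; 0 0 0 0; 0 0 0 0;0 0 0 0' 0.7; python3 -m inch '0 -40 0 0; 0 -80 10 0; 0 -100 20 0; 0 -100 20 0; 0 -100 20 0' 1
python3 - <<'E'
from h import *
s,M=st()
f=r.snapshot("wrist"); save(f,"w40.png",k=1.4)
import pickle; pickle.dump(f,open("w40.pkl","wb"))
E
```

```text
clock: 49.35
tool_pos: [0.5184, -0.3151, 0.0131]
eef_rot: [0.707, 0.014, -0.014, -0.707]
contact_force: [0.7, -0.5, -0.5]
opening: 0.85
clock: 49.85
tool_pos: [0.5176, -0.295, 0.113]
eef_rot: [0.707, 0.015, -0.014, -0.707]
contact_force: [-0.3, -1.1, -0.2]
opening: 1.001
t 49.85 pos [ 0.5176 -0.295   0.113 ] X [0.999 0.041 0.   ] Y [ 0. -0. -1.] Z [-0.041  0.999 -0.   ] F [-0.3 -1.1 -0.2] op 1.001
```

View pics/w40.png

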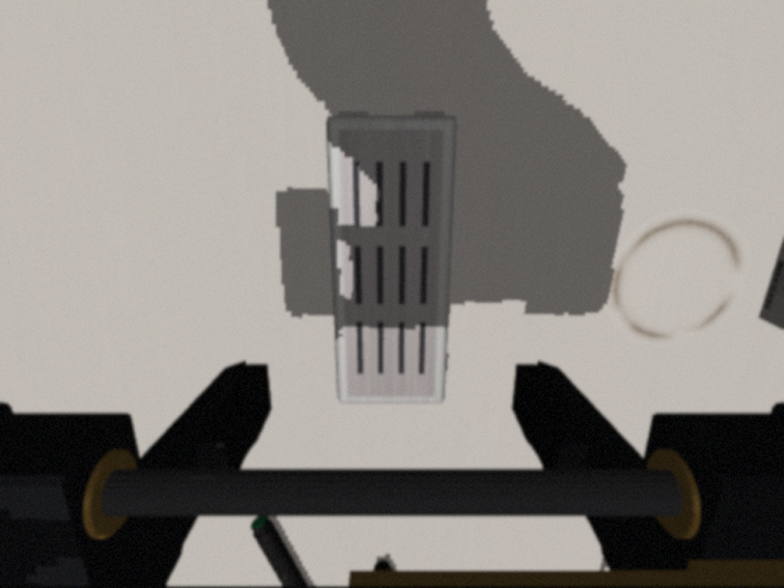

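Run:
```python
from h import *
import pickle
f=pickle.load(open("w40.pkl","rb"))
S=quad(f,[(328,119),(456,119),(444,402),(338,402)],.03)
c=S.mean(0); print(to_tool([c[0],c[1],.0145]))
```

```text
c [ 0.5158 -0.2748  0.03  ] sides [0.0577, 0.146, 0.0586, 0.1459] long yaw 92.16 short yaw 2.33
t 49.90 pos [ 0.517  -0.2952  0.1122] X [ 0.999  0.04  -0.001] Y [-0.001  0.    -1.   ] Z [-0.04   0.999  0.   ] F [-0.3 -0.1 -0.5] op 0.999
[-0.3 97.7 20.4]
```

```bash
python3 -m inch '0 20 20.4 0; 0 55 20.4 0; 0 85 20.4 0; 0 97 20.4 0; 0 97 20.4 0; 0 97 20.4 0'; python3 -m inch '0 0 0 0; 0 0 0 0; 0 0 0 0;0 0 0 0;0 0 0 0' -1 40
python3 - <<'E'
from h import *
s,M=st()
E
python3 -m inch '0 -10 0 0; 0 -30 0 0; 0 -60 0 0; 0 -95 0 0; 0 -130 0 0; 0 -150 0 0; 0 -150 0 0'
python3 - <<'E'
from h import *
print(to_tool([.6200,.0880,.12]))
E
```

```text
clock: 50.5
tool_pos: [0.5167, -0.2752, 0.016]
eef_rot: [0.707, 0.014, -0.014, -0.707]
contact_force: [0.2, 0.7, -0.2]
opening: 1.0
clock: 51.0
tool_pos: [0.5169, -0.2748, 0.0165]
eef_rot: [0.707, 0.014, -0.014, -0.707]
contact_force: [-0.6, 0.5, 6.0]
opening: 0.679
t 51.00 pos [ 0.5169 -0.2748  0.0165] X [0.999 0.04  0.001] Y [ 0.001 -0.    -1.   ] Z [-0.04   0.999 -0.   ] F [-0.6  0.5  6. ] op 0.679
clock: 51.7
tool_pos: [0.5181, -0.2754, 0.1688]
eef_rot: [0.708, 0.016, -0.012, -0.706]
contact_force: [0.5, 0.4, -2.0]
opening: 0.678
t 51.70 pos [ 0.5181 -0.2754  0.1688] X [0.999 0.04  0.005] Y [ 0.005 -0.002 -1.   ] Z [-0.04   0.999 -0.003] F [ 0.5  0.4 -2. ] op 0.678
[116.2  48.5 359.2]
```

```bash
python3 -m inch '13 0 40 -1; 26 0 80 -2; 39 0 120 -3; 52 0 160 -3.8; 65 0 200 -3.8; 78 0 240 -3.8; 91 0 280 -3.8; 104 0 320 -3.8; 112 10 345 -3.8; 116 30 352 -3.8'; python3 -m inch '0 0 0 0; 0 0 0 0; 0 0 0 0'
python3 - <<'E'
from h import *
print(to_tool([.6200,.0880,.0585])); s,M=st(); print(np.degrees(np.arctan2(M[1,0],M[0,0])))
f=r.snapshot("wrist"); save(f,"w41.png",k=1.4)
E
```

```text
clock: 52.7
tool_pos: [0.6187, 0.0879, 0.1349]
eef_rot: [-0.705, -0.04, 0.04, 0.707]
contact_force: [0.3, 0.0, -3.1]
opening: 0.676
clock: 53.0
tool_pos: [0.6182, 0.0798, 0.1361]
eef_rot: [0.707, 0.037, -0.037, -0.706]
contact_force: [0.7, -0.6, -2.9]
opening: 0.677
t 53.00 pos [0.6182 0.0798 0.1361] X [ 0.995  0.104 -0.   ] Y [-0.    -0.001 -1.   ] Z [-0.104  0.995 -0.001] F [ 0.7 -0.6 -2.9] op 0.677
[ 2.7 77.6  8.1]
t 53.00 pos [0.6182 0.0798 0.1361] X [ 0.995  0.104 -0.   ] Y [-0.    -0.001 -1.   ] Z [-0.104  0.995 -0.001] F [ 0.7 -0.6 -2.9] op 0.677
5.993601620555168
```

View pics/w41.png

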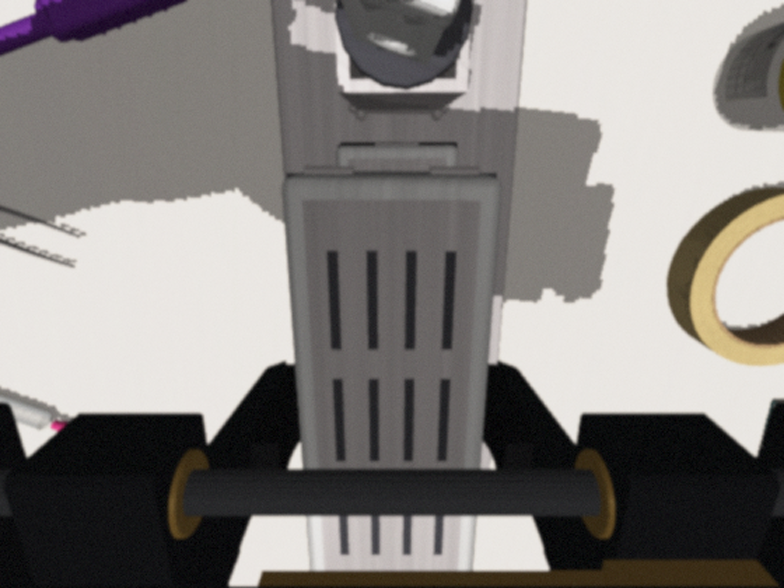

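```bash
python3 -m inch '2.5 15 8 0; 2.5 30 8 0; 2.5 45 8 0; 2.5 55 8 0; 2.5 62 8 0; 2.5 67 8 0; 2.5 70 8 0; 2.5 70 8 0; 2.5 70 8 0'
python3 - <<'E'
from h import *
print(to_tool([.6200,.0880,.0585])); s,M=st(); print(np.degrees(np.arctan2(M[1,0],M[0,0])))
E
```

```text
clock: 53.95
tool_pos: [0.6204, 0.09, 0.0663]
eef_rot: [-0.706, -0.038, 0.037, 0.706]
contact_force: [0.1, -0.6, -3.4]
opening: 0.677
t 53.95 pos [0.6204 0.09   0.0663] X [0.994 0.107 0.001] Y [ 0.001  0.    -1.   ] Z [-0.107  0.994  0.   ] F [ 0.1 -0.6 -3.4] op 0.677
[-0.6  7.8 -2. ]
t 53.95 pos [0.6204 0.09   0.0663] X [0.994 0.107 0.001] Y [ 0.001  0.    -1.   ] Z [-0.107  0.994  0.   ] F [ 0.1 -0.6 -3.4] op 0.677
6.119255689236557
```

```bash
python3 -m inch '-0.4 3 -1.7 0; -0.4 5.5 -1.7 0; -0.4 7.5 -1.7 0; -0.4 8.3 -1.7 0; -0.4 8.3 -1.7 0; -0.4 8.3 -1.7 0'; python3 -m inch '0 0 0 0; 0 0 0 0; 0 0 0 0;0 0 0 0;0 0 0 0;0 0 0 0' 0.9;python3 -m inch '0 -10 0 0; 0 -25 0 0; 0 -45 0 0; 0 -80 0 0; 0 -120 0 0;  0 -160 0 0;0 -195 0 0; 0 -195 0 0; 0 -195 0 0';  python3 - <<'E'
from h import *
s,M=st(); print(np.degrees(np.arctan2(M[1,0],M[0,0])),s["q"].round(2))
f=r.snapshot("wrist"); save(f,"w43.png",k=1.4)
import pickle; pickle.dump(f,open("w43.pkl","wb"))
f=r.snapshot("side"); save(f,"s43.png",(140,300,200,400),4)
E
```

```text
clock: 54.55
tool_pos: [0.6198, 0.0881, 0.0586]
eef_rot: [0.706, 0.038, -0.038, -0.706]
contact_force: [-3.8, -0.6, 6.1]
opening: 0.678
clock: 55.15
tool_pos: [0.6198, 0.0883, 0.0575]
eef_rot: [-0.706, -0.038, 0.038, 0.706]
contact_force: [0.9, 0.3, -0.1]
opening: 0.95
clock: 56.05
tool_pos: [0.6201, 0.0883, 0.2546]
eef_rot: [-0.706, -0.039, 0.037, 0.706]
contact_force: [-0.7, 0.6, 0.3]
opening: 0.949
t 56.05 pos [0.6201 0.0883 0.2546] X [0.994 0.107 0.003] Y [ 0.003  0.001 -1.   ] Z [-0.107  0.994  0.   ] F [-0.7  0.6  0.3] op 0.949
6.116358175987187 [-0.29  0.68  0.13  1.57 -0.1   0.9  -0.01]
```

View pics/w43.png

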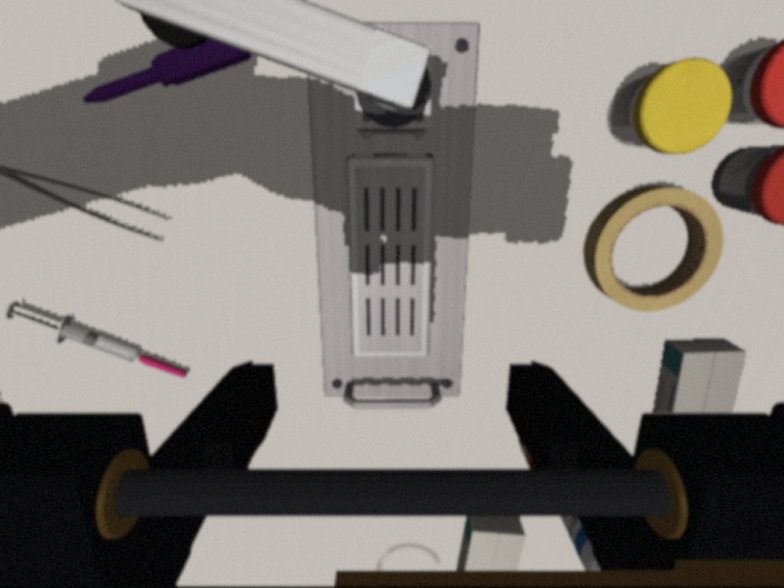

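View pics/s43.png

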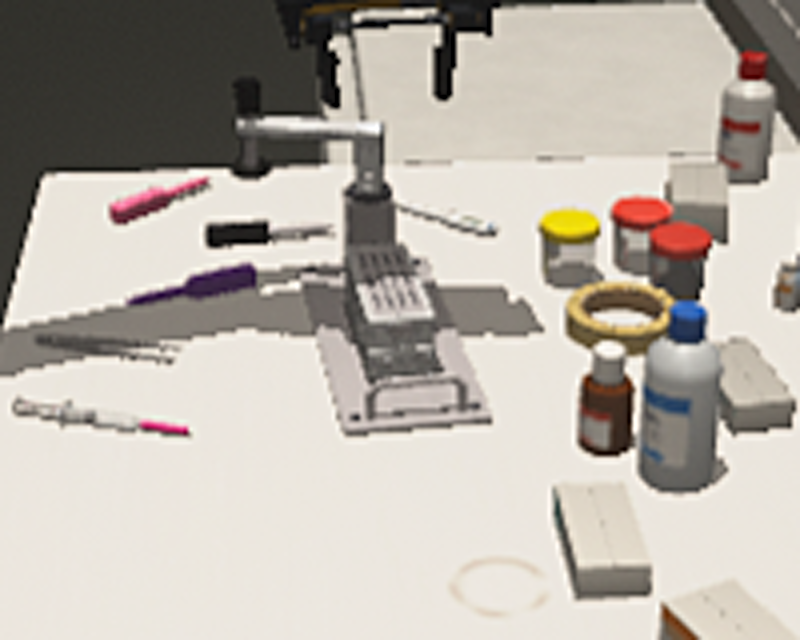

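Run:
```python
from h import *
import pickle
f=pickle.load(open("w43.pkl","rb"))
save(f,"w43z.png",(100,265,230,330),5)
quad(f,[(348,157),(433,157),(428,357),(353,355)],.072)
```

```text
c [0.6191 0.0889 0.072 ] sides [0.057, 0.1482, 0.058, 0.1463] long yaw 96.1 short yaw 5.21
```

View pics/w43z.png

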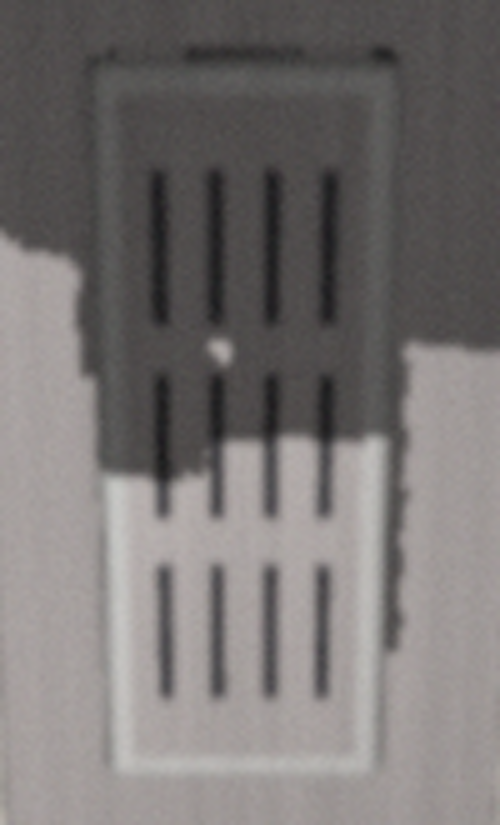

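```bash
python3 -m inch '-11 -6 15 8.5; -22 -6 30 17; -33 -6 45 25.5; -44 -6 60 34; -55 -6 75 42.5; -66 -6 90 51; -77 -6 105 59.5; -88 -6 120 68; -99 -6 135 76.5; -108 -6 150 85' 0; python3 -m inch '0 0 0 8.5; 0 0 0 17; 0 0 0 23; 0 0 0 23;0 0 0 23'
python3 - <<'E'
from h import *
s,M=st(); print(np.degrees(np.arctan2(M[1,0],M[0,0])),s["q"].round(2))
print(to_tool([.4968,.2264,.1965]))
f=r.snapshot("wrist"); save(f,"w44.png",k=1.4)
import pickle; pickle.dump(f,open("w44.pkl","wb"))
E
```

```text
clock: 57.15
tool_pos: [0.4948, 0.2261, 0.2574]
eef_rot: [0.546, -0.451, 0.45, -0.544]
contact_force: [0.0, 0.6, 0.4]
opening: 0.502
clock: 57.65
tool_pos: [0.4959, 0.2258, 0.2578]
eef_rot: [-0.447, 0.549, -0.548, 0.446]
contact_force: [-0.0, 0.3, -0.1]
opening: 0.502
t 57.65 pos [0.4959 0.2258 0.2578] X [-0.203 -0.979  0.001] Y [-0.002 -0.001 -1.   ] Z [ 0.979 -0.203 -0.001] F [-0.   0.3 -0.1] op 0.502
-101.73147513566079 [-0.92  0.67  0.72  1.82 -0.57  0.87 -1.71]
t 57.65 pos [0.4959 0.2258 0.2578] X [-0.203 -0.979  0.001] Y [-0.002 -0.001 -1.   ] Z [ 0.979 -0.203 -0.001] F [-0.   0.3 -0.1] op 0.502
[-0.9 61.3  0.9]
```

View pics/w44.png

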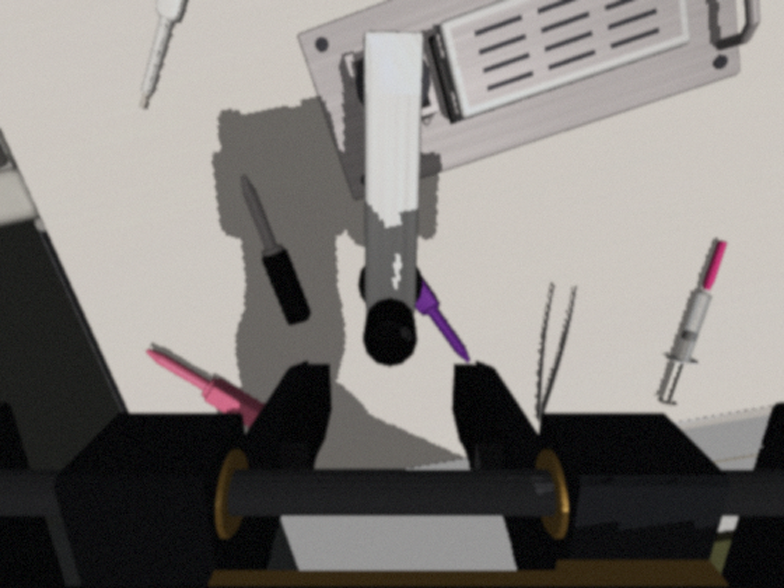

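```bash
python3 -m inch '0 25 0.5 0; 0 50 0.5 0; 0 60 0.5 0; 0 60 0.5 0; 0 60 0.5 0'; python3 -m inch '0 0 0 0; 0 0 0 0; 0 0 0 0;0 0 0 0;0 0 0 0' -1 35
python3 - <<'E'
from h import *
s,M=st(); print(np.degrees(np.arctan2(M[1,0],M[0,0])))
C=np.array([.6077,.2019]); d=s["tool_pos"][:2]-C
print("offset in tool xz",(M.T@np.r_[d,0])[[0,2]], np.linalg.norm(d))
E
```

```text
clock: 58.2
tool_pos: [0.4974, 0.2256, 0.1992]
eef_rot: [0.445, -0.549, 0.549, -0.446]
contact_force: [0.7, 0.5, 0.1]
opening: 0.498
clock: 58.7
tool_pos: [0.497, 0.2261, 0.199]
eef_rot: [-0.445, 0.549, -0.549, 0.446]
contact_force: [-0.4, 0.9, 1.4]
opening: 0.258
t 58.70 pos [0.497  0.2261 0.199 ] X [-0.206 -0.979 -0.001] Y [ 0.     0.001 -1.   ] Z [ 0.979 -0.206  0.   ] F [-0.4  0.9  1.4] op 0.258
-101.86527287315866
offset in tool xz [-0.00087794 -0.11329063] 0.11329403701287884
```

```bash
python3 -m inch '12 0 0.6 -6; 23.9 0 2.5 -12; 35.5 0 5.6 -18; 46.8 0 9.9 -24; 57.5 0 15.4 -30; 67.6 0 22 -36; 77 0 29.5 -42; 85.5 0 38.1 -48; 93 0 47.4 -54; 93 0 47.4 -54'
python3 - <<'E'
from h import *
s,M=st(); print(np.degrees(np.arctan2(M[1,0],M[0,0])))
C=np.array([.6077,.2019]); d=s["tool_pos"][:2]-C
print("offset in tool xz",(M.T@np.r_[d,0])[[0,2]], np.linalg.norm(d))
E
```

```text
clock: 59.7
tool_pos: [0.5245, 0.124, 0.1988]
eef_rot: [-0.646, 0.287, -0.287, 0.646]
contact_force: [-2.1, 1.4, 1.1]
opening: 0.26
t 59.70 pos [0.5245 0.124  0.1988] X [ 0.67  -0.742 -0.   ] Y [-0.  0. -1.] Z [0.742 0.67  0.   ] F [-2.1  1.4  1.1] op 0.260
-47.93296315349036
offset in tool xz [ 0.00210899 -0.11394142] 0.11396094259400551
```

Run:
```python
from h import *
print(to_tool([.6203,.0883,.1988]))
s,M=st()
C=np.array([.6077,.2019])
d0=s["tool_pos"][:2]-C; a0=np.arctan2(d0[1],d0[0]); dt=np.array([.6203,.0883])-C; a1=np.arctan2(dt[1],dt[0])
print(np.degrees(a1-a0))
for k in range(1,9):
    a=a0+(a1-a0)*k/8; t=C+.114*np.array([np.cos(a),np.sin(a)]); print((M.T@np.r_[t-s["tool_pos"][:2],0]*1000)[[0,2]].round(1), round(-54*k/8,1))
```

```text
t 59.70 pos [0.5245 0.124  0.1988] X [ 0.67  -0.742 -0.   ] Y [-0.  0. -1.] Z [0.742 0.67  0.   ] F [-2.1  1.4  1.1] op 0.260
[90.7 -0.1 47.2]
t 59.70 pos [0.5245 0.124  0.1988] X [ 0.67  -0.742 -0.   ] Y [-0.  0. -1.] Z [0.742 0.67  0.   ] F [-2.1  1.4  1.1] op 0.260
53.20169347369473
[13.2  1. ] -6.8
[26.2  3.5] -13.5
[38.8  7.5] -20.2
[50.8 13. ] -27.0
[62.2 19.8] -33.8
[72.6 27.9] -40.5
[82.1 37.1] -47.2
[90.4 47.4] -54.0
```

```bash
python3 -m inch '13.2 0 1 -6.8; 26.2 0 3.5 -13.5; 38.8 0 7.5 -20.2; 50.8 0 13 -27; 62.2 0 19.8 -33.8; 72.6 0 27.9 -40.5; 82.1 0 37.1 -47.2; 90.5 0 47.3 -54; 90.5 0 47.3 -54; 90.5 0 47.3 -54'
python3 - <<'E'
from h import *
s,M=st(); print(np.degrees(np.arctan2(M[1,0],M[0,0])))
print(to_tool([.6203,.0883,.145]))
f=r.snapshot("side"); save(f,"s45.png",(140,300,200,400),4)
f=r.snapshot("wrist"); save(f,"w45.png",k=1.4)
E
```

```text
clock: 60.7
tool_pos: [0.6198, 0.0879, 0.1986]
eef_rot: [0.707, 0.036, -0.036, -0.705]
contact_force: [0.8, -3.9, 2.1]
opening: 0.264
t 60.70 pos [0.6198 0.0879 0.1986] X [ 0.995  0.101 -0.   ] Y [ 0.    -0.002 -1.   ] Z [-0.101  0.995 -0.002] F [ 0.8 -3.9  2.1] op 0.264
5.815379633792846
t 60.70 pos [0.6198 0.0879 0.1986] X [ 0.995  0.101 -0.   ] Y [ 0.    -0.002 -1.   ] Z [-0.101  0.995 -0.002] F [ 0.8 -3.9  2.1] op 0.264
[ 0.6 53.6  0.5]
```

View pics/s45.png

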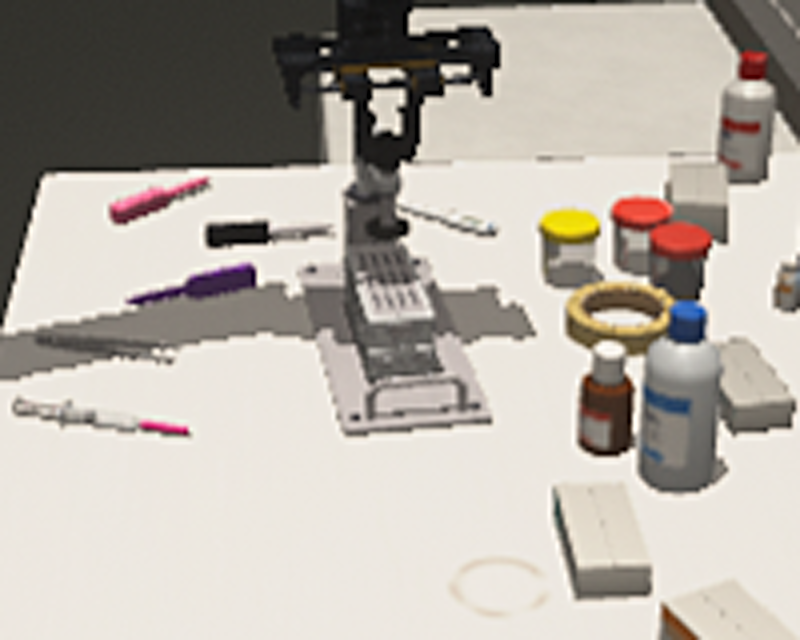

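View pics/w45.png

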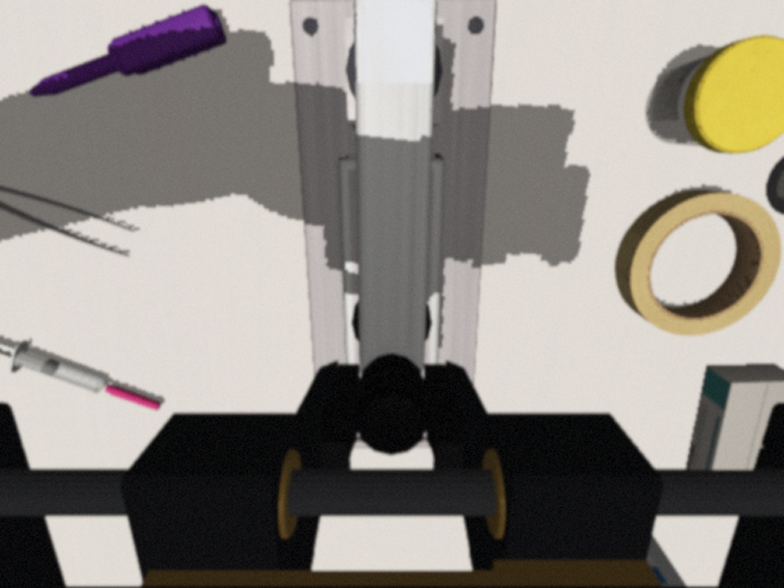

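```bash
python3 -m inch '0.3 6 0.2 -0.2; 0.3 14 0.2 -0.2; 0.3 22 0.2 -0.2; 0.3 30 0.2 -0.2; 0.3 37 0.2 -0.2; 0.3 42 0.2 -0.2; 0.3 45 0.2 -0.2; 0.3 45 0.2 -0.2'
python3 - <<'E'
from h import *
st()
E
python3 -m inch '0 1 0 0; 0 2 0 0; 0 3 0 0; 0 4 0 0;0 4 0 0'
python3 -m inch '0 0.7 0 0;0 1.5 0 0;0 1.5 0 0'
python3 - <<'E'
from h import *
st()
f=r.snapshot("side"); save(f,"s46.png",(160,260,230,350),5)
E
```

```text
clock: 61.6
tool_pos: [0.6198, 0.0878, 0.1535]
eef_rot: [0.707, 0.037, -0.037, -0.705]
contact_force: [1.4, -5.4, 1.0]
opening: 0.258
t 61.60 pos [0.6198 0.0878 0.1535] X [ 0.994  0.105 -0.   ] Y [-0.    -0.003 -1.   ] Z [-0.105  0.994 -0.003] F [ 1.4 -5.4  1. ] op 0.258
clock: 62.1
tool_pos: [0.6199, 0.0877, 0.1503]
eef_rot: [0.707, 0.037, -0.037, -0.705]
contact_force: [0.7, -6.7, 3.7]
opening: 0.259
clock: 62.4
tool_pos: [0.6199, 0.0878, 0.1502]
eef_rot: [0.707, 0.038, -0.037, -0.705]
contact_force: [-1.5, -6.1, 14.5]
opening: 0.262
t 62.40 pos [0.6199 0.0878 0.1502] X [0.994 0.105 0.001] Y [ 0.001 -0.003 -1.   ] Z [-0.105  0.994 -0.003] F [-1.5 -6.1 14.5] op 0.262
```

View pics/s46.png

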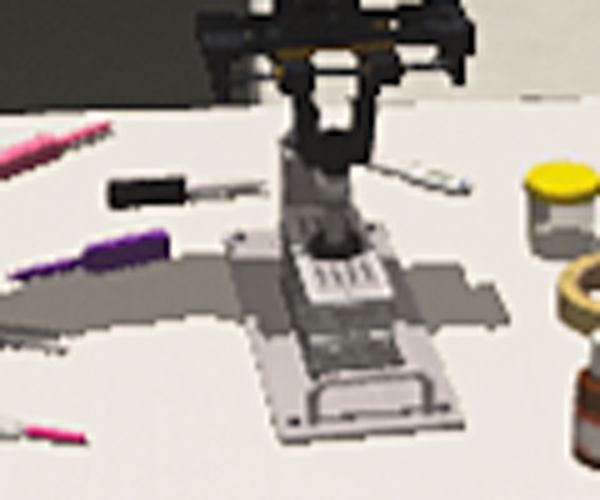

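```bash
python3 -m inch '0 0 0 0; 0 0 0 0; 0 0 0 0; 0 0 0 0' -0.2; python3 -m inch '0 -20 0 0; 0 -50 0 0; 0 -90 0 0; 0 -130 0 0; 0 -130 0 0; 0 -130 0 0' 0.2
python3 - <<'E'
from h import *
st()
f=r.snapshot("wrist"); save(f,"w47.png",(0,300,200,360),2.6)
import pickle; pickle.dump(f,open("w47.pkl","wb"))
E
```

```text
clock: 62.85
tool_pos: [0.6196, 0.0909, 0.1477]
eef_rot: [-0.706, -0.039, 0.039, 0.706]
contact_force: [-0.5, 0.1, -0.1]
opening: 0.398
clock: 63.45
tool_pos: [0.6203, 0.0903, 0.2786]
eef_rot: [-0.706, -0.039, 0.039, 0.706]
contact_force: [0.0, -0.2, -0.2]
opening: 0.602
t 63.45 pos [0.6203 0.0903 0.2786] X [0.994 0.11  0.001] Y [ 0.001  0.001 -1.   ] Z [-0.11   0.994  0.001] F [ 0.  -0.2 -0.2] op 0.602
```

View pics/w47.png

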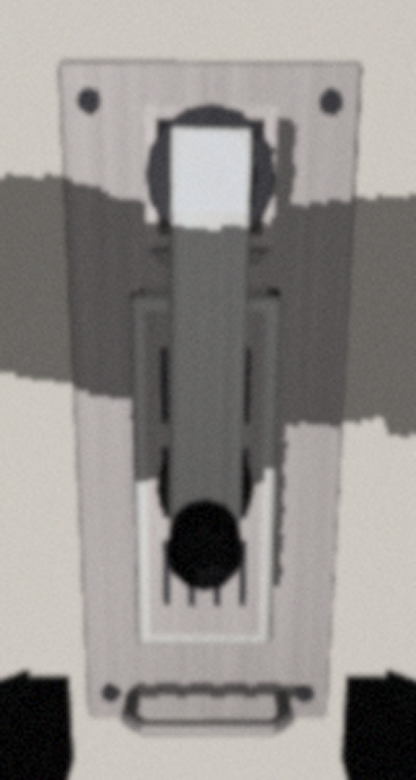

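Run:
```python
from h import *
import pickle
f=pickle.load(open("w47.pkl","rb"))
P=lambda x,y:(y/2.6-.3,x/2.6+200-.3)
A=np.array([onz(f,P(*p),.132) for p in [(171,128),(251,129),(241,480),(170,480)]])
d=(A[0]+A[1]-A[2]-A[3])/2;print("arm yaw",np.degrees(np.arctan2(-d[0],d[1])))
k=onz(f,P(205,543),.166);print("knob",k)
B=np.array([onz(f,P(*p),.009) for p in [(60,62),(361,64),(328,715),(90,715)]])
d=(B[0]+B[1]-B[2]-B[3])/2;print("plate yaw",np.degrees(np.arctan2(-d[0],d[1])),B.mean(0))
print("post from far arm end mid",(A[0]+A[1])/2)
S=np.array([onz(f,P(*p),.072) for p in [(135,296),(279,296),(268,640),(141,640)]])
d=(S[0]+S[1]-S[2]-S[3])/2;print("cas yaw",np.degrees(np.arctan2(-d[0],d[1])),S.mean(0))
```

```text
arm yaw 5.420587299247365
knob [0.61855041 0.09183608 0.166     ]
plate yaw 6.250223628162969 [0.62006596 0.09930382 0.009     ]
post from far arm end mid [0.60712497 0.21228175 0.132     ]
cas yaw 5.893239783753439 [0.61913823 0.08928842 0.072     ]
```

```bash
python3 -m inch '-12 0 25 -8.5; -23 0 50 -17; -35 0 75 -25.5; -46 0 100 -34; -58 0 125 -42.5; -70 0 150 -51; -81 0 175 -59.5; -93 0 200 -68; -105 20 225 -76.5; -115.5 50 248 -85' 0; python3 -m inch '0 0 0 -5; 0 0 0 -5; 0 0 0 -5'
python3 - <<'E'
from h import *
s,M=st(); print(s["q"].round(2),np.degrees(np.arctan2(M[1,0],M[0,0])))
f=r.snapshot("wrist"); save(f,"w48.png",k=1.4)
import pickle; pickle.dump(f,open("w48.pkl","wb"))
for n in ("pin_grip","pin_shoulder"):
  print(n,[(round(d["p"],2),np.round(d["centre"],1),onz(f,d["centre"],.01).round(4)) for d in r.tip_of("wrist",n)])
for d in r.trace("wrist","pin_grip"): print(d["p"],np.round(d["centre"]),d["region"].sum())
E
```

```text
clock: 64.5
tool_pos: [0.4771, 0.3252, 0.2272]
eef_rot: [0.492, 0.508, -0.507, -0.493]
contact_force: [0.1, 0.9, -0.9]
opening: 0.501
clock: 64.8
tool_pos: [0.478, 0.3229, 0.2271]
eef_rot: [-0.472, -0.525, 0.527, 0.473]
contact_force: [0.2, -0.6, 0.9]
opening: 0.498
t 64.80 pos [0.478  0.3229 0.2271] X [-0.107  0.994 -0.001] Y [-0.002 -0.001 -1.   ] Z [-0.994 -0.107  0.002] F [ 0.2 -0.6  0.9] op 0.498
[-0.47  0.66 -0.35  1.73  0.3   0.8   0.72] 96.1489426873447
pin_grip [(0.85, array([161. , 183.5]), array([0.4658, 0.216 , 0.01  ])), (0.68, array([177.1, 283. ]), array([0.4719, 0.3259, 0.01  ])), (0.57, array([ 85.7, 371.4]), array([0.3683, 0.4047, 0.01  ])), (0.5, array([340.2, 289.4]), array([0.6896, 0.3587, 0.01  ]))]
pin_shoulder [(0.97, array([129.7, 172.1]), array([0.4337, 0.2035, 0.01  ])), (0.77, array([119. , 385.6]), array([0.3988, 0.4259, 0.01  ])), (0.74, array([215.4, 283.9]), array([0.5165, 0.3319, 0.01  ]))]
0.84 [194. 281.] 1540
0.77 [ 97. 375.] 2242
0.57 [144. 177.] 2065
```

View pics/w48.png

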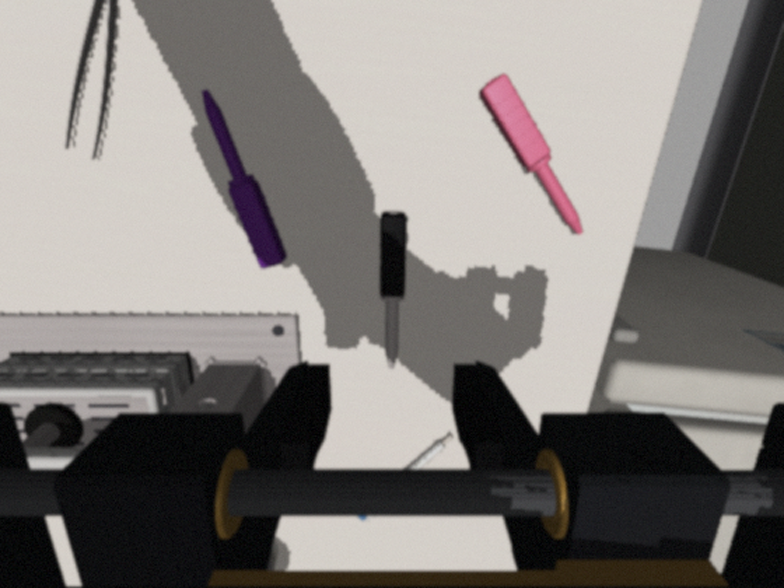

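Run:
```python
from h import *
import pickle
f=pickle.load(open("w48.pkl","rb"))
p=lambda x,y,z: onz(f,((y+.5)/1.4-.5,(x+.5)/1.4-.5),z)
a=p(393,213,.018);b=p(393,298,.015);c=p(392,365,.01)
print(a,b,c,np.linalg.norm(a-b),np.linalg.norm(c-b),"yaw",np.degrees(np.arctan2(*(c-a)[[1,0]])))
m=(a+b)/2; print(m, to_tool([m[0],m[1],.10]))
save(f,"w48z.png",(240,330,100,240),5)
```

```text
[0.44359391 0.32004455 0.018     ] [0.51198372 0.32751737 0.015     ] [0.57451417 0.3334887  0.01      ] 0.06886224616584209 0.06301360120530827 yaw 5.863130692735483
t 65.00 pos [0.4786 0.3232 0.2284] X [-0.108  0.994  0.   ] Y [ 0.001  0.    -1.   ] Z [-0.994 -0.108 -0.001] F [-0.3  1.  -0.2] op 0.503
[0.47778881 0.32378096 0.0165    ] [  0.7 128.4   0.8]
```

View pics/w48z.png

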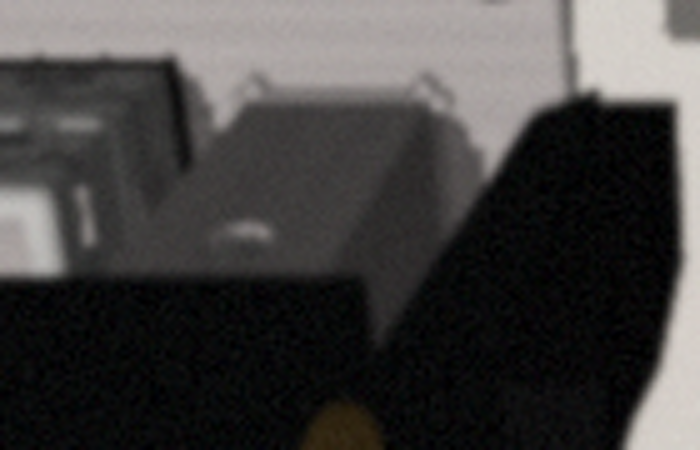

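```bash
python3 -m inch '0.7 45 0.8 0; 0.7 90 0.8 0; 0.7 135 0.8 0; 0.7 175 0.8 0; 0.7 200 0.8 0; 0.7 214 0.8 0; 0.7 217.5 0.8 0; 0.7 217.5 0.8 0; 0.7 217.5 0.8 0' 0
python3 - <<'E'
from h import *
st()
E
```

```text
clock: 65.9
tool_pos: [0.4782, 0.3249, 0.012]
eef_rot: [0.472, 0.528, -0.526, -0.472]
contact_force: [0.8, 0.3, -0.3]
opening: 0.501
t 65.90 pos [0.4782 0.3249 0.012 ] X [-0.11   0.994  0.002] Y [ 0.002  0.002 -1.   ] Z [-0.994 -0.11  -0.002] F [ 0.8  0.3 -0.3] op 0.501
```

```bash
python3 -m inch '0 1.5 0 0; 0 1.5 0 0; 0 1.5 0 0'; python3 -m inch '0 0 0 0; 0 0 0 0; 0 0 0 0;0 0 0 0;0 0 0 0' -1 50
python3 - <<'E'
from h import *
s,M=st()
E
python3 -m inch '0 -10 0 0; 0 -25 0 0; 0 -45 0 0;0 -65 0 0; 0 -80 0 0; 0 -80 0 0; 0 -80 0 0'
python3 - <<'E'
from h import *
s,M=st(); 
f=r.snapshot("side"); save(f,"s49.png",(150,260,220,360),5)
f=r.snapshot("wrist"); save(f,"w49.png",k=1.4)
E
```

```text
clock: 66.2
tool_pos: [0.4775, 0.3244, 0.0097]
eef_rot: [0.472, 0.527, -0.526, -0.472]
contact_force: [0.0, 0.1, 0.5]
opening: 0.503
clock: 66.7
tool_pos: [0.4772, 0.3242, 0.0091]
eef_rot: [-0.472, -0.527, 0.527, 0.472]
contact_force: [0.5, 0.1, 1.4]
opening: 0.222
t 66.70 pos [0.4772 0.3242 0.0091] X [-0.11   0.994 -0.   ] Y [-0. -0. -1.] Z [-0.994 -0.11   0.   ] F [0.5 0.1 1.4] op 0.222
clock: 67.4
tool_pos: [0.4774, 0.3242, 0.0897]
eef_rot: [0.472, 0.527, -0.526, -0.472]
contact_force: [-0.2, 0.7, -1.9]
opening: 0.222
t 67.40 pos [0.4774 0.3242 0.0897] X [-0.11   0.994  0.   ] Y [ 0.001  0.001 -1.   ] Z [-0.994 -0.11  -0.001] F [-0.2  0.7 -1.9] op 0.222
```

View pics/s49.png

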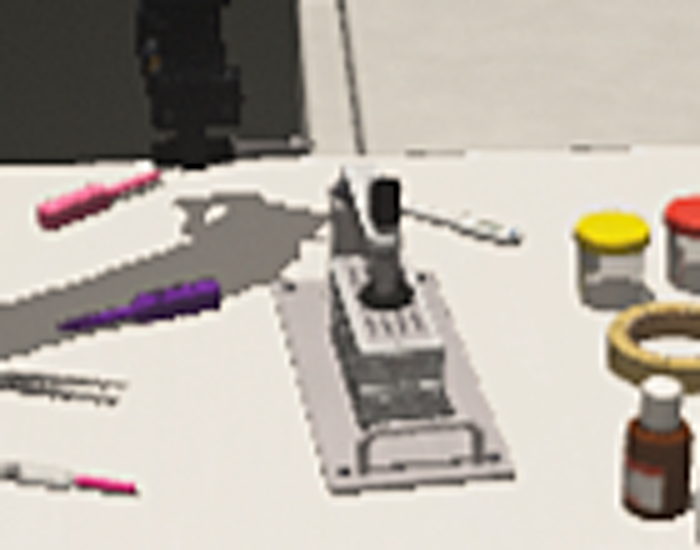

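View pics/w49.png

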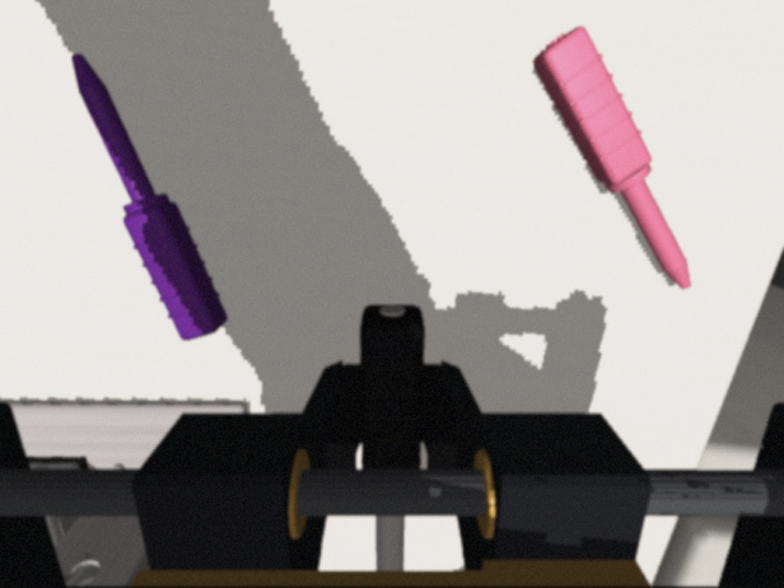

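Run:
```python
from h import *
import pickle
f=pickle.load(open("w48.pkl","rb"))
ex=np.array([.9943,.1063,0]);ey=np.array([-.1063,.9943,0])
for C in ([.6077,.2019,0],[.6077,.2011,0]):
  C=np.array(C)
  for z in (.069,.076): 
    for dy in (-.007,0,.007): print(z,dy,((proj(f,C-.022*ex+dy*ey+[0,0,z])-[240,100])*5).round(0))
  # post base corners at z=.009
  for dy in (-.022,.022): print("base",((proj(f,C-.022*ex+dy*ey+[0,0,.009])-[240,100])*5).round(0))
```

```text
0.069 -0.007 [220. 217.]
0.069 0 [221. 250.]
0.069 0.007 [221. 284.]
0.076 -0.007 [239. 203.]
0.076 0 [239. 237.]
0.076 0.007 [239. 272.]
base [ 89. 253.]
base [ 89. 435.]
0.069 -0.007 [220. 213.]
0.069 0 [220. 246.]
0.069 0.007 [220. 280.]
0.076 -0.007 [238. 199.]
0.076 0 [238. 233.]
0.076 0.007 [238. 268.]
base [ 89. 249.]
base [ 89. 431.]
```

```bash
python3 -m inch '-30 0 8 0; -60 0 16 0; -90 5 16 0; -115 10 16 0; -130 14 16 0; -136.5 14 16 0; -136.5 14 16 0;-136.5 14 16 0'
python3 - <<'E'
from h import *
print(to_tool([.4765,.1868,.0752])); s,M=st(); print(np.degrees(np.arctan2(M[1,0],M[0,0])))
f=r.snapshot("side"); save(f,"s50.png",(150,240,230,330),7)
f=r.snapshot("wrist"); save(f,"w50.png",k=1.4)
E
```

```text
clock: 68.3
tool_pos: [0.4764, 0.1887, 0.0752]
eef_rot: [0.471, 0.528, -0.527, -0.472]
contact_force: [0.3, -0.5, -1.5]
opening: 0.218
t 68.30 pos [0.4764 0.1887 0.0752] X [-0.112  0.994  0.002] Y [ 0.001  0.002 -1.   ] Z [-0.994 -0.112 -0.001] F [ 0.3 -0.5 -1.5] op 0.218
[-1.9  0.   0.1]
t 68.30 pos [0.4764 0.1887 0.0752] X [-0.112  0.994  0.002] Y [ 0.001  0.002 -1.   ] Z [-0.994 -0.112 -0.001] F [ 0.3 -0.5 -1.5] op 0.218
96.41492554148907
```

View pics/s50.png

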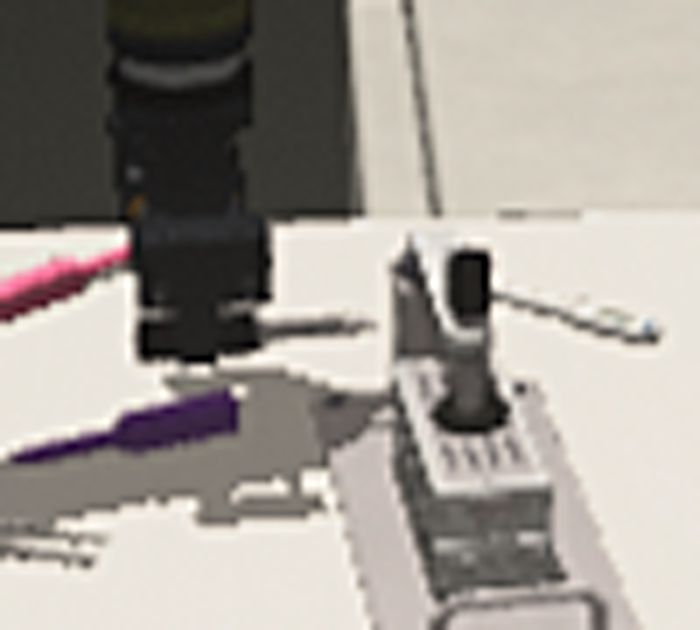

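View pics/w50.png

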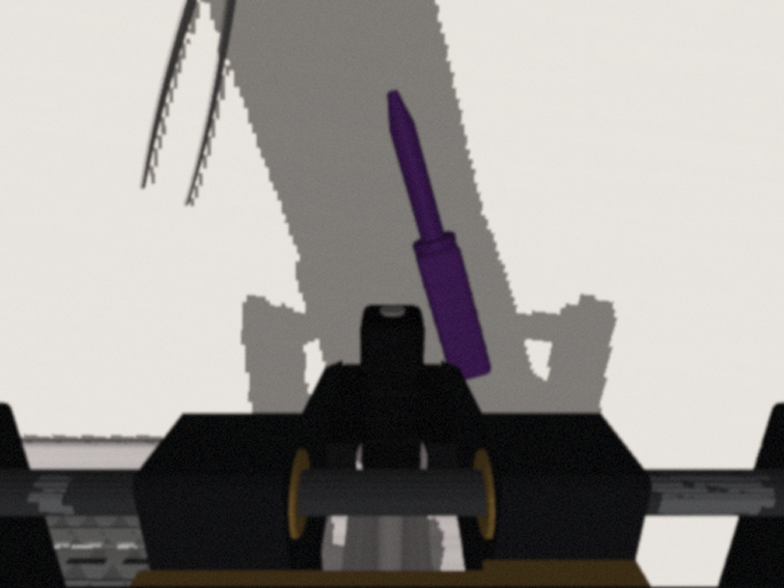

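Run:
```python
from h import *
f=r.snapshot("side"); s,M=st()
t=s["tool_pos"]-M[:,2]*.1+[0,0,.0009]
print("pred tip",t,proj(f,t),"obs",196.4,283.1)
for dz in (-.005,.005): print(proj(f,t+[0,0,dz]))
print(to_tool([.4765,.1868,.0752]))
```

```text
t 68.45 pos [0.4763 0.1885 0.0753] X [-0.112  0.994  0.001] Y [ 0.001  0.001 -1.   ] Z [-0.994 -0.112 -0.001] F [ 0.3  0.4 -1.2] op 0.224
pred tip [0.57570353 0.19966153 0.07627659] [195.50405149 283.24703927] obs 196.4 283.1
[196.68299368 283.27061388]
[194.32198818 283.22340225]
t 68.45 pos [0.4763 0.1885 0.0753] X [-0.112  0.994  0.001] Y [ 0.001  0.001 -1.   ] Z [-0.994 -0.112 -0.001] F [ 0.3  0.4 -1.2] op 0.224
[-1.7  0.1  0. ]
```

```bash
python3 -m inch '-1.7 0 0 0; -1.7 0 -5 0; -1.7 0 -10 0; -1.7 0 -15 0; -1.7 0 -20 0; -1.7 0 -22 0;-1.7 0 -22 0'; python3 -m inch '0 0 -4 0; 0 0 -8 0; 0 0 -8 0'
python3 - <<'E'
from h import *
s,M=st(); C=np.array([.6077,.2008]); d=s["tool_pos"][:2]-C; print("carrier x,y",d@[.9943,.1063],d@[-.1063,.9943])
f=r.snapshot("side"); save(f,"s51.png",(150,240,230,330),7)
E
```

```text
clock: 69.15
tool_pos: [0.4988, 0.1877, 0.0751]
eef_rot: [0.472, 0.527, -0.527, -0.472]
contact_force: [-1.3, 0.6, -1.7]
opening: 0.224
clock: 69.45
tool_pos: [0.5072, 0.1891, 0.0752]
eef_rot: [0.472, 0.527, -0.526, -0.472]
contact_force: [0.4, 1.3, -2.3]
opening: 0.225
t 69.45 pos [0.5072 0.1891 0.0752] X [-0.11   0.994  0.001] Y [ 0.001  0.001 -1.   ] Z [-0.994 -0.11  -0.001] F [ 0.4  1.3 -2.3] op 0.225
carrier x,y -0.10121169287303147 -0.0009624680115055213
```

View pics/s51.png

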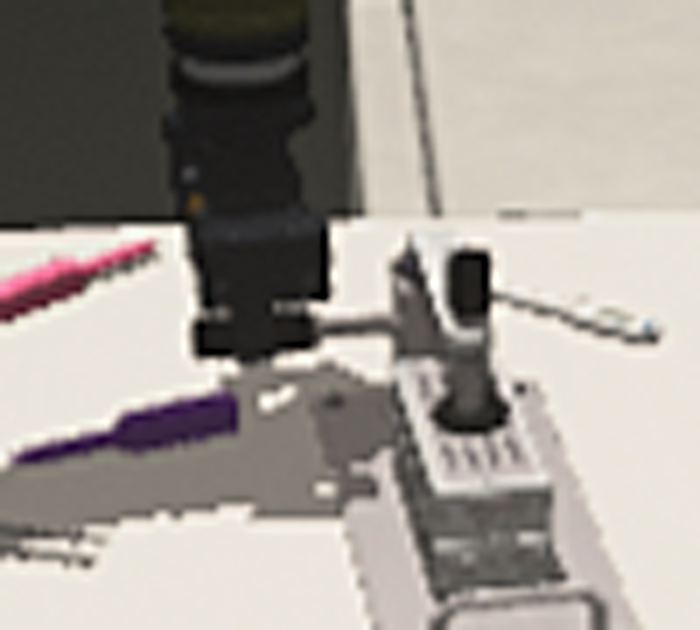

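```bash
python3 -m inch '0.3 0 -5 0; 0.3 0 -10 0; 0.3 0 -15 0; 0.3 0 -15 0'; python3 -m inch '0 0 -5 0; 0 0 -10 0; 0 0 -15 0; 0 0 -15 0'
python3 - <<'E'
from h import *
s,M=st(); C=np.array([.6077,.2008]); d=s["tool_pos"][:2]-C; print("carrier x,y",d@[.9943,.1063],d@[-.1063,.9943])
E
```

```text
clock: 69.9
tool_pos: [0.5225, 0.1909, 0.0752]
eef_rot: [0.472, 0.527, -0.526, -0.472]
contact_force: [1.2, 2.3, -2.1]
opening: 0.222
clock: 70.3
tool_pos: [0.5373, 0.1924, 0.0752]
eef_rot: [0.472, 0.527, -0.526, -0.472]
contact_force: [1.6, 3.1, -1.5]
opening: 0.222
t 70.30 pos [0.5373 0.1924 0.0752] X [-0.11   0.994  0.001] Y [ 0.002  0.001 -1.   ] Z [-0.994 -0.11  -0.002] F [ 1.6  3.1 -1.5] op 0.222
carrier x,y -0.07086174416890462 -0.000878040829268318
```

```bash
python3 -m inch '0.8 0 -4 0; 0.8 0 -8 0; 0.8 0 -11 0; 0.8 0 -12 0; 0.8 0 -12 0';  python3 -m inch '0 0 -1 0; 0 0 -2 0; 0 0 -2 0'
python3 - <<'E'
from h import *
s,M=st(); C=np.array([.6077,.2008]); d=s["tool_pos"][:2]-C; print("carrier x,y",d@[.9943,.1063],d@[-.1063,.9943])
f=r.snapshot("side"); save(f,"s52.png",(150,240,230,330),7)
E
```

```text
clock: 70.8
tool_pos: [0.5485, 0.1938, 0.0751]
eef_rot: [0.472, 0.527, -0.527, -0.472]
contact_force: [0.4, 1.1, -1.8]
opening: 0.219
clock: 71.1
tool_pos: [0.5499, 0.194, 0.0751]
eef_rot: [-0.472, -0.527, 0.527, 0.472]
contact_force: [-0.5, 0.1, -1.9]
opening: 0.225
t 71.10 pos [0.5499 0.194  0.0751] X [-0.11   0.994 -0.   ] Y [-0. -0. -1.] Z [-0.994 -0.11   0.   ] F [-0.5  0.1 -1.9] op 0.225
carrier x,y -0.0581795297942114 -0.0005959008316459073
```

View pics/s52.png

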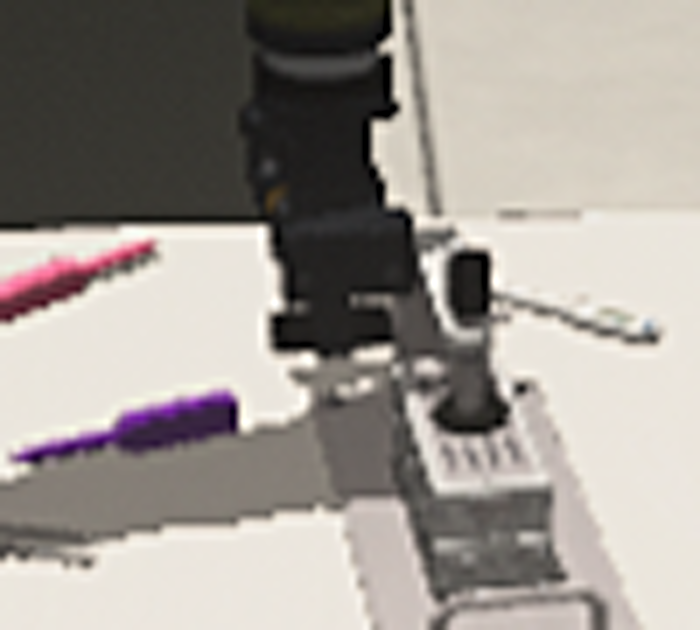

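```bash
python3 -m inch '0 0 -1 0; 0 0 -2 0; 0 0 -2 0'; python3 -m inch '0 0 -0.8 0; 0 0 -1.5 0; 0 0 -1.5 0'
```

```text
clock: 71.45
tool_pos: [0.55, 0.194, 0.0748]
eef_rot: [-0.471, -0.526, 0.528, 0.472]
contact_force: [-4.5, -0.9, 1.2]
opening: 0.223
clock: 71.75
tool_pos: [0.55, 0.1939, 0.0746]
eef_rot: [-0.47, -0.525, 0.529, 0.473]
contact_force: [-8.0, -0.5, 2.1]
opening: 0.222
```

```bash
python3 -m inch '0 0 0 0; 0 0 0 0; 0 0 0 0; 0 0 0 0' 0; python3 -m inch '0 -20 2 0; 0 -50 4 0; 0 -90 10 0; 0 -130 30 0; 0 -160 50 0; 0 -160 50 0; 0 -160 50 0'
python3 - <<'E'
from h import *
st()
f=r.snapshot("side"); save(f,"s53.png",(150,240,230,330),7)
f=r.snapshot("wrist"); save(f,"w53.png",k=1.4)
import pickle; pickle.dump(f,open("w53.pkl","wb"))
E
```

```text
clock: 72.15
tool_pos: [0.5542, 0.1949, 0.0754]
eef_rot: [0.472, 0.527, -0.526, -0.472]
contact_force: [-0.1, 0.8, 1.1]
opening: 0.501
clock: 72.85
tool_pos: [0.5043, 0.1892, 0.2357]
eef_rot: [0.472, 0.527, -0.526, -0.471]
contact_force: [0.5, -0.0, -0.6]
opening: 0.502
t 72.85 pos [0.5043 0.1892 0.2357] X [-0.11   0.994  0.   ] Y [ 0.002  0.    -1.   ] Z [-0.994 -0.11  -0.002] F [ 0.5 -0.  -0.6] op 0.502
```

View pics/s53.png

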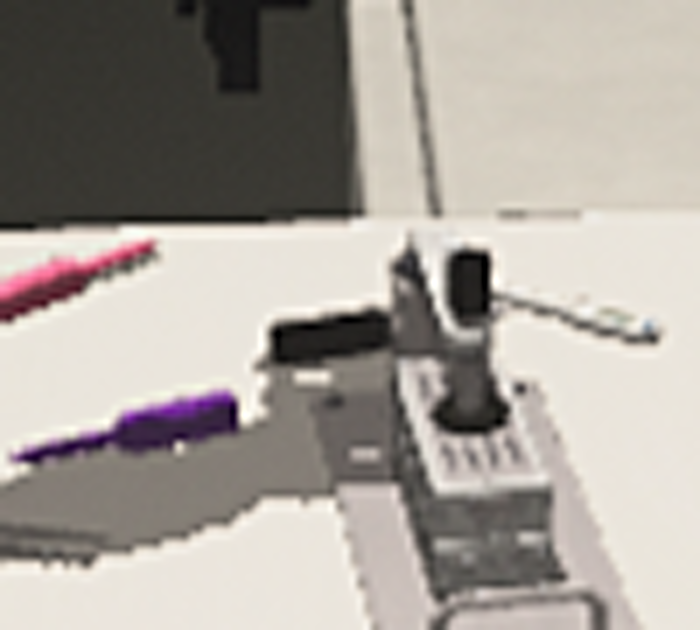

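View pics/w53.png

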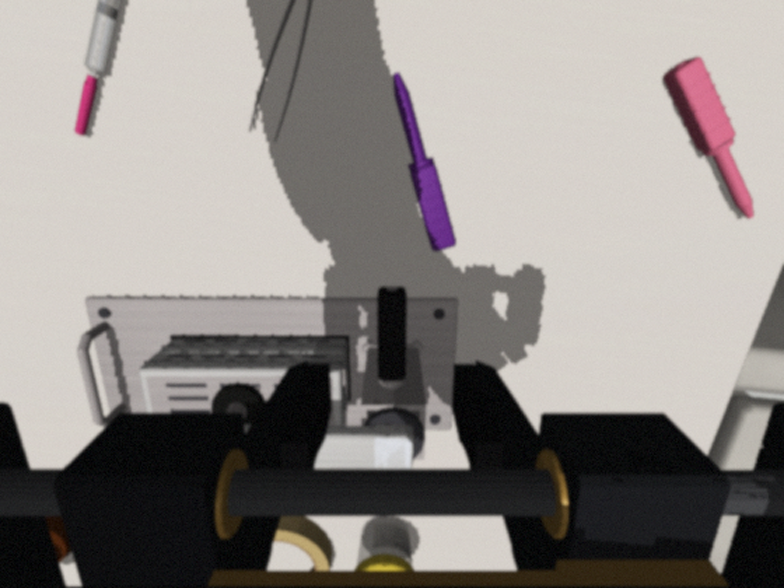

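Run:
```python
from h import *
import pickle
f=pickle.load(open("w53.pkl","rb"))
p=lambda x,y,z: onz(f,((y+.5)/1.4-.5,(x+.5)/1.4-.5),z).round(4)
for z in (.08,.085): print(p(391,381,z),p(391,288,z))
save(f,"w53z.png",(190,300,230,330),6)
```

```text
[0.5822 0.197  0.08  ] [0.5122 0.1893 0.08  ]
[0.5794 0.1967 0.085 ] [0.5106 0.1891 0.085 ]
```

View pics/w53z.png

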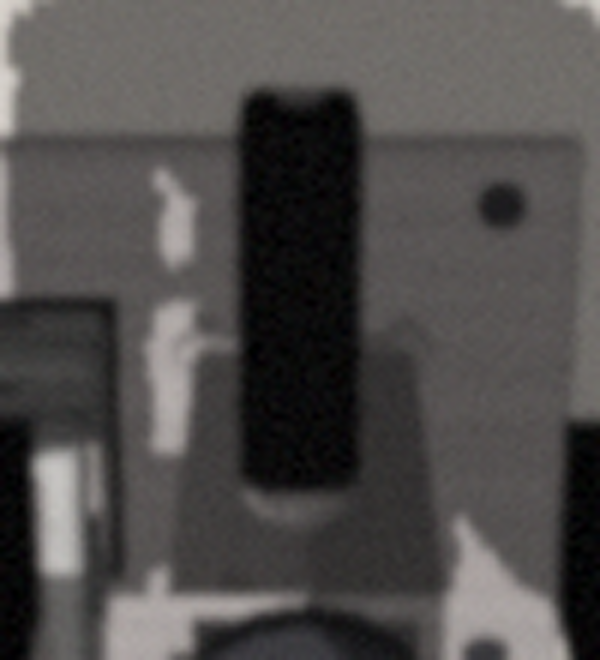

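```bash
python3 -m inch '-40 -30 20 0; -80 -40 40 0; -110 -40 60 0; -110 -40 60 0; -110 -40 60 0'
python3 - <<'E'
from h import *
st()
f=r.snapshot("wrist"); save(f,"w54.png",k=1.4)
f=r.snapshot("side"); save(f,"s54.png",(150,300,190,390),4)
f=r.snapshot("top"); save(f,"t54.png",(60,300,110,450),2.3)
E
```

```text
clock: 73.45
tool_pos: [0.4564, 0.0726, 0.2742]
eef_rot: [-0.472, -0.526, 0.527, 0.473]
contact_force: [-0.2, 0.1, -0.9]
opening: 0.499
t 73.45 pos [0.4564 0.0726 0.2742] X [-0.108  0.994  0.   ] Y [-0.001  0.    -1.   ] Z [-0.994 -0.108  0.001] F [-0.2  0.1 -0.9] op 0.499
```

View pics/w54.png

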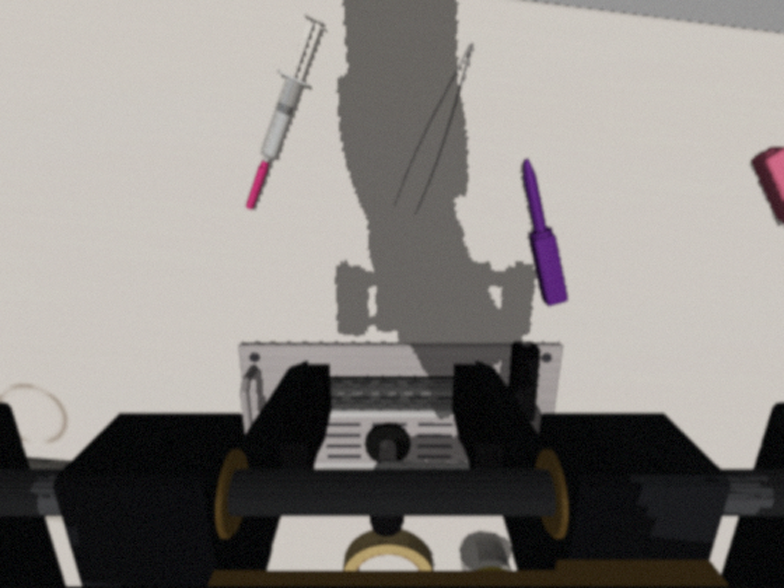

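View pics/s54.png

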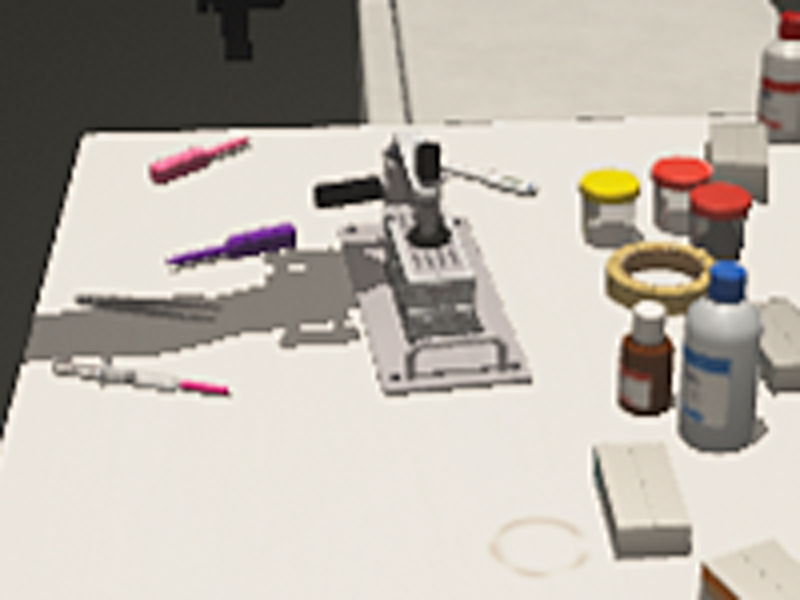

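View pics/t54.png

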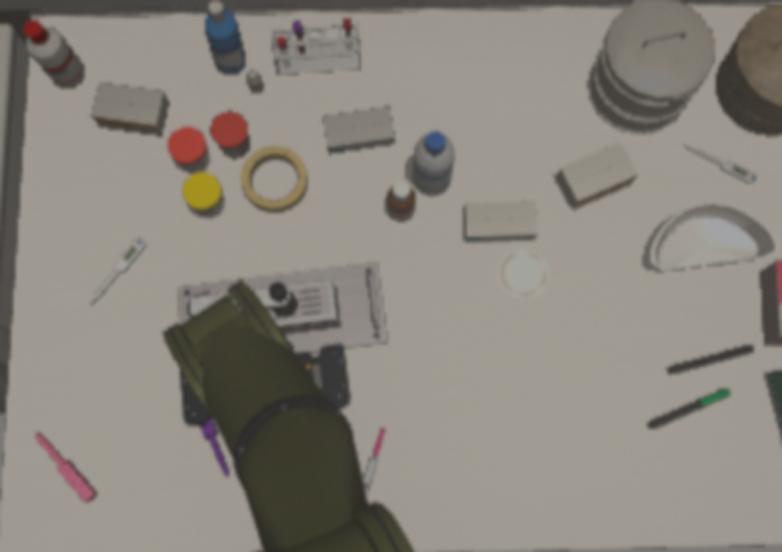

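Run:
```python
from h import *
f=r.snapshot("side"); save(f,"s55.png",(170,260,260,330),8)
```

```text
(no output)
```

View pics/s55.png

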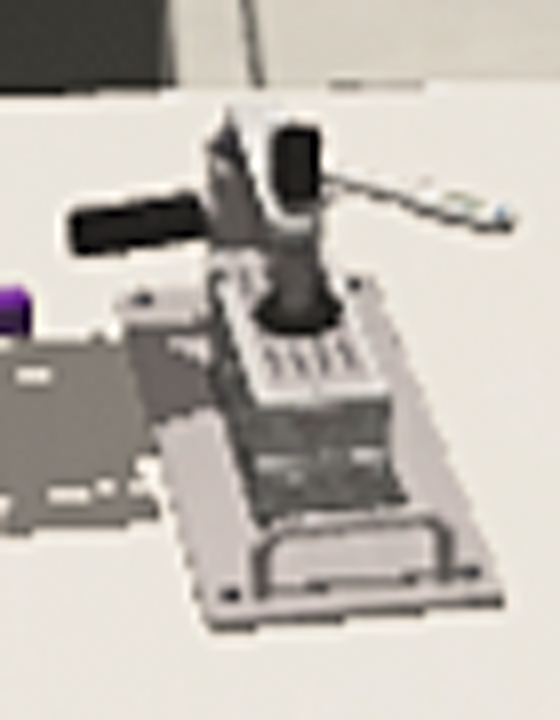

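The side view shows the two cassettes stacked square on the seat. The foot is on the top one, the grip is up against the post, and the gripper is well clear.

Run:
```python
from plant import r
print(r.finish_job())
```

```text
the job is handed in; nothing more can be done
None
```

The carrier is loaded and the job is handed in, at about 74 s of the 210 s allowed. No verdict was reported.

- **What I did:** I drew the pin and laid it on the free worktop, then lifted the arm about 50 mm and swung it about 108° clear. Both cassettes in the scene went on the seat. I swung the arm back, lowered it until the foot met the top cassette, and pushed the pin in from the same side until the shoulder met the post.
- **One mishap, mended:** just after I first set the second cassette down, it came off the stack and landed upside down beside the carrier, probably from the expected knock. I took it to clear worktop, turned it lid up end over end and stacked it again.

| Last check | Reading |
|---|---|
| Top cassette | within about 2 mm and 0.5° of the seat, lid up |
| Arm direction | about 1° from the carrier's axis |
| Foot on the column | stopped against it, about 14 N when lowered |
| Pin shoulder on the post | stopped against it, about 8 N when pushed |
| Pin grip position | within about 2 mm of where it was at the start |
| Other things on the worktop | no visible movement in the side and top pictures, though the robot arm partly hid the purple pin and the syringe in the last top picture |

No check failed. When I let go of the knob the tool sprang back about 3 mm. I did not measure the foot's contact again after that; it showed resting on the cassette in the last side picture.

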